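Load the resin-curing unit with tooth blanks

TASK

Get the curing unit ready and load it: while its lid is still on, clear every rubber bite block off it into the steel dish and turn the timer knob fully back to its zero stop; only then take the lid off and pour all the tooth blanks from the glass cup into the well. Finish with the empty cup standing upright on its rubber mat, the lid fully seated back on the well, the bite blocks still in the dish and the timer at zero; leave the white dental model alone.

Things in the scene. Friction and masses are not known exactly. Their poses are not given: they have to be found in the camera images.
- unit: White enamelled resin-curing unit fixed to the cart top: a block 190 (its x) x 250 (its y) x 70 mm high. Origin: centre of its underside, on the cart top; z up. A round well is sunk in its top on the +y half, the timer knob stands on the -y half.
- well_mouth (a point): Centre of the mouth of the unit's round well, level with the unit's flat top (70 mm above the cart). The well is 104 mm across, 46 mm deep, 50 mm from the unit's centre along unit +y; at the start it is covered by the lid. Axes as the unit's.
- timer (a joint): Run-down timer: black knob on the unit's top, 135 mm from the well's centre along unit -y. Value in rad, 0 at its zero stop (fully back), grows clockwise seen from above up to 4.2; it starts between 1.0 and 2.6, so it must be turned anticlockwise. It stays where left (friction 0.04 N m).
- timer_grip (a point): Point on the knob's axis, 37 mm above the unit's top, at the height to grip. The knob is a disc 44 mm across with an upright bar 42 mm long, 14 mm thick, its top 44 mm above the unit's top. The point turns with the knob: its x axis runs along the bar (grip across its y), its z is up. At the zero stop the bar lies along unit x with the bar's white index mark toward unit -x.
- lid: Loose round aluminium lid: flange 136 mm across and 8 mm thick, below it a locating disc 92 mm across and 6 mm deep that drops into the well, on top a black cylindrical knob 20 mm across and 30 mm tall. Origin: centre of the flange's underside (the knob's top is 38 mm above it); lid on: origin at the well mouth; lying on the pad: 9 mm above the cart. z up. 160 to 260 g.
- dish: Open steel dish fixed on the cart top, 120 (x) x 140 (y) mm, 26 mm high, walls and floor 3 mm. Origin: centre of its underside; z up.
- mat: Round black rubber mat fixed on the cart top, 110 mm across, 3 mm thick, the cup's place. Origin: centre of its underside.
- pad: Round grey pad fixed on the cart top, 140 mm across, 3 mm thick, empty: a free place where the lid can lie meanwhile. Origin: centre of its underside.
- cup: Loose beaker-shaped glass cup, 70 mm tall, flared: outside 55 mm across at the base, 67 mm at the rim (64 mm at 50 mm height), wall 3 mm, floor 4 mm thick. Origin: centre of its underside, z along its axis toward the mouth. 95 to 160 g empty.
- model: Bystander: white resin dental model, 66 x 66 x 34 mm, loose on the cart top. Origin: centre of its underside.
- block0: Dark red rubber bite block, 40 (x) x 22 (y) x 18 mm (z), 30 g, at the start lying on the lid's flange beside the lid's knob. Two to four of the four are there (None if absent). Origin: centre of its underside.
- block1: Dark red rubber bite block, 40 (x) x 22 (y) x 18 mm (z), 30 g, at the start lying on the lid's flange beside the lid's knob. Two to four of the four are there (None if absent). Origin: centre of its underside.
- block2: Dark red rubber bite block, 40 (x) x 22 (y) x 18 mm (z), 30 g, at the start lying on the lid's flange beside the lid's knob. Two to four of the four are there (None if absent). Origin: centre of its underside.
- block3: Dark red rubber bite block, 40 (x) x 22 (y) x 18 mm (z), 30 g, at the start lying on the lid's flange beside the lid's knob. Two to four of the four are there (None if absent). Origin: centre of its underside.
- tooth0: White resin tooth blank, barrel-shaped, 14 mm across and 16 mm long, 10 g, at the start in the cup. Four to seven of the seven are there (None if absent). Origin: centre of one end face, z along its length.
- tooth1: White resin tooth blank, barrel-shaped, 14 mm across and 16 mm long, 10 g, at the start in the cup. Four to seven of the seven are there (None if absent). Origin: centre of one end face, z along its length.
- tooth2: White resin tooth blank, barrel-shaped, 14 mm across and 16 mm long, 10 g, at the start in the cup. Four to seven of the seven are there (None if absent). Origin: centre of one end face, z along its length.
- tooth3: White resin tooth blank, barrel-shaped, 14 mm across and 16 mm long, 10 g, at the start in the cup. Four to seven of the seven are there (None if absent). Origin: centre of one end face, z along its length.
- tooth4: White resin tooth blank, barrel-shaped, 14 mm across and 16 mm long, 10 g, at the start in the cup. Four to seven of the seven are there (None if absent). Origin: centre of one end face, z along its length.
- tooth5: White resin tooth blank, barrel-shaped, 14 mm across and 16 mm long, 10 g, at the start in the cup. Four to seven of the seven are there (None if absent). Origin: centre of one end face, z along its length.
- tooth6: White resin tooth blank, barrel-shaped, 14 mm across and 16 mm long, 10 g, at the start in the cup. Four to seven of the seven are there (None if absent). Origin: centre of one end face, z along its length.

How it is judged:
By the outcome, as a careful person would: the job done as asked, in the order asked, and still so for the second after the job is handed in, with the robot touching nothing.
Of block0, block1, block2, block3 only 2 to 4 are there at a start; the rules pass over those that are not, and their reading is None.
Of tooth0, tooth1, tooth2, tooth3, tooth4, tooth5, tooth6 only 4 to 7 are there at a start; the rules pass over those that are not, and their reading is None.
At some moment in a run one of block0, block1, block2, block3, cup may be knocked a few centimetres aside while the robot is not near it.
It also fails if it takes over 210 s, if anything falls off the work surface, if the arm or the gripper's body presses on something with over 40 N, if the wrist force passes 120 N, or if a joint passes its speed limit or range.

ROBOT

A 6-joint arm with a two-finger parallel gripper is mounted at the origin on the work surface. World frame = base frame: x ahead of the robot, y to its left, z up, the work surface at z = 0. Lengths are in m, angles in rad, forces in N, time in s.
With the tool pointing down it reaches from about 0.35 to 0.775 m from the base axis. Payload 5.5 kg.
Tool frame: the origin (TCP) lies at the very end of the fingers, on their centre line; the grasp point (between the pads) lies 19 mm behind it; z points along the fingers, y is the direction in which the jaws open and shut (so a half turn about z gives the same grasp; the last joint's range is limited). The gripper opens to 85 mm and grips with 20 to 120 N. Pads are 22 mm wide; open, the fingers measure 114 mm over their backs; the gripper's body (76 mm by 85 mm) begins 54 mm behind the grasp point. The pads swing forward as they close: fully open they stand 13 mm farther back than shut.
Start: joints at [1.071, 0.313, 0.046, 1.304, 0, 1.431], TCP at [0.202, 0.538, 0.231] pointing down, gripper open.
Joint ranges: [-2.76, 2.76], [-0.86, 1.69], [-1.03, 1.26], [-2.2, 2.34], [-1.47, 1.5], [-3.14, 3.14]. Speed limits (rad/s): [2.57, 2.57, 3.14, 3.14, 3.14, 3.14].

INTERFACE

Orientations are given as a unit quaternion [w, x, y, z].
In Python, from workcell import get_state, vision, workorder, silhouettes, tip_of gives the robot as it stands.
- The arm moves only by the shell command python3 -m inch 'ROWS' [FORCE]. ROWS is JSON, a list of rows, each a list of 7 numbers: the shift along the tool's x, y, z in cm, then the turn, a rotation vector about the tool's x, y, z in degrees, then the finger opening in cm, from 0 to 8.54. In form: [[dx, dy, dz, rx, ry, rz, hand], ...]. A call has 1 to 5 rows; each row shifts and turns the commanded pose from where the row before left it, along the tool's axes as they then stand; what a row does not reach is not made up. A row lasts 1/10 s, in which the tool goes at most 50 mm and 8.59 degrees, less where a joint would pass 70% of its speed; a pose out of reach is approached as far as the arm can. A call with a gripper value outside its range is refused whole. The fingers move at their own pace and stop on an object; FORCE is the grip in N (left out, the last holds). Time passes only in rows, so rows that do not move let the fingers close. It gives the time, the measured TCP pose, the force and the opening at its end, in the units of the state.
- get_state(): the state, without advancing time (a new reading comes with each control period).
- vision.read_camera(name): name is "scene" or "side" or "wrist"; returns a dict with "pixels" (420x560x3 uint8, red, green, blue), "depth" (420x560 float32, m along the optical axis (not along the pixel's ray), 0 where there is no reading), "mtx" (3x3 intrinsics, pixels), "T" (4x4, takes a point from camera to world coordinates); the wrist camera has in their place "tool_from_camera" (4x4, takes a point from camera to tool coordinates, whose origin is the TCP and whose axes are the flange's). Camera axes: x right, y up, looking along -z (the intrinsics and any distortion apply to the point x, -y, -z); pixel columns grow to the right and rows downward; lengths in m; the calibration is good to about 2 mm. A picture is of the moment at which its call begins: read the wrist's pose just before it.
- workorder.hand_in(): hands the job in, once; it reports no verdict.
Trained networks look in a picture, given as the dict that the camera call returned (one of the last four; its "shot" number tells which), for a name from the list of things; names that differ only in an ending like _2 or _b are one class to them, and where a whole thing is asked for, a point or a joint stands for the part that bears it (a point fixed in the world has none). Each returns a list of dicts, best first, with "confidence" (0 to 1); they miss things now and then, are a little off and sometimes report something else, mostly with a low value. They report only what shows in the picture. A call takes as long as a camera call.
- silhouettes(picture, label): "mask" (420x560 bool, what is visible of it) and "location" ([column, row] in pixels, amid what is visible of it).
- tip_of(picture, label): "location" ([column, row] in pixels: a listed point, or the origin of a listed thing).
The state is a dict: "clock": time; "joint_pos": joint angles; "qvel": joint speeds; "tau": joint torques, N m; "tcp_pos": TCP position; "orientation": TCP orientation; "wrist_force": force on the tool from outside, world axes, zero at the start; "ft_torque": the same for the moment, N m; "finger_gap": finger opening in m.
Only numpy, scipy, OpenCV 4.12 (cv2) and the standard library are available. Lean on these libraries where they do the work, as an engineer would, in place of code of your own. Each camera call takes 0.05 s, during which the arm holds its last target.

## Working session

There is one attempt and no reset: what is moved stays moved. The work goes in short steps, Python scripts to look and compute and a shell command to move; the robot and the scene stay as the last step left them, time stands still between calls to the robot, and variables do not carry over. Pictures are saved under pics/ and viewed, and the job is handed in when it is done.

```bash
ls -la; mkdir -p pics; cat > h.py <<'E'
import numpy as np, cv2
from workcell import get_state, vision, workorder, silhouettes, tip_of
from scipy.spatial.transform import Rotation as R
def Tw(p,s=None):
    if "T" in p: return np.array(p["T"])
    s=s or get_state()
    q=s["orientation"]; T=np.eye(4); T[:3,:3]=R.from_quat([q[1],q[2],q[3],q[0]]).as_matrix(); T[:3,3]=s["tcp_pos"]
    return T@np.array(p["tool_from_camera"])
def cloud(p,T):
    d=p["depth"]; K=np.array(p["mtx"]); v,u=np.mgrid[0:d.shape[0],0:d.shape[1]]
    x=(u-K[0,2])/K[0,0]*d; y=(v-K[1,2])/K[1,1]*d
    P=np.stack([x,-y,-d],-1)
    return P@T[:3,:3].T+T[:3,3]
def save(p,n,marks=()):
    im=cv2.cvtColor(np.array(p["pixels"]),cv2.COLOR_RGB2BGR).copy()
    for (c,r,t) in marks:
        cv2.circle(im,(int(c),int(r)),3,(0,255,0),-1); cv2.putText(im,t,(int(c)+4,int(r)),0,.4,(255,0,255),1)
    cv2.imwrite("pics/"+n+".png",im)
def ray(p,T,uv,z):
    K=np.array(p["mtx"]); d=np.array([(uv[0]-K[0,2])/K[0,0],-(uv[1]-K[1,2])/K[1,1],-1.])
    d=T[:3,:3]@d; o=T[:3,3]; return o+d*(z-o[2])/d[2]
def pix(p,T,w):
    c=np.linalg.inv(T)@np.append(w,1); K=np.array(p["mtx"]); return [K[0,2]+K[0,0]*c[0]/-c[2],K[1,2]+K[1,1]*(-c[1])/-c[2]]
def totool(s,w):
    q=s["orientation"]; M=R.from_quat([q[1],q[2],q[3],q[0]]).as_matrix(); return M.T@(np.array(w)-s["tcp_pos"])*100
E
python3 - <<'E'
from h import *
s=get_state(); print(s)
for n in ["scene","side","wrist"]:
    s=get_state();p=vision.read_camera(n); T=Tw(p,s); print(n,[k for k in p if k not in("pixels","depth")],p["mtx"],T.round(3).tolist(), [p[k] for k in p if 'dist' in k])
    save(p,n+"0")
E
```

```text
total 12
drwxr-xr-x  3 agent agent 4096 Dec  6 22:23 .
drwxr-xr-x 23 root  root  4096 Dec  6 22:23 ..
drwxr-xr-x  2 agent agent 4096 Dec  6 22:23 pics
{'clock': 0.0, 'joint_pos': array([ 1.07140983e+00,  3.14020077e-01,  4.49735126e-02,  1.30360924e+00,
       -1.78434952e-05,  1.43116626e+00]), 'qvel': array([ 0.00076907,  0.00130488,  0.00143556,  0.00043907,  0.00102377,
       -0.00100868]), 'tau': array([-4.56525288e-05, -4.80625033e+01,  2.98536319e+01,  1.92358322e-02,
       -4.84113536e-05,  3.52435393e-06]), 'tcp_pos': array([0.2022061 , 0.53771892, 0.23039545]), 'orientation': array([-2.83560146e-04,  1.78909668e-01,  9.83865065e-01, -8.85485870e-04]), 'wrist_force': array([0.46116738, 0.03799689, 0.41558522]), 'ft_torque': array([-0.0224739 ,  0.00081996,  0.02561844]), 'finger_gap': 0.08534382543446396}
scene ['mtx', 'T', 'shot'] [[457.42292591   0.         276.21581964]
 [  0.         457.42292591 205.56501564]
 [  0.           0.           1.        ]] [[-0.677, -0.522, 0.519, 1.029], [0.736, -0.467, 0.49, 0.437], [-0.014, 0.713, 0.701, 0.746], [0.0, 0.0, 0.0, 1.0]] []
side ['mtx', 'T', 'shot'] [[492.27878164   0.         276.92274051]
 [  0.         492.27878164 212.45556925]
 [  0.           0.           1.        ]] [[-0.993, 0.044, -0.111, 0.431], [-0.117, -0.533, 0.838, 0.907], [-0.022, 0.845, 0.534, 0.687], [0.0, 0.0, 0.0, 1.0]] []
wrist ['mtx', 'tool_from_camera', 'shot'] [[331.32526625   0.         281.57749579]
 [  0.         331.32526625 211.74567718]
 [  0.           0.           1.        ]] [[0.352, -0.894, -0.278, 0.132], [0.936, 0.336, 0.106, 0.564], [-0.001, -0.297, 0.955, 0.373], [0.0, 0.0, 0.0, 1.0]] []
```

View pics/scene0.png

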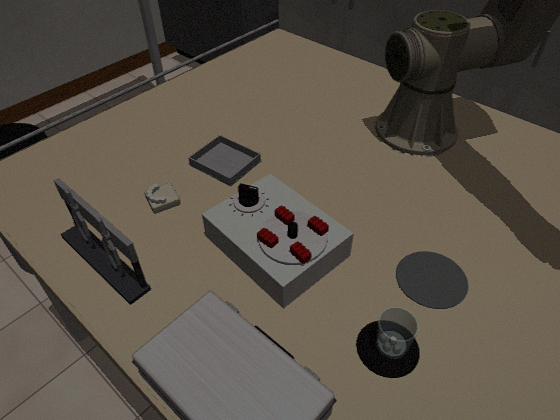

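View pics/side0.png

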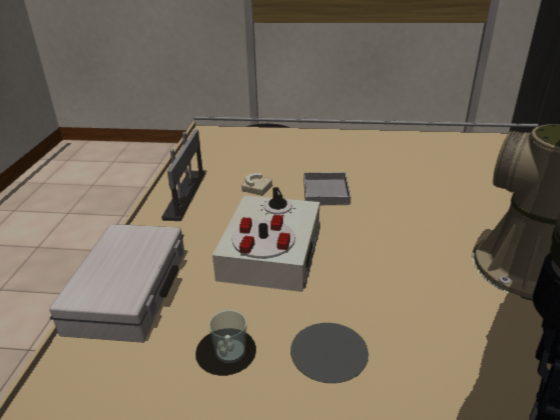

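View pics/wrist0.png

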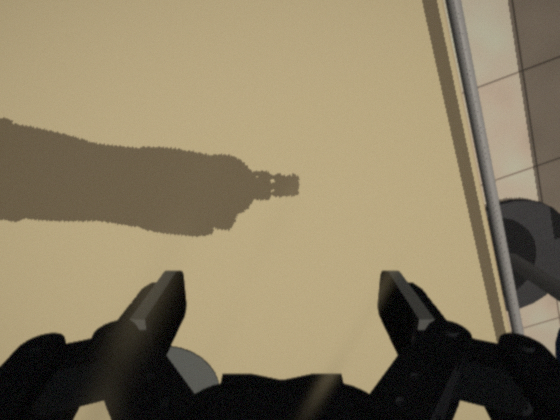

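Four blocks sit on the lid (scene pixels ~(285,213), (318,225), (267,237), (300,252)). The cup stands on the mat at (393,340), the pad is at (432,278), the dish at (225,160) and the knob at (249,195). Next I measure positions.

```bash
python3 - <<'E'
from h import *
for n in ["scene","side"]:
    p=vision.read_camera(n); T=Tw(p); C=cloud(p,T); marks=[]
    print("==",n)
    for L,z in [("unit",0),("well_mouth",.07),("timer_grip",.107),("lid",.07),("dish",0),("mat",0),("pad",0),("cup",.003),("model",0),("block0",.078)]:
        for t in tip_of(p,L)[:6]:
            if t["confidence"]<.3: continue
            w=ray(p,T,t["location"],z); print("tip",L,round(t["confidence"],2),np.round(t["location"],0),w.round(4)[:2]); marks.append((*t["location"],L))
    for L in ["block0","lid","dish","pad","mat","cup","timer","model","tooth0"]:
        for t in silhouettes(p,L)[:7]:
            if t["confidence"]<.3: continue
            m=t["mask"]&(p["depth"]>0); q=C[m]
            if len(q)<8: continue
            print("sil",L,round(t["confidence"],2),np.round(t["location"]),m.sum(),"min",np.percentile(q,2,0).round(3),"max",np.percentile(q,98,0).round(3))
            if L=="block0":
                top=q[q[:,2]>np.percentile(q[:,2],90)-.006]; 
                (c,sz,a)=cv2.minAreaRect((top[:,:2]*1000).astype(np.float32)); print("    rect",np.round(c,1),np.round(sz,1),round(a),top[:,2].mean().round(4))
    save(p,n+"1",marks)
E
```

```text
== scene
tip unit 0.91 [274. 245.] [ 0.5696 -0.0072]
tip timer_grip 0.7 [247. 185.] [ 0.5525 -0.0965]
tip lid 0.73 [292. 237.] [0.5744 0.0475]
tip dish 0.71 [223. 164.] [ 0.4558 -0.2913]
tip mat 0.57 [391. 348.] [0.6058 0.3081]
tip pad 0.86 [432. 278.] [0.4217 0.2863]
tip cup 0.69 [391. 348.] [0.6084 0.3087]
tip model 0.62 [165. 201.] [ 0.6419 -0.2909]
tip block0 0.74 [286. 217.] [0.5462 0.0068]
tip block0 0.63 [300. 252.] [0.5975 0.0877]
tip block0 0.63 [391. 347.] [0.6496 0.3211]
tip block0 0.62 [318. 229.] [0.5283 0.0759]
tip block0 0.49 [269. 238.] [0.6112 0.0198]
sil block0 0.86 [299. 253.] 298 min [0.591 0.074 0.08 ] max [0.616 0.113 0.098]
    rect [603.1  93.5] [39.9 22.3] 81 0.0951
sil block0 0.6 [319. 225.] 246 min [0.52  0.059 0.081] max [0.541 0.095 0.098]
    rect [527.7  76.4] [37.6 25.7] 80 0.0952
sil block0 0.58 [270. 236.] 278 min [0.607 0.005 0.08 ] max [0.629 0.043 0.098]
    rect [618.3  22.9] [23.8 39.7] 0 0.0952
sil block0 0.54 [287. 214.] 240 min [ 0.541 -0.011  0.081] max [0.563 0.027 0.098]
    rect [553.9  16.2] [58.6 24.8] 75 0.0953
sil lid 0.83 [296. 237.]
[... 1812 characters left out ...]
211 min [ 0.514 -0.006  0.074] max [0.637 0.116 0.108]
sil lid 0.58 [329. 354.] 3730 min [0.364 0.225 0.001] max [0.488 0.351 0.007]
sil dish 0.78 [326. 190.] 1391 min [ 0.391 -0.362  0.001] max [ 0.51  -0.214  0.027]
sil pad 0.57 [327. 351.] 3723 min [0.363 0.225 0.001] max [0.488 0.351 0.007]
sil mat 0.72 [214. 359.] 1306 min [0.56  0.274 0.001] max [0.663 0.357 0.007]
sil cup 0.93 [227. 336.] 1660 min [0.572 0.275 0.007] max [0.632 0.338 0.075]
sil timer 0.57 [276. 205.] 257 min [ 0.541 -0.249  0.001] max [ 0.579 -0.064  0.116]
sil timer 0.54 [244. 226.] 165 min [0.608 0.009 0.081] max [0.629 0.045 0.099]
sil model 0.97 [255. 183.] 413 min [ 0.61  -0.316  0.006] max [ 0.679 -0.254  0.035]
```

```bash
python3 - <<'E'
import cv2
a=cv2.imread("pics/scene0.png")[170:300,190:370]; cv2.imwrite("pics/z.png",cv2.resize(a,None,fx=4,fy=4,interpolation=cv2.INTER_CUBIC))
E
```

```text
(no output)
```

View pics/z.png

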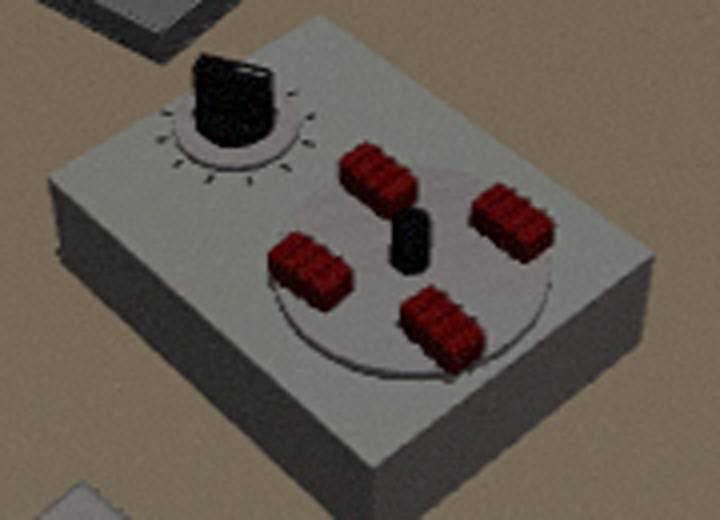

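```bash
cat >> h.py <<'E'
def yaw(s):
    q=s["orientation"]; M=R.from_quat([q[1],q[2],q[3],q[0]]).as_matrix(); return np.degrees(np.arctan2(M[1,1],M[0,1])),M
def go(x,y,z,yw=None):
    s=get_state(); a,M=yaw(s); d=totool(s,[x,y,z])
    print("t",round(s["clock"],1),"tcp",np.round(s["tcp_pos"],4),"yaw",round(a,1),"j6",round(np.degrees(s["joint_pos"][5])),"tilt",np.round(M[:,2],3),"gap",round(s["finger_gap"]*100,2),"F",np.round(s["wrist_force"],1))
    print("shift cm",np.round(d,2),"dist",round(np.linalg.norm(d),1))
    if yw is not None:
        for k in (yw,):
            e=-(k-a); e=(e+90)%180-90; print("rz",round(e,1),"(or",round(e-180*np.sign(e),1),")")
E
python3 -m inch '[[0,0,-1,0,0,8.5,8.5],[0,0,0,0,0,8.5,8.5],[0,0,0,0,0,8.5,8.5],[0,0,0,0,0,8.5,8.5],[0,0,0,0,0,8.5,8.5]]' 40
python3 -m inch '[[0,0,0,0,0,8.5,8.5],[0,0,0,0,0,8.5,8.5],[0,0,0,0,0,8.5,8.5],[0,0,0,0,0,8.5,8.5],[0,0,0,0,0,0.9,8.5]]'
python3 -c "
from h import *
go(.603,.094,.2,-9)"
```

```text
clock: 2.65
tcp_pos: [0.2025, 0.5382, 0.2413]
orientation: [-0.0, 0.526, 0.85, 0.0]
wrist_force: [0.8, -0.1, 0.6]
finger_gap: 0.0853
clock: 3.15
tcp_pos: [0.2025, 0.5382, 0.2414]
orientation: [-0.0, 0.755, 0.656, 0.0]
wrist_force: [0.2, 0.3, -0.5]
finger_gap: 0.0851
t 3.1 tcp [0.2025 0.5382 0.2414] yaw -8.1 j6 159 tilt [ 0.  0. -1.] gap 8.51 F [ 0.2  0.3 -0.5]
shift cm [-38.35  45.9    4.13] dist 60.0
rz 0.9 (or -179.1 )
```

```bash

python3 -m inch '[[-3.2,3.83,0.3,0,0,0,8.5],[-3.2,3.83,0.3,0,0,0,6],[-3.2,3.83,0.3,0,0,0,5],[-3.2,3.83,0.3,0,0,0,4.2],[-3.2,3.83,0.3,0,0,0,4.2]]'
python3 -m inch '[[-3.2,3.83,0.3,0,0,0,4.2],[-3.2,3.83,0.3,0,0,0,4.2],[-3.2,3.83,0.3,0,0,0,4.2],[-3.2,3.83,0.3,0,0,0,4.2],[-3.2,3.83,0.3,0,0,0,4.2]]'
python3 -m inch '[[-2,2,0.3,0,0,0,4.2],[0,0,0,0,0,0,4.2]]'
python3 - <<'E'
from h import *
go(.603,.094,.2,-9)
s=get_state(); p=vision.read_camera("wrist"); T=Tw(p,s); C=cloud(p,T); print(p["tool_from_camera"])
mk=[]
for t in silhouettes(p,"block0"):
    m=t["mask"]&(p["depth"]>0); q=C[m]
    if t["confidence"]<.3 or len(q)<20: continue
    top=q[q[:,2]>np.percentile(q[:,2],90)-.006]; c,sz,a=cv2.minAreaRect((top[:,:2]*1000).astype(np.float32)); print(round(t["confidence"],2),np.round(c,1),np.round(sz,1),round(a),top[:,2].mean().round(4)); mk.append((*t["location"],"b"))
save(p,"w1",mk)
E
```

```text
clock: 3.65
tcp_pos: [0.3708, 0.3516, 0.2264]
orientation: [0.0, 0.754, 0.657, 0.0]
wrist_force: [1.2, 0.2, -0.5]
finger_gap: 0.0421
clock: 4.15
tcp_pos: [0.5383, 0.1662, 0.2114]
orientation: [0.0, 0.754, 0.657, 0.0]
wrist_force: [-0.6, 0.8, 0.1]
finger_gap: 0.0418
clock: 4.35
tcp_pos: [0.5563, 0.142, 0.2074]
orientation: [0.0, 0.755, 0.655, -0.0]
wrist_force: [0.2, 0.7, -0.0]
finger_gap: 0.0422
t 4.3 tcp [0.5563 0.142  0.2074] yaw -8.1 j6 104 tilt [ 0.    -0.001 -1.   ] gap 4.22 F [ 0.2  0.7 -0. ]
shift cm [-4.09  5.3   0.74] dist 6.7
rz 0.9 (or -179.1 )
[[-1.97645648e-04  9.54983486e-01  2.96658900e-01  7.48622120e-02]
 [ 9.99999698e-01  4.11669455e-04 -6.58978856e-04  4.28229973e-04]
 [-7.51439333e-04  2.96658680e-01 -9.54983279e-01 -1.42061363e-01]
 [ 0.00000000e+00  0.00000000e+00  0.00000000e+00  1.00000000e+00]]
0.68 [551.9   5.2] [40.2 22.4] 83 0.0949
0.68 [570.7  20.1] [271.6 190.7] 85 0.0697
0.59 [529.6  73.7] [40.3 22.1] 85 0.095
```

View pics/w1.png

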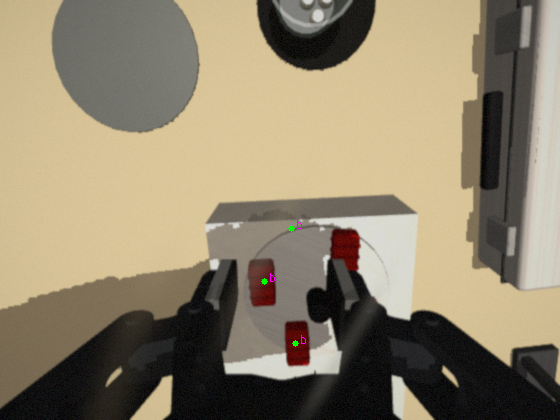

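```bash

python3 -m inch '[[-2.05,2.65,2.5,0,0,0.9,4.2],[-2.05,2.65,2.5,0,0,0,4.2],[0,0,2,0,0,0,4.2],[0,0,0,0,0,0,4.2]]'
python3 -c "
from h import *
go(.6035,.0938,.081,-9)"
```

```text
clock: 4.85
tcp_pos: [0.5979, 0.0978, 0.1353]
orientation: [-0.002, 0.759, 0.651, -0.002]
wrist_force: [-0.1, 0.5, -0.0]
finger_gap: 0.042
t 4.8 tcp [0.5979 0.0978 0.1353] yaw -8.8 j6 100 tilt [-0.006  0.    -1.   ] gap 4.2 F [-0.1  0.5 -0. ]
shift cm [-0.3   0.65  5.43] dist 5.5
rz 0.2 (or -179.8 )
```

```bash

python3 -m inch '[[-0.3,0.6,1.5,0,0,0,4.2],[0,0,2,0,0,0,4.2],[0,0,1.7,0,0,0,4.2],[0,0,0,0,0,0,4.2]]'
python3 -c "
from h import *
go(.6035,.0938,.081,-9)"
```

```text
clock: 5.25
tcp_pos: [0.6044, 0.094, 0.0847]
orientation: [-0.001, 0.759, 0.651, -0.001]
wrist_force: [-0.2, -0.0, 0.2]
finger_gap: 0.0425
t 5.2 tcp [0.6044 0.094  0.0847] yaw -8.8 j6 100 tilt [-0.003  0.    -1.   ] gap 4.25 F [-0.2 -0.   0.2]
shift cm [-0.04 -0.08  0.37] dist 0.4
rz 0.2 (or -179.8 )
```

```bash

python3 -m inch '[[0,0,0.3,0,0,0,4.2],[0,0,0,0,0,0,1.5],[0,0,0,0,0,0,1.5],[0,0,0,0,0,0,1.5],[0,0,0,0,0,0,1.5]]' 35
python3 -m inch '[[0,0,0,0,0,0,1.5],[0,0,-1.5,0,0,0,1.5],[0,0,-4,0,0,0,1.5],[0,0,-2,0,0,0,1.5]]'
python3 - <<'E'
from h import *
for n in ["side","scene"]:
    p=vision.read_camera(n); T=Tw(p); C=cloud(p,T); save(p,n+"2")
    D=C[(C[...,2]>.018)&(C[...,2]<.035)&(C[...,0]>.36)&(C[...,0]<.54)&(C[...,1]<-.19)&(C[...,1]>-.39)]
    print(len(D),cv2.minAreaRect((D[:,:2]*1000).astype(np.float32)))
go(.45,-.287,.15,-9)
E
```

```text
clock: 5.75
tcp_pos: [0.6069, 0.0933, 0.0847]
orientation: [0.001, 0.76, 0.65, 0.001]
wrist_force: [-0.2, 1.1, 5.5]
finger_gap: 0.0211
clock: 6.15
tcp_pos: [0.6068, 0.093, 0.1608]
orientation: [0.001, 0.76, 0.65, 0.001]
wrist_force: [0.2, -0.2, -0.5]
finger_gap: 0.0209
349 ((451.3394470214844, -288.0272216796875), (120.22088623046875, 149.17042541503906), 6.040743827819824)
455 ((449.45751953125, -288.6353759765625), (123.63067626953125, 143.46136474609375), 5.730321884155273)
t 6.2 tcp [0.6082 0.093  0.162 ] yaw -8.9 j6 100 tilt [ 0.007  0.    -1.   ] gap 2.11 F [ 0.6  0.3 -0.1]
shift cm [-40.    -9.75   1.1 ] dist 41.2
rz 0.1 (or -179.9 )
```

View pics/side2.png

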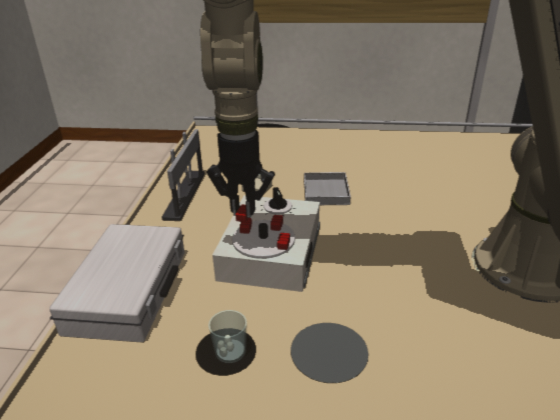

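```bash

python3 -m inch '[[0,0,-0.5,0,0,-7.5,1.5],[0,0,0,0,0,-7.5,1.5],[-4.5,0,0,0,0,0,1.5],[-4.5,0,0,0,0,0,1.5],[-4.5,0,0,0,0,0,1.5]]'
python3 -c "
from h import *
go(.475,-.3175,.13,6)"
```

```text
clock: 6.75
tcp_pos: [0.6197, -0.042, 0.1619]
orientation: [-0.001, 0.668, 0.744, -0.0]
wrist_force: [1.0, 0.4, -0.9]
finger_gap: 0.0211
t 6.8 tcp [ 0.6197 -0.042   0.1619] yaw 6.2 j6 73 tilt [-0.002  0.    -1.   ] gap 2.11 F [ 1.   0.4 -0.9]
shift cm [-25.83 -17.34   3.21] dist 31.3
rz 0.2 (or -179.8 )
```

```bash

python3 -m inch '[[-4,-2.7,0,0,0,0,1.5],[-4,-2.7,0,0,0,0,1.5],[-4,-2.7,0,0,0,0,1.5],[-4,-2.7,0,0,0,0,1.5],[-4,-2.7,1,0,0,0,1.5]]'
python3 -m inch '[[-4,-2.7,1,0,0,0,1.5],[-1.5,-1,1,0,0,0,1.5],[0,0,0,0,0,0,1.5]]'
python3 -c "
from h import *
go(.475,-.3175,.012,6)"
```

```text
clock: 7.25
tcp_pos: [0.5063, -0.2561, 0.1532]
orientation: [0.001, 0.669, 0.744, 0.0]
wrist_force: [-0.2, -0.1, -0.3]
finger_gap: 0.0211
clock: 7.55
tcp_pos: [0.4735, -0.3146, 0.1305]
orientation: [-0.002, 0.67, 0.742, -0.0]
wrist_force: [-1.4, 0.9, -0.6]
finger_gap: 0.021
t 7.5 tcp [ 0.4735 -0.3146  0.1305] yaw 5.8 j6 43 tilt [-0.003  0.002 -1.   ] gap 2.1 F [-1.4  0.9 -0.6]
shift cm [-0.34  0.16 11.85] dist 11.9
rz -0.2 (or 179.8 )
```

```bash

python3 -m inch '[[-0.3,0.1,4,0,0,0,1.5],[0,0,4,0,0,0,1.5],[0,0,2.5,0,0,0,1.5],[0,0,0.8,0,0,0,1.5],[0,0,0,0,0,0,1.5]]'
python3 -m inch '[[0,0,0,0,0,0,3],[0,0,0,0,0,0,3],[0,0,-3,0,0,0,3],[0,0,-5,0,0,0,3.5],[0,0,-5,0,0,0,4.2]]'
python3 -c "
from h import *
go(.552,.0055,.15,-7)"
```

```text
clock: 8.05
tcp_pos: [0.477, -0.3142, 0.019]
orientation: [-0.002, 0.668, 0.744, 0.0]
wrist_force: [-0.3, -0.2, -0.3]
finger_gap: 0.0209
clock: 8.55
tcp_pos: [0.4775, -0.3156, 0.1528]
orientation: [0.0, 0.669, 0.744, 0.0]
wrist_force: [1.9, -0.1, -0.3]
finger_gap: 0.042
t 8.6 tcp [ 0.4775 -0.3156  0.1528] yaw 6.1 j6 42 tilt [ 0.001 -0.    -1.   ] gap 4.2 F [ 1.9 -0.1 -0.3]
shift cm [31.14 10.81  0.27] dist 33.0
rz 13.1 (or -166.9 )
```

```bash

python3 -m inch '[[4.4,1.5,-0.3,0,0,0,4.2],[4.4,1.5,0,0,0,0,4.2],[4.4,1.5,0,0,0,0,4.2],[4.4,1.5,0,0,0,0,4.2],[4.4,1.5,0,0,0,0,4.2]]'
python3 -m inch '[[4.4,1.5,0,0,0,0,4.2],[4,1.4,0,0,0,0,4.2],[0,0,0,0,0,6,4.2],[0,0,0,0,0,6,4.2],[0,0,0,0,0,0,4.2]]'
python3 - <<'E'
from h import *
for n in ["scene"]:
    p=vision.read_camera(n); T=Tw(p); save(p,n+"3")
go(.552,.006,.082,-6)
E
```

```text
clock: 9.05
tcp_pos: [0.5298, -0.0876, 0.1553]
orientation: [0.002, 0.669, 0.744, 0.001]
wrist_force: [-0.1, -0.2, -0.2]
finger_gap: 0.0418
clock: 9.55
tcp_pos: [0.5495, -0.0019, 0.1549]
orientation: [0.001, 0.742, 0.67, 0.001]
wrist_force: [0.1, 0.3, -0.5]
finger_gap: 0.042
t 9.6 tcp [ 0.5494 -0.0023  0.1547] yaw -5.8 j6 87 tilt [ 0.002 -0.    -1.   ] gap 4.18 F [-1.  -0.6 -0.3]
shift cm [0.85 0.16 7.27] dist 7.3
rz 0.2 (or -179.8 )
```

View pics/scene3.png

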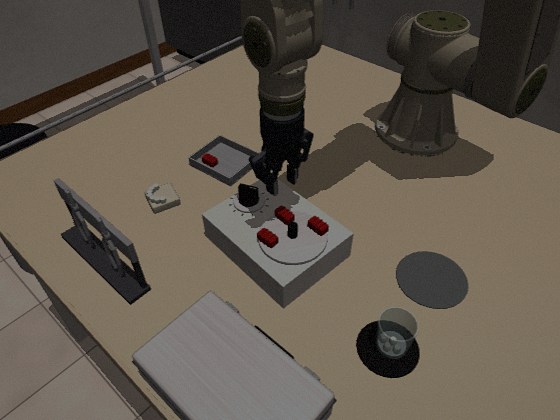

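The first block is in the dish at (210,160), and the other three haven't moved. Now picking the second.

```bash

python3 -m inch '[[0.8,0.2,2,0,0,0,4.2],[0,0,2,0,0,0,4.2],[0,0,2,0,0,0,4.2],[0,0,1,0,0,0,4.2],[0,0,0,0,0,0,4.2]]'
python3 -m inch '[[0,0,0,0,0,0,1.5],[0,0,0,0,0,0,1.5],[0,0,0,0,0,0,1.5],[0,0,0,0,0,0,1.5],[0,0,0,0,0,0,1.5]]'
python3 -m inch '[[0,0,-1.5,0,0,0,1.5],[0,0,-4,0,0,0,1.5],[0,0,-2,0,0,-6,1.5],[0,0,0,0,0,-6,1.5],[0,0,0,0,0,0,1.5]]'
python3 -c "
from h import *
go(.4315,-.3221,.15,6)"
```

```text
clock: 10.1
tcp_pos: [0.5506, 0.005, 0.0824]
orientation: [-0.001, 0.742, 0.67, -0.001]
wrist_force: [0.5, -0.5, -0.2]
finger_gap: 0.0419
clock: 10.6
tcp_pos: [0.5526, 0.005, 0.0845]
orientation: [0.001, 0.743, 0.67, 0.001]
wrist_force: [-0.3, -0.7, 5.6]
finger_gap: 0.0214
clock: 11.1
tcp_pos: [0.552, 0.0053, 0.1591]
orientation: [0.001, 0.668, 0.744, 0.001]
wrist_force: [0.2, 0.4, -0.8]
finger_gap: 0.0204
t 11.1 tcp [0.552  0.0053 0.1591] yaw 6.1 j6 76 tilt [ 0.002 -0.    -1.   ] gap 2.04 F [ 0.2  0.4 -0.8]
shift cm [-31.27 -15.47   0.89] dist 34.9
rz 0.1 (or -179.9 )
```

```bash

python3 -m inch '[[-4.1,-2,0,0,0,0,1.5],[-4.1,-2,0,0,0,0,1.5],[-4.1,-2,0,0,0,0,1.5],[-4.1,-2,0,0,0,0,1.5],[-4.1,-2,0,0,0,0,1.5]]'
python3 -m inch '[[-4.1,-2,0,0,0,0,1.5],[-4.1,-2,2,0,0,0,1.5],[-2.5,-1.4,2,0,0,0,1.5],[0,0,0,0,0,0,1.5]]'
python3 -c "
from h import *
go(.4315,-.3221,.013,6)"
```

```text
clock: 11.6
tcp_pos: [0.4726, -0.2102, 0.1575]
orientation: [-0.001, 0.669, 0.743, -0.0]
wrist_force: [1.3, -0.6, -0.5]
finger_gap: 0.0209
clock: 12.0
tcp_pos: [0.4284, -0.323, 0.1147]
orientation: [-0.003, 0.671, 0.741, -0.0]
wrist_force: [0.0, 0.1, 0.1]
finger_gap: 0.0211
t 12.0 tcp [ 0.4284 -0.323   0.1147] yaw 5.6 j6 39 tilt [-0.004  0.003 -1.   ] gap 2.11 F [0.  0.1 0.1]
shift cm [ 0.02  0.35 10.17] dist 10.2
rz -0.4 (or 179.6 )
```

```bash

python3 -m inch '[[0,0.2,4,0,0,0,1.5],[0,0,4,0,0,0,1.5],[0,0,1.5,0,0,0,1.5],[0,0,0.5,0,0,0,1.5],[0,0,0,0,0,0,1.5]]'
python3 -m inch '[[0,0,0,0,0,0,3],[0,0,0,0,0,0,3],[0,0,-3,0,0,0,3],[0,0,-5,0,0,0,3.5],[0,0,-5,0,0,0,4.2]]'
python3 -c "
from h import *
go(.529,.0755,.15,-7)"
```

```text
clock: 12.5
tcp_pos: [0.4334, -0.32, 0.0178]
orientation: [-0.001, 0.669, 0.744, 0.0]
wrist_force: [-0.8, 0.3, -0.0]
finger_gap: 0.0211
clock: 13.0
tcp_pos: [0.4333, -0.3208, 0.1503]
orientation: [-0.0, 0.669, 0.744, 0.0]
wrist_force: [0.9, -1.5, 0.2]
finger_gap: 0.0419
t 13.0 tcp [ 0.4333 -0.3208  0.1503] yaw 6.1 j6 39 tilt [-0.  0. -1.] gap 4.19 F [ 0.9 -1.5  0.2]
shift cm [38.39 13.71  0.04] dist 40.8
rz 13.1 (or -166.9 )
```

```bash

python3 -m inch '[[4.3,1.5,-0.3,0,0,0,4],[4.3,1.5,0,0,0,0,4],[4.3,1.5,0,0,0,0,4],[4.3,1.5,0,0,0,0,4],[4.3,1.5,0,0,0,0,4]]'
python3 -m inch '[[4.3,1.5,0,0,0,0,4],[4.3,1.5,0,0,0,0,4],[4.3,1.5,0,0,0,0,4],[3.9,1.5,0,0,0,6,4],[0,0,0,0,0,6,4]]'
python3 - <<'E'
from h import *
p=vision.read_camera("scene"); T=Tw(p); save(p,"scene4"); C=cloud(p,T)
for t in silhouettes(p,"block0"):
    m=t["mask"]&(p["depth"]>0); q=C[m]
    if t["confidence"]<.3 or len(q)<20: continue
    top=q[q[:,2]>np.percentile(q[:,2],90)-.006]; c,sz,a=cv2.minAreaRect((top[:,:2]*1000).astype(np.float32)); print(round(t["confidence"],2),np.round(c,1),np.round(sz,1),round(a),top[:,2].mean().round(4))
go(.529,.0755,.082,-6)
E
```

```text
clock: 13.5
tcp_pos: [0.4861, -0.0979, 0.1529]
orientation: [0.001, 0.669, 0.743, 0.001]
wrist_force: [1.2, 0.1, -0.4]
finger_gap: 0.0398
clock: 14.0
tcp_pos: [0.5286, 0.0787, 0.1528]
orientation: [0.001, 0.742, 0.67, 0.002]
wrist_force: [0.3, -0.5, -0.4]
finger_gap: 0.04
0.74 [528.   75.3] [39.5 24.2] 83 0.0953
0.73 [ 476.5 -315.6] [26.3 39.4] 6 0.0201
0.55 [ 434.5 -318.8] [26.2 41.4] 15 0.0199
0.49 [618.5  24. ] [40.2 22.3] 90 0.0952
t 14.1 tcp [0.5277 0.0755 0.1524] yaw -5.8 j6 95 tilt [ 0.002 -0.    -1.   ] gap 4.0 F [-0.1  0.4 -0.3]
shift cm [0.01 0.12 7.04] dist 7.0
rz 0.2 (or -179.8 )
```

View pics/scene4.png

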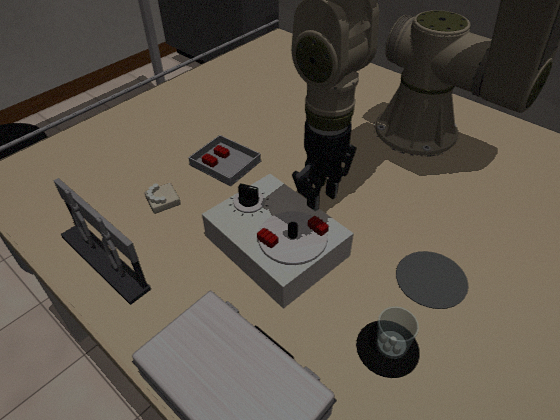

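Two blocks are in the dish at (210,160) and (221,152). I'm picking the third, at (318,226).

```bash

python3 -m inch '[[0,0.1,2,0,0,0,4],[0,0,2,0,0,0,4],[0,0,2,0,0,0,4],[0,0,0.8,0,0,0,4],[0,0,0,0,0,0,4]]'
python3 -m inch '[[0,0,0,0,0,0,1.5],[0,0,0,0,0,0,1.5],[0,0,0,0,0,0,1.5],[0,0,0,0,0,0,1.5],[0,0,0,0,0,0,1.5]]'
python3 -m inch '[[0,0,-1.5,0,0,0,1.5],[0,0,-4,0,0,0,1.5],[0,0,-2,0,0,-6,1.5],[0,0,0,0,0,-6,1.5],[0,0,0,0,0,0,1.5]]'
python3 -c "
from h import *
go(.4247,-.2585,.15,6)"
```

```text
clock: 14.6
tcp_pos: [0.5273, 0.0732, 0.0827]
orientation: [-0.001, 0.743, 0.67, -0.001]
wrist_force: [-0.5, -0.9, -0.3]
finger_gap: 0.0401
clock: 15.1
tcp_pos: [0.5292, 0.0738, 0.0846]
orientation: [0.001, 0.743, 0.67, 0.001]
wrist_force: [-0.8, -1.2, 6.5]
finger_gap: 0.021
clock: 15.6
tcp_pos: [0.5287, 0.0741, 0.1592]
orientation: [0.001, 0.668, 0.744, 0.001]
wrist_force: [0.3, 0.1, -0.8]
finger_gap: 0.0207
t 15.6 tcp [0.5287 0.0741 0.1592] yaw 6.1 j6 83 tilt [ 0.002  0.    -1.   ] gap 2.07 F [ 0.3  0.1 -0.8]
shift cm [-31.96 -13.89   0.9 ] dist 34.9
rz 0.1 (or -179.9 )
```

```bash

python3 -m inch '[[-4.2,-1.8,0,0,0,0,1.5],[-4.2,-1.8,0,0,0,0,1.5],[-4.2,-1.8,0,0,0,0,1.5],[-4.2,-1.8,0,0,0,0,1.5],[-4.2,-1.8,0,0,0,0,1.5]]'
python3 -m inch '[[-4.2,-1.8,0,0,0,0,1.5],[-4.2,-1.8,2,0,0,0,1.5],[-2.4,-1.2,2,0,0,0,1.5],[0,0,0,0,0,0,1.5]]'
python3 -c "
from h import *
go(.4247,-.2585,.013,6)"
```

```text
clock: 16.1
tcp_pos: [0.4597, -0.1455, 0.1576]
orientation: [-0.001, 0.669, 0.743, -0.0]
wrist_force: [0.3, -0.3, -1.1]
finger_gap: 0.021
clock: 16.5
tcp_pos: [0.4219, -0.2585, 0.1151]
orientation: [-0.003, 0.671, 0.741, -0.0]
wrist_force: [0.1, 0.6, 0.7]
finger_gap: 0.021
t 16.5 tcp [ 0.4219 -0.2585  0.1151] yaw 5.7 j6 44 tilt [-0.004  0.003 -1.   ] gap 2.1 F [0.1 0.6 0.7]
shift cm [-0.07  0.32 10.21] dist 10.2
rz -0.3 (or 179.7 )
```

```bash

python3 -m inch '[[0.2,0.1,4,0,0,0,1.5],[0,0,4,0,0,0,1.5],[0,0,1.5,0,0,0,1.5],[0,0,0.5,0,0,0,1.5],[0,0,0,0,0,0,1.5]]'
python3 -m inch '[[0,0,0,0,0,0,3],[0,0,0,0,0,0,3],[0,0,-3,0,0,0,3],[0,0,-5,0,0,0,3.5],[0,0,-5,0,0,0,4.2]]'
python3 -c "
from h import *
go(.6185,.0245,.15,0)"
```

```text
clock: 17.0
tcp_pos: [0.4253, -0.2538, 0.0178]
orientation: [-0.001, 0.669, 0.744, 0.0]
wrist_force: [0.1, -0.7, 0.6]
finger_gap: 0.0214
clock: 17.5
tcp_pos: [0.4251, -0.2544, 0.1504]
orientation: [-0.0, 0.669, 0.744, 0.0]
wrist_force: [1.5, -0.8, -0.2]
finger_gap: 0.0421
t 17.5 tcp [ 0.4251 -0.2544  0.1504] yaw 6.1 j6 44 tilt [-0.  0. -1.] gap 4.21 F [ 1.5 -0.8 -0.2]
shift cm [25.69 22.18  0.04] dist 33.9
rz 6.1 (or -173.9 )
```

```bash

python3 -m inch '[[3.2,2.75,-0.3,0,0,0,4],[3.2,2.75,0,0,0,0,4],[3.2,2.75,0,0,0,0,4],[3.2,2.75,0,0,0,0,4],[3.2,2.75,0,0,0,0,4]]'
python3 -m inch '[[3.2,2.75,0,0,0,0,4],[3.2,2.75,0,0,0,0,4],[3.2,2.8,0,0,0,0,4],[0,0,0,0,0,6,4],[0,0,0,0,0,0,4]]'
python3 - <<'E'
from h import *
p=vision.read_camera("scene"); T=Tw(p); save(p,"scene5"); C=cloud(p,T)
for t in silhouettes(p,"block0"):
    m=t["mask"]&(p["depth"]>0); q=C[m]
    if t["confidence"]<.3 or len(q)<20: continue
    top=q[q[:,2]>np.percentile(q[:,2],90)-.006]; c,sz,a=cv2.minAreaRect((top[:,:2]*1000).astype(np.float32)); print(round(t["confidence"],2),np.round(c,1),np.round(sz,1),round(a),top[:,2].mean().round(4))
go(.6185,.0245,.082,0)
E
```

```text
clock: 18.0
tcp_pos: [0.5466, -0.0797, 0.1529]
orientation: [0.001, 0.669, 0.744, 0.001]
wrist_force: [1.2, -0.5, 1.1]
finger_gap: 0.0403
clock: 18.5
tcp_pos: [0.6183, 0.0245, 0.1521]
orientation: [0.001, 0.706, 0.708, 0.0]
wrist_force: [0.0, -0.4, -0.5]
finger_gap: 0.04
0.72 [ 435.8 -317.2] [20.4 38.2] 6 0.0202
0.66 [ 477.4 -315.4] [23.1 41.8] 5 0.0196
0.59 [618.5  23.7] [23.9 38.7] 2 0.0951
0.49 [ 429.7 -254.5] [37.  18.9] 89 0.02
t 18.6 tcp [0.6175 0.0231 0.152 ] yaw 0.2 j6 84 tilt [ 0.001 -0.    -1.   ] gap 3.99 F [-0.2  0.4  0.1]
shift cm [0.14 0.09 7.  ] dist 7.0
rz 0.2 (or -179.8 )
```

```bash

python3 -m inch '[[0.1,0.1,2,0,0,0,4],[0,0,2,0,0,0,4],[0,0,2,0,0,0,4],[0,0,0.8,0,0,0,4],[0,0,0,0,0,0,4]]'
python3 -m inch '[[0,0,0,0,0,0,1.5],[0,0,0,0,0,0,1.5],[0,0,0,0,0,0,1.5],[0,0,0,0,0,0,1.5],[0,0,0,0,0,0,1.5]]'
python3 -m inch '[[0,0,-1.5,0,0,0,1.5],[0,0,-4,0,0,0,1.5],[0,0,-2,0,0,-6,1.5],[0,0,0,0,0,0,1.5]]'
python3 -c "
from h import *
go(.4685,-.254,.15,6)"
```

```text
clock: 19.1
tcp_pos: [0.6174, 0.0233, 0.0825]
orientation: [-0.001, 0.707, 0.707, -0.001]
wrist_force: [0.0, 0.1, 0.0]
finger_gap: 0.0402
clock: 19.6
tcp_pos: [0.6195, 0.0239, 0.0847]
orientation: [0.001, 0.707, 0.708, 0.001]
wrist_force: [-0.6, -1.6, 6.8]
finger_gap: 0.0211
clock: 20.0
tcp_pos: [0.6208, 0.0241, 0.162]
orientation: [0.003, 0.668, 0.744, 0.002]
wrist_force: [0.7, 0.3, -0.5]
finger_gap: 0.0208
t 20.0 tcp [0.6208 0.0241 0.162 ] yaw 6.2 j6 79 tilt [ 0.007 -0.    -1.   ] gap 2.08 F [ 0.7  0.3 -0.5]
shift cm [-26.01 -18.14   1.11] dist 31.7
rz 0.2 (or -179.8 )
```

```bash

python3 -m inch '[[-3.8,-2.65,0,0,0,0,1.5],[-3.8,-2.65,0,0,0,0,1.5],[-3.8,-2.65,0,0,0,0,1.5],[-3.8,-2.65,0,0,0,0,1.5],[-3.8,-2.65,0,0,0,0,1.5]]'
python3 -m inch '[[-3.8,-2.65,2,0,0,0,1.5],[-3.2,-2.1,2,0,0,0,1.5],[0,0,0,0,0,0,1.5],[0,0,0,0,0,0,1.5]]'
python3 -c "
from h import *
go(.469,-.253,.013,6)"
```

```text
clock: 20.5
tcp_pos: [0.5053, -0.1797, 0.157]
orientation: [-0.001, 0.669, 0.743, -0.0]
wrist_force: [0.3, 0.3, 0.1]
finger_gap: 0.021
clock: 20.9
tcp_pos: [0.4661, -0.253, 0.117]
orientation: [-0.002, 0.67, 0.743, 0.0]
wrist_force: [0.0, -0.0, 0.1]
finger_gap: 0.0207
t 20.9 tcp [ 0.4661 -0.253   0.117 ] yaw 5.9 j6 47 tilt [-0.002  0.002 -1.   ] gap 2.07 F [ 0.  -0.   0.1]
shift cm [-0.06  0.31 10.4 ] dist 10.4
rz -0.1 (or 179.9 )
```

```bash

python3 -m inch '[[0.1,0.4,4,0,0,0,1.5],[0,0,4,0,0,0,1.5],[0,0,1.5,0,0,0,1.5],[0,0,0.6,0,0,0,1.5],[0,0,0,0,0,0,1.5]]'
python3 -m inch '[[0,0,0,0,0,0,2.7],[0,0,0,0,0,0,2.7],[0,0,-3,0,0,0,2.7],[0,0,-5,0,0,0,3.5],[0,0,-5,0,0,0,4.2]]'
python3 - <<'E'
from h import *
go(.545,-.16,.25,6)
E
```

```text
clock: 21.4
tcp_pos: [0.4716, -0.2504, 0.0171]
orientation: [-0.001, 0.668, 0.744, 0.0]
wrist_force: [0.6, -0.9, -0.1]
finger_gap: 0.0207
clock: 21.9
tcp_pos: [0.4709, -0.2514, 0.1495]
orientation: [-0.0, 0.669, 0.744, 0.0]
wrist_force: [1.9, -1.7, -0.8]
finger_gap: 0.0416
t 21.9 tcp [ 0.4709 -0.2514  0.1495] yaw 6.1 j6 47 tilt [ 0.  0. -1.] gap 4.16 F [ 1.9 -1.7 -0.8]
shift cm [  8.31   8.33 -10.04] dist 15.5
rz 0.1 (or -179.9 )
```

```bash

python3 -m inch '[[3.7,2.9,-3,0,0,0,6],[3.7,2.9,-3,0,0,0,7],[3.7,2.9,-3,0,0,0,7],[0,0,0,0,0,0,7],[0,0,0,0,0,0,7]]'
python3 - <<'E'
from h import *
go(.545,-.16,.25,6)
s=get_state(); p=vision.read_camera("wrist"); T=Tw(p,s); C=cloud(p,T); mk=[]
t=tip_of(p,"timer_grip"); print(t[:3])
if t: print(ray(p,T,t[0]["location"],.107))
for t in tip_of(p,"lid")[:2]: print("lid",t["confidence"],ray(p,T,t["location"],.07))
m=(C[...,2]>.109)&(C[...,2]<.12)&(abs(C[...,0]-.556)<.035)&(abs(C[...,1]+.085)<.035); q=C[m]
print(len(q),q[:,2].mean(),cv2.minAreaRect((q[:,:2]*1000).astype(np.float32)))
save(p,"w6")
u=pix(p,T,[.556,-.085,.107]); print(u); c,r=map(int,u)
im=cv2.imread("pics/w6.png")[max(0,r-60):r+60,max(0,c-70):c+70]; cv2.imwrite("pics/w6z.png",cv2.resize(im,None,fx=5,fy=5,interpolation=cv2.INTER_CUBIC))
p=vision.read_camera("scene"); save(p,"scene6")
E
```

```text
clock: 22.4
tcp_pos: [0.5392, -0.1439, 0.2298]
orientation: [0.002, 0.668, 0.744, 0.0]
wrist_force: [0.0, -0.9, -0.9]
finger_gap: 0.0702
t 22.4 tcp [ 0.5392 -0.1439  0.2298] yaw 6.2 j6 61 tilt [ 0.003 -0.002 -1.   ] gap 7.02 F [ 0.  -0.9 -0.9]
shift cm [-1.67  0.41 -2.01] dist 2.6
rz 0.2 (or -179.8 )
[{'location': [316.1, 138.7], 'confidence': 0.69}]
[ 0.561188   -0.08906332  0.107     ]
975 0.11299485444755465 ((560.6432495117188, -88.9911880493164), (14.057707786560059, 41.71891784667969), 22.177873611450195)
[np.float64(310.2312551527397), np.float64(132.6799734198077)]
```

View pics/w6z.png

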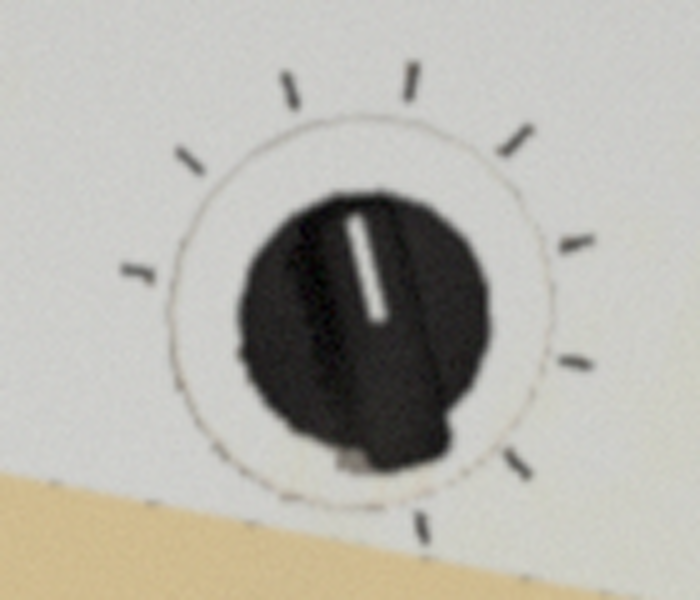

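View pics/scene6.png

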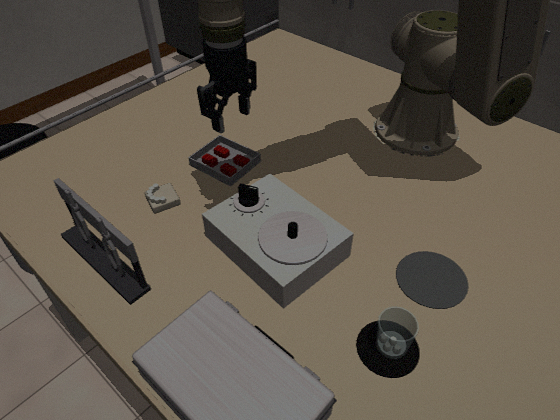

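View pics/w6.png

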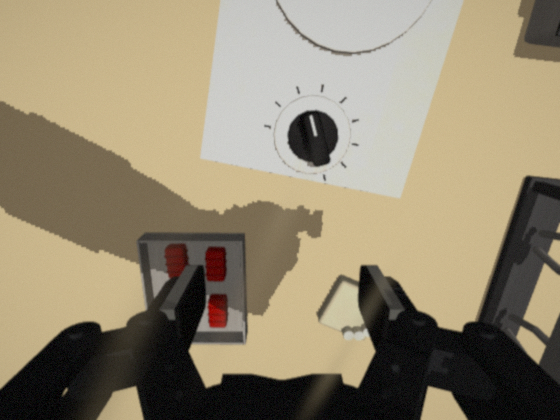

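```bash

python3 -m inch '[[0,0,0,0,0,-8,5],[0,0,0,0,0,-7.8,4],[0,0,0,0,0,0,4]]'
python3 - <<'E'
from h import *
s=get_state(); p=vision.read_camera("wrist"); T=Tw(p,s); C=cloud(p,T)
m=(C[...,2]>.109)&(C[...,2]<.12)&(abs(C[...,0]-.556)<.035)&(abs(C[...,1]+.085)<.035); q=C[m]
print(len(q),cv2.minAreaRect((q[:,:2]*1000).astype(np.float32)))
m=(abs(C[...,0]-.56)<.03)&(abs(C[...,1]+.088)<.03); print(np.histogram(C[m][:,2],bins=np.arange(.064,.12,.004)))
p=vision.read_camera("side"); T=Tw(p); C=cloud(p,T)
m=(C[...,2]>.109)&(C[...,2]<.12)&(abs(C[...,0]-.556)<.035)&(abs(C[...,1]+.085)<.035); q=C[m]
print(len(q),cv2.minAreaRect((q[:,:2]*1000).astype(np.float32)))
go(.5597,-.0878,.15,22)
E
```

```text
clock: 22.9
tcp_pos: [0.5373, -0.1454, 0.2273]
orientation: [-0.001, 0.561, 0.828, -0.0]
wrist_force: [-0.1, 0.2, -0.2]
finger_gap: 0.0398
970 ((560.3799438476562, -88.89508819580078), (14.187752723693848, 41.29447555541992), 22.951749801635742)
(array([   8,  400, 1698,  431,  804,  182,   41,   27,   38,   33,   33,
        157,  833]), array([0.064, 0.068, 0.072, 0.076, 0.08 , 0.084, 0.088, 0.092, 0.096,
       0.1  , 0.104, 0.108, 0.112, 0.116]))
65 ((561.306884765625, -85.15028381347656), (13.319876670837402, 40.74892807006836), 22.509105682373047)
t 23.0 tcp [ 0.5376 -0.1452  0.2275] yaw 21.6 j6 45 tilt [-0.001  0.001 -1.   ] gap 3.98 F [ 0.8 -0.4  0. ]
shift cm [4.51 4.17 7.76] dist 9.9
rz -0.4 (or 179.6 )
```

```bash

python3 -m inch '[[2.3,2.1,2,0,0,0,4],[2.2,2.1,3,0,0,0,4],[0,0,3,0,0,0,4],[0,0,1.5,0,0,0,4],[0,0,0,0,0,0,4]]'
python3 -c "
from h import *
go(.5605,-.0875,.092,22)"
```

```text
clock: 23.5
tcp_pos: [0.5583, -0.0864, 0.1302]
orientation: [-0.003, 0.561, 0.828, -0.001]
wrist_force: [-0.7, 0.7, -0.5]
finger_gap: 0.04
t 23.5 tcp [ 0.5583 -0.0864  0.1302] yaw 21.8 j6 51 tilt [-0.006  0.002 -1.   ] gap 4.0 F [-0.7  0.7 -0.5]
shift cm [-0.2   0.19  3.82] dist 3.8
rz -0.2 (or 179.8 )
```

```bash

python3 -m inch '[[-0.1,0.1,2,0,0,0,4],[0,0,1.6,0,0,0,4],[0,0,0,0,0,0,4],[0,0,0,0,0,0,4]]'
python3 -m inch '[[0,0,0,0,0,0,0.8],[0,0,0,0,0,0,0.8],[0,0,0,0,0,0,0.8],[0,0,0,0,0,0,0.8],[0,0,0,0,0,0,0.8]]' 30
python3 -c "
from h import *
go(.5605,-.0875,.092,22)"
```

```text
clock: 23.9
tcp_pos: [0.562, -0.0881, 0.0981]
orientation: [0.0, 0.561, 0.828, 0.0]
wrist_force: [0.4, 0.2, 0.1]
finger_gap: 0.0401
clock: 24.4
tcp_pos: [0.5607, -0.0887, 0.0988]
orientation: [0.0, 0.56, 0.828, -0.001]
wrist_force: [-5.6, -3.8, 6.3]
finger_gap: 0.0127
t 24.4 tcp [ 0.5607 -0.0887  0.0988] yaw 21.8 j6 51 tilt [-0.001 -0.003 -1.   ] gap 1.27 F [-5.6 -3.8  6.3]
shift cm [0.13 0.03 0.68] dist 0.7
rz -0.2 (or 179.8 )
```

```bash

python3 -m inch '[[0,0,-0.1,0,0,-7,0.8],[0,0,0,0,0,-7,0.8],[0,0,0,0,0,-7,0.8],[0,0,0,0,0,-7,0.8],[0,0,0,0,0,-7,0.8]]'
python3 -c "
from h import *
go(.5605,-.0875,.092,82)
print(get_state()['ft_torque'])"
```

```text
clock: 24.9
tcp_pos: [0.561, -0.0885, 0.0989]
orientation: [-0.0, 0.283, 0.959, -0.001]
wrist_force: [-3.3, -2.3, 1.3]
finger_gap: 0.0134
t 24.9 tcp [ 0.561  -0.0885  0.0989] yaw 57.1 j6 16 tilt [-0.001 -0.002 -1.   ] gap 1.34 F [-3.3 -2.3  1.3]
shift cm [0.09 0.05 0.69] dist 0.7
rz -24.9 (or 155.1 )
[-0.51412907  0.59361472 -0.07107849]
```

```bash

python3 -m inch '[[0,0,0,0,0,-7,0.8],[0,0,0,0,0,-7,0.8],[0,0,0,0,0,-6,0.8],[0,0,0,0,0,-3,0.8],[0,0,0,0,0,0,0.8]]'
python3 -c "
from h import *
go(.5605,-.0875,.092,82)
print(get_state()['ft_torque'])"
```

```text
clock: 25.4
tcp_pos: [0.5611, -0.0882, 0.0988]
orientation: [-0.0, 0.088, 0.996, -0.001]
wrist_force: [-4.2, -3.1, 2.2]
finger_gap: 0.0134
t 25.4 tcp [ 0.5611 -0.0882  0.0988] yaw 79.8 j6 -7 tilt [-0.001 -0.001 -1.   ] gap 1.34 F [-4.2 -3.1  2.2]
shift cm [0.07 0.06 0.68] dist 0.7
rz -2.2 (or 177.8 )
[-0.48686589  0.77832328  0.03706544]
```

```bash

for i in 1 2 3; do python3 -m inch '[[0,0,0,0,0,-2,0.8],[0,0,0,0,0,0,0.8]]' >/dev/null
python3 -c "
from h import *
s=get_state();print(yaw(s)[0],s['wrist_force'],s['ft_torque'],s['finger_gap'])"; done
```

```text
81.79538814319245 [-4.58109881 -3.28886692  3.79873935] [-0.47242857  0.90395225  0.03058866] 0.01311902977975211
83.79889409961325 [-5.55338471 -3.1548196   2.49685886] [-0.50801895  0.93826909  0.02167845] 0.01337392108713354
85.72176462380385 [-3.91474288 -1.76282678  4.92876458] [-0.33256928  0.88953208 -0.6050354 ] 0.013181228252335253
```

```bash

python3 -m inch '[[0,0,0,0,0,-1,0.8],[0,0,0,0,0,0,0.8],[0,0,0,0,0,0,3],[0,0,0,0,0,0,4],[0,0,-4,0,0,0,4]]'
python3 -m inch '[[-2.4,0,-4,0,0,0,6],[-2.4,0,-4,0,0,0,7],[0,0,0,0,0,0,7],[0,0,0,0,0,0,7]]'
python3 - <<'E'
from h import *
go(.545,-.16,.25,6)
s=get_state(); p=vision.read_camera("wrist"); T=Tw(p,s); C=cloud(p,T)
m=(C[...,2]>.109)&(C[...,2]<.12)&(abs(C[...,0]-.556)<.035)&(abs(C[...,1]+.085)<.035); q=C[m]
print(len(q),cv2.minAreaRect((q[:,:2]*1000).astype(np.float32)))
save(p,"w7")
m=(C[...,2]>.066)&(C[...,2]<.074)&(abs(C[...,0]-.567)<.13)&(abs(C[...,1])<.15); print("unit",cv2.minAreaRect((C[m][:,:2]*1000).astype(np.float32)))
for t in tip_of(p,"lid")[:2]: print("lid",t["confidence"],ray(p,T,t["location"],.07))
m=(C[...,2]>.1)&(C[...,2]<.115)&(abs(C[...,0]-.573)<.025)&(abs(C[...,1]-.05)<.025); q=C[m]
if len(q): print("lidknob",len(q),q.mean(0),q.min(0),q.max(0))
for n in ("scene","side"):
    p=vision.read_camera(n); T=Tw(p); C=cloud(p,T)
    m=(C[...,2]>.1045)&(C[...,2]<.115)&(abs(C[...,0]-.573)<.025)&(abs(C[...,1]-.05)<.025); q=C[m]
    print(n,"lidknob",len(q),q.mean(0),q.min(0),q.max(0))
    m=(C[...,2]>.066)&(C[...,2]<.074)&(abs(C[...,0]-.567)<.13)&(abs(C[...,1])<.15); print("unit",cv2.minAreaRect((C[m][:,:2]*1000).astype(np.float32)))
    m=(C[...,2]>.075)&(C[...,2]<.082)&(abs(C[...,0]-.573)<.08)&(abs(C[...,1]-.05)<.08); print("flange",cv2.minEnclosingCircle((C[m][:,:2]*1000).astype(np.float32)))
    save(p,n+"7")
E
```

```text
clock: 26.5
tcp_pos: [0.5585, -0.0862, 0.1337]
orientation: [-0.004, 0.027, 1.0, 0.002]
wrist_force: [1.0, -0.5, -1.0]
finger_gap: 0.04
clock: 26.9
tcp_pos: [0.6111, -0.0902, 0.2192]
orientation: [0.002, 0.027, 1.0, -0.0]
wrist_force: [0.0, 0.7, -0.4]
finger_gap: 0.0699
t 26.9 tcp [ 0.6111 -0.0902  0.2192] yaw 86.9 j6 -13 tilt [ 0.003 -0.    -1.   ] gap 6.99 F [ 0.   0.7 -0.4]
shift cm [ 6.22 -7.33 -3.1 ] dist 10.1
rz 80.9 (or -99.1 )
1049 ((560.6014404296875, -89.3179931640625), (13.99195671081543, 41.80939865112305), 84.82190704345703)
unit ((568.549560546875, -4.21612548828125), (251.12855529785156, 190.67832946777344), 84.75275421142578)
lid 0.88 [0.57478645 0.04575141 0.07      ]
lidknob 609 [0.57516495 0.04533148 0.10668967] [0.56564968 0.03650813 0.10002627] [0.5850754  0.05601391 0.10988401]
scene lidknob 64 [0.57583016 0.04990933 0.1074371 ] [0.56669407 0.04085634 0.10477041] [0.58457695 0.05965952 0.10954579]
unit ((566.5438232421875, -2.91436767578125), (252.8323211669922, 193.76918029785156), 84.6783676147461)
flange ((574.9873657226562, 49.535274505615234), 69.09912109375)
side lidknob 50 [0.575712   0.0526761  0.10828563] [0.56711705 0.04185597 0.10538211] [0.58514734 0.06206835 0.11057814]
unit ((569.46142578125, -0.9580230712890625), (256.2747802734375, 191.95535278320312), 84.82147216796875)
flange ((576.09326171875, 50.65963363647461), 69.45376586914062)
```

View pics/w7.png

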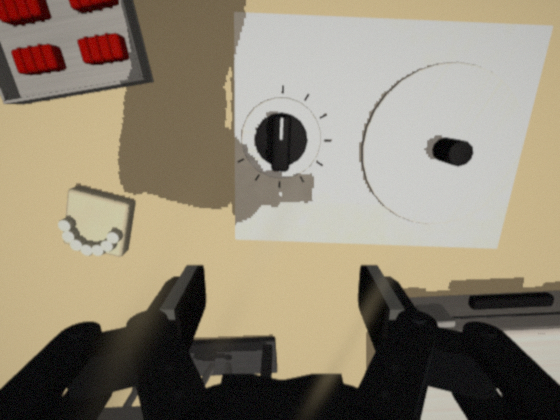

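The timer bar is aligned with the unit's x axis (84.8° against 84.75°) and its mark points to -x, so it is at zero. All four blocks are in the dish. Next is the lid.

```bash
cat >> h.py <<'E'
import json
def log():
    s=get_state(); open("log.jsonl","a").write(json.dumps([list(map(float,s["joint_pos"])),list(map(float,s["tcp_pos"])),list(map(float,s["orientation"]))])+"\n")
E
python3 -c "
from h import *
log();go(.5745,.0467,.15,87)"
```

```text
t 27.1 tcp [ 0.6082 -0.0897  0.2163] yaw 86.9 j6 -13 tilt [-0.003  0.001 -1.   ] gap 7.0 F [-0.3 -0.  -0.6]
shift cm [ 4.09 13.43  6.66] dist 15.5
rz -0.1 (or 179.9 )
```

```bash

python3 -m inch '[[1.4,4.4,0,0,0,0,5],[1.4,4.4,0,0,0,0,4],[1.2,4.4,2,0,0,0,4],[0,0,4,0,0,0,4],[0,0,0,0,0,0,4]]'
python3 - <<'E'
from h import *
log();go(.5745,.0467,.085,87)
p=vision.read_camera("side"); im=cv2.cvtColor(p["pixels"],cv2.COLOR_RGB2BGR)[140:300,180:360]; cv2.imwrite("pics/s8.png",cv2.resize(im,None,fx=4,fy=3.7))
E
```

```text
clock: 27.6
tcp_pos: [0.5716, 0.0455, 0.1524]
orientation: [-0.006, 0.026, 1.0, 0.0]
wrist_force: [-1.1, 0.2, -0.6]
finger_gap: 0.0403
t 27.6 tcp [0.5716 0.0455 0.1524] yaw 87.0 j6 -1 tilt [-0.011  0.001 -1.   ] gap 4.03 F [-1.1  0.2 -0.6]
shift cm [-0.36  0.14  6.74] dist 6.8
rz 0.0 (or -180.0 )
```

View pics/s8.png

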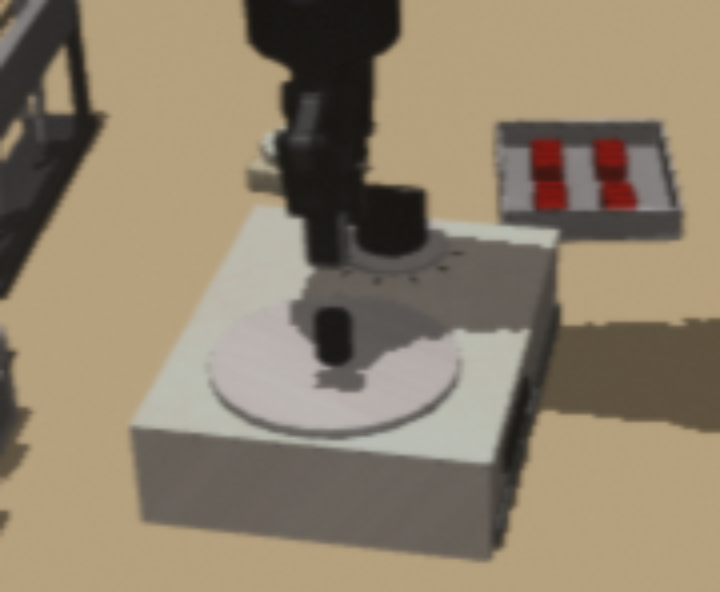

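```bash

python3 -m inch '[[-0.1,0.1,2.5,0,0,0,4],[0,0,2,0,0,0,4],[0,0,1.5,0,0,0,4],[0,0,0,0,0,0,4],[0,0,0,0,0,0,4]]'
python3 -m inch '[[0,0,0,0,0,0,1.5],[0,0,0,0,0,0,1.5],[0,0,0,0,0,0,1.5],[0,0,0,0,0,0,1.5],[0,0,0,0,0,0,1.5]]' 60
python3 -c "
from h import *
log();go(.5745,.0467,.085,87)"
```

```text
clock: 28.15
tcp_pos: [0.5788, 0.0437, 0.0994]
orientation: [0.001, 0.028, 1.0, 0.0]
wrist_force: [0.4, -0.2, -0.8]
finger_gap: 0.0396
clock: 28.65
tcp_pos: [0.5793, 0.0446, 0.1003]
orientation: [0.002, 0.027, 1.0, -0.0]
wrist_force: [-0.3, 0.5, 4.9]
finger_gap: 0.0162
t 28.6 tcp [0.5793 0.0446 0.1003] yaw 86.9 j6 0 tilt [ 0.004 -0.    -1.   ] gap 1.62 F [-0.3  0.5  4.9]
shift cm [0.5  0.18 1.53] dist 1.6
rz -0.1 (or 179.9 )
```

```bash

python3 -m inch '[[0,0,0,0,0,0,4],[0,0,0,0,0,0,4],[0.5,0.2,0.7,0,0,0,4],[0,0,0.6,0,0,0,4],[0,0,0,0,0,0,4]]'
python3 -c "
from h import *
log();go(.5745,.0467,.087,87)"
```

```text
clock: 29.15
tcp_pos: [0.5717, 0.0472, 0.0836]
orientation: [-0.001, 0.027, 1.0, 0.0]
wrist_force: [-0.1, 0.6, 0.4]
finger_gap: 0.0399
t 29.1 tcp [0.5717 0.0472 0.0836] yaw 86.9 j6 0 tilt [-0.003  0.    -1.   ] gap 3.99 F [-0.1  0.6  0.4]
shift cm [-0.28 -0.03 -0.34] dist 0.4
rz -0.1 (or 179.9 )
```

```bash

python3 -m inch '[[-0.2,0,-0.3,0,0,0,4],[0,0,0,0,0,0,4],[0,0,0,0,0,0,1.5],[0,0,0,0,0,0,1.5],[0,0,0,0,0,0,1.5]]'
python3 -m inch '[[0,0,0,0,0,0,1.5],[0,0,0,0,0,0,1.5],[0,0,0,0,0,0,1.5]]' 60
python3 -c "
from h import *
log();go(.5745,.0467,.087,87)"
```

```text
clock: 29.65
tcp_pos: [0.5755, 0.0467, 0.0888]
orientation: [0.001, 0.027, 1.0, -0.0]
wrist_force: [-0.3, -0.6, 3.6]
finger_gap: 0.0181
clock: 29.95
tcp_pos: [0.5755, 0.0466, 0.0888]
orientation: [0.001, 0.027, 1.0, -0.0]
wrist_force: [0.3, -1.7, 5.7]
finger_gap: 0.0176
t 29.9 tcp [0.5755 0.0466 0.0888] yaw 86.9 j6 0 tilt [ 0.001 -0.    -1.   ] gap 1.76 F [ 0.3 -1.7  5.7]
shift cm [0.1  0.   0.18] dist 0.2
rz -0.1 (or 179.9 )
```

```bash

python3 -m inch '[[0,0,-1,0,0,0,1.5],[0,0,-2,0,0,0,1.5],[0,0,-4,0,0,0,1.5],[0,0,-2,0,0,0,1.5],[0,0,0,0,0,0,1.5]]'
python3 - <<'E'
from h import *
log();go(.4235,.2865,.15,87)
p=vision.read_camera("side"); save(p,"s9")
p=vision.read_camera("scene"); T=Tw(p); C=cloud(p,T); m=silhouettes(p,"pad")[0]["mask"]&(p["depth"]>0); print(cv2.minEnclosingCircle((C[m][:,:2]*1000).astype(np.float32)))
E
```

```text
clock: 30.45
tcp_pos: [0.5768, 0.047, 0.1814]
orientation: [0.003, 0.027, 1.0, 0.0]
wrist_force: [-0.0, 0.2, -2.8]
finger_gap: 0.0181
t 30.4 tcp [0.5768 0.047  0.1814] yaw 86.9 j6 0 tilt [ 0.005  0.    -1.   ] gap 1.81 F [-0.   0.2 -2.8]
shift cm [16.62 23.08  3.06] dist 28.6
rz -0.1 (or 179.9 )
((424.82330322265625, 285.88140869140625), 70.46128845214844)
```

View pics/s9.png

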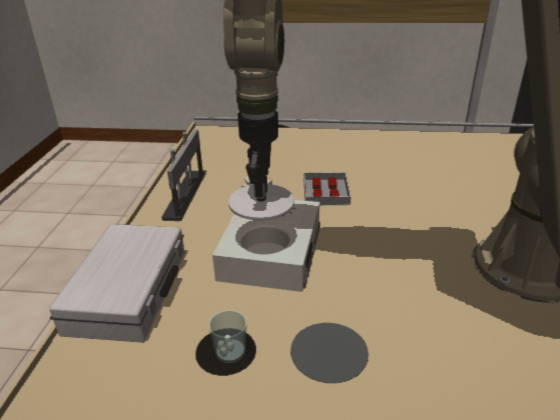

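```bash

python3 -m inch '[[1.5,2,0,0,0,0,1.5],[2.3,3.2,0,0,0,0,1.5],[2.3,3.2,0,0,0,0,1.5],[2.3,3.2,0,0,0,0,1.5],[2.3,3.2,0,0,0,0,1.5]]'
python3 -m inch '[[2.3,3.2,2,0,0,0,1.5],[2.3,3.2,3,0,0,0,1.5],[1.3,1.6,2,0,0,0,1.5],[0,0,2,0,0,0,1.5],[0,0,0,0,0,0,1.5]]'
python3 -c "
from h import *
log();go(.423,.284,.028,87)"
```

```text
clock: 31.1
tcp_pos: [0.4739, 0.2012, 0.1759]
orientation: [-0.002, 0.027, 1.0, -0.0]
wrist_force: [0.7, 1.2, -2.5]
finger_gap: 0.0178
clock: 31.6
tcp_pos: [0.4174, 0.2825, 0.0837]
orientation: [-0.004, 0.026, 1.0, -0.002]
wrist_force: [-1.4, -0.3, -1.7]
finger_gap: 0.0176
t 31.6 tcp [0.4174 0.2825 0.0837] yaw 87.0 j6 28 tilt [-0.008 -0.004 -1.   ] gap 1.76 F [-1.4 -0.3 -1.7]
shift cm [-0.6   0.2   5.57] dist 5.6
rz -0.0 (or 180.0 )
```

```bash

python3 -m inch '[[-0.2,0.2,2,0,0,0,1.5],[0,0,1.5,0,0,0,1.5],[0,0,0.8,0,0,0,1.5],[0,0,0,0,0,0,1.5],[0,0,0,0,0,0,1.5]]'
python3 -c "
from h import *
log();go(.423,.284,.028,87)"
```

```text
clock: 32.1
tcp_pos: [0.4241, 0.2852, 0.0455]
orientation: [0.0, 0.027, 1.0, 0.0]
wrist_force: [0.5, 0.6, -2.2]
finger_gap: 0.0174
t 32.1 tcp [0.4241 0.2852 0.0455] yaw 86.9 j6 28 tilt [ 0.  0. -1.] gap 1.74 F [ 0.5  0.6 -2.2]
shift cm [ 0.1  -0.13  1.75] dist 1.8
rz -0.1 (or 179.9 )
```

```bash

python3 -m inch '[[0,0,0.8,0,0,0,1.5],[0,0,0.6,0,0,0,1.5],[0,0,0.3,0,0,0,1.5],[0,0,0,0,0,0,1.5]]'
python3 -c "
from h import *
log();go(.423,.284,.028,87)"
```

```text
clock: 32.5
tcp_pos: [0.4236, 0.2854, 0.028]
orientation: [-0.0, 0.027, 1.0, -0.0]
wrist_force: [0.3, 0.2, -1.9]
finger_gap: 0.0175
t 32.5 tcp [0.4236 0.2854 0.028 ] yaw 86.9 j6 28 tilt [-0. -0. -1.] gap 1.75 F [ 0.3  0.2 -1.9]
shift cm [ 0.05 -0.14 -0.  ] dist 0.2
rz -0.1 (or 179.9 )
```

```bash

python3 -m inch '[[0,0,0.2,0,0,0,1.5],[0,0,0,0,0,0,1.5]]'
python3 -m inch '[[0,0,0.1,0,0,0,1.5],[0,0,0,0,0,0,1.5]]'
```

```text
clock: 32.7
tcp_pos: [0.4238, 0.2855, 0.0277]
orientation: [0.0, 0.027, 1.0, 0.0]
wrist_force: [-4.6, -2.9, 12.5]
finger_gap: 0.0178
clock: 32.9
tcp_pos: [0.4238, 0.2855, 0.0277]
orientation: [0.001, 0.027, 1.0, 0.0]
wrist_force: [-6.4, -3.3, 20.7]
finger_gap: 0.0179
```

Contact. Releasing the lid and going up.

```bash

python3 -m inch '[[0,0,-0.2,0,0,0,1.5],[0,0,0,0,0,0,4],[0,0,0,0,0,0,4],[0,0,-3,0,0,0,4],[0,0,-5,0,0,0,8.5]]'
python3 -m inch '[[0,0,-5,0,0,0,8.5],[0,0,-2,0,0,0,8.5],[0,0,0,0,0,0,8.5]]'
python3 - <<'E'
from h import *
log();go(.423,.284,.028,87); s=get_state(); print(s["joint_pos"])
for n in ("side","scene"):
    p=vision.read_camera(n); save(p,n+"10"); T=Tw(p); C=cloud(p,T)
    for t in silhouettes(p,"cup")[:1]:
        q=C[t["mask"]&(p["depth"]>0)]; print(n,t["confidence"],np.percentile(q,3,0).round(4),np.percentile(q,97,0).round(4))
        q2=q[(q[:,2]>.062)&(q[:,2]<.078)]; print(cv2.minEnclosingCircle((q2[:,:2]*1000).astype(np.float32)))
    for t in tip_of(p,"cup")[:1]: print("tip",t["confidence"],ray(p,T,t["location"],.003))
    for t in silhouettes(p,"mat")[:1]:
        q=C[t["mask"]&(p["depth"]>0)]; q=q[q[:,2]<.01]; print("mat",t["confidence"],cv2.minEnclosingCircle((q[:,:2]*1000).astype(np.float32)))
    for t in tip_of(p,"mat")[:1]: print("mat tip",t["confidence"],ray(p,T,t["location"],0))
E
```

```text
clock: 33.4
tcp_pos: [0.4212, 0.2841, 0.1046]
orientation: [-0.004, 0.027, 1.0, -0.002]
wrist_force: [0.5, 0.4, -0.2]
finger_gap: 0.053
clock: 33.7
tcp_pos: [0.4263, 0.2866, 0.1809]
orientation: [0.003, 0.027, 1.0, 0.002]
wrist_force: [0.4, -0.1, 0.3]
finger_gap: 0.0847
t 33.7 tcp [0.4263 0.2866 0.1809] yaw 86.9 j6 28 tilt [ 0.007  0.003 -1.   ] gap 8.47 F [ 0.4 -0.1  0.3]
shift cm [ 0.41 -0.34 15.29] dist 15.3
rz -0.1 (or 179.9 )
[ 4.35575059e-01  2.10253701e-01 -2.15899825e-01  1.13706904e+00
  6.67600008e-05  4.89866605e-01]
side 0.61 [0.573  0.275  0.0046] [0.6312 0.3376 0.0745]
((602.3787231445312, 305.77252197265625), 34.63119888305664)
tip 0.83 [0.60118987 0.30576274 0.003     ]
mat 0.67 ((612.0563354492188, 305.63641357421875), 54.50019836425781)
mat tip 0.88 [0.61568425 0.30798861 0.        ]
scene 0.95 [0.5715 0.2767 0.0066] [0.6325 0.3343 0.073 ]
((601.2719116210938, 305.30303955078125), 34.01044845581055)
tip 0.66 [0.61020964 0.30358104 0.003     ]
mat 0.97 ((611.2000732421875, 303.565673828125), 54.712345123291016)
mat tip 0.55 [0.60501123 0.30491311 0.        ]
```

View pics/scene10.png

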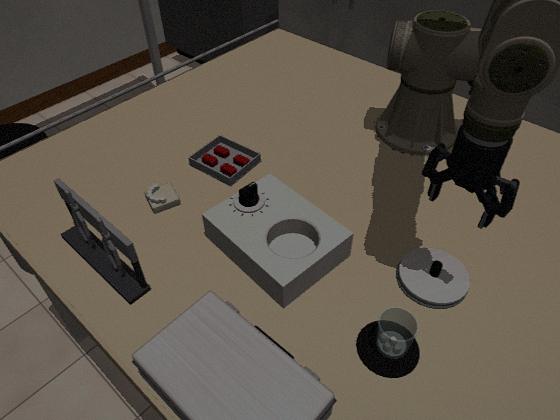

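```bash

python3 -m inch '[[0,0,0,0,0,-7.5,8.5],[0,0,0,0,0,-7.5,8.5],[0,0,0,0,0,-7.5,8.5],[0,0,0,0,0,-7.5,8.5],[0,0,0,0,0,0,8.5]]'
python3 -c "
from h import *
log();go(.55,.275,.18,116.7)"
```

```text
clock: 34.7
tcp_pos: [0.4237, 0.2854, 0.1769]
orientation: [-0.0, -0.233, 0.973, -0.0]
wrist_force: [-0.3, -0.1, -0.1]
finger_gap: 0.0852
t 34.7 tcp [0.4237 0.2854 0.1769] yaw 116.9 j6 -2 tilt [-0. -0. -1.] gap 8.52 F [-0.3 -0.1 -0.1]
shift cm [-10.79  -6.64  -0.31] dist 12.7
rz 0.2 (or -179.8 )
```

```bash

python3 -m inch '[[-3.6,-2.2,0,0,0,0,8.5],[-3.6,-2.2,0,0,0,0,8.5],[-3.6,-2.2,0,0,0,0,8.5],[0,0,0,0,-8,0,8.5],[0,0,0,0,-8,0,8.5]]'
python3 -m inch '[[0,0,0,0,-8,0,8.5],[0,0,0,0,-8,0,8.5],[0,0,0,0,-8,0,8.5],[0,0,0,0,-8,0,8.5],[0,0,0,0,-7,0,8.5]]'
python3 - <<'E'
from h import *
log();go(.518,.2607,.111); s=get_state(); print(s["joint_pos"])
p=vision.read_camera("side"); save(p,"s11")
E
```

```text
clock: 35.2
tcp_pos: [0.5547, 0.2759, 0.1718]
orientation: [0.134, -0.228, 0.964, 0.033]
wrist_force: [-1.0, 0.2, 0.9]
finger_gap: 0.0851
clock: 35.7
tcp_pos: [0.5505, 0.2756, 0.1762]
orientation: [0.427, -0.207, 0.874, 0.103]
wrist_force: [1.9, 0.4, -0.6]
finger_gap: 0.085
t 35.7 tcp [0.5505 0.2756 0.1762] yaw 116.7 j6 -8 tilt [ 0.704  0.357 -0.613] gap 8.5 F [ 1.9  0.4 -0.6]
shift cm [7.34 0.11 1.18] dist 7.4
[ 0.24803756 -0.03947735 -0.99877915 -0.28688775  0.17400203 -0.13271514]
```

View pics/s11.png

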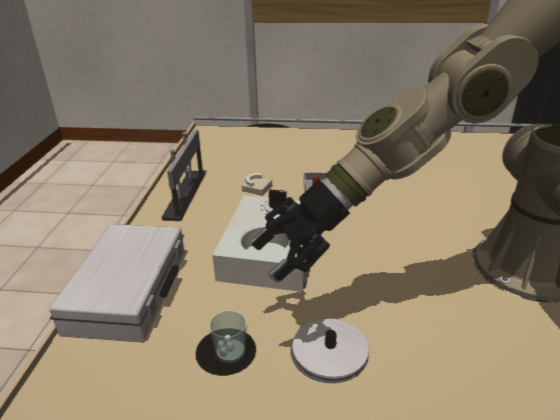

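```bash

cat > kin.py <<'E'
import numpy as np, json
from scipy.optimize import least_squares
from scipy.spatial.transform import Rotation as R
lo=np.array([-2.76,-.86,-1.03,-2.2,-1.47,-3.14]); hi=np.array([2.76,1.69,1.26,2.34,1.5,3.14])
def fk(j,k):
    a,h,L1,f1,L2,f2,d,ex,ez,L=k
    p=j[1]-j[2]+j[3]; c,s=np.cos(p),np.sin(p)
    z0=np.array([c,0,-s]); n=np.array([s,0,c]); yv=np.array([0,1.,0])
    # upper arm angle from vertical j2+f1 ; forearm pitch angle j2-j3 + f2 below horizontal
    A=np.array([a,0,h])+L1*np.array([np.sin(j[1]+f1),0,np.cos(j[1]+f1)])
    q=j[1]-j[2]+f2
    B=A+L2*np.array([np.cos(q),0,-np.sin(q)])+ex*z0+ez*n+d*yv
    zt=np.cos(j[4])*z0+np.sin(j[4])*yv
    P=B+L*zt
    # tool axes at j6=0: x,y
    s5=-np.sin(j[4])*z0+np.cos(j[4])*yv   # left
    M0=np.stack([ -n, s5, zt],1)  # provisional
    M=M0@R.from_rotvec([0,0,j[5]]).as_matrix()
    Z=R.from_rotvec([0,0,j[0]]).as_matrix()
    return Z@P, Z@M
def load(): 
    D=[json.loads(l) for l in open("log.jsonl")]
    D.append([[1.07140983e+00,3.14020077e-01,4.49735126e-02,1.30360924e+00,-1.78434952e-05,1.43116626],[0.2022061,0.53771892,0.23039545],[-2.83560146e-04,1.78909668e-01,9.83865065e-01,-8.85485870e-04]])
    return D
def fit():
    D=load()
    def res(k):
        o=[]
        for j,x,q in D: o+=list(fk(j,k)[0]-x)
        o+=list(1e-3*(np.array(k)-k0)); return np.array(o)
    k0=np.array([0,.27,.30,0,.35,0.0,.08,.0,0,.30]); b=None
    for f1 in(-.3,0,.3):
        for f2 in(-.5,0,.5,1.):
            k=k0.copy();k[3]=f1;k[5]=f2
            r=least_squares(res,k)
            if b is None or r.cost<b.cost:b=r
    return b.x,res(b.x)[:-10].reshape(-1,3)
E
python3 - <<'E'
from kin import *
k,r=fit(); print(k.round(4)); print(np.abs(r).max(0), len(r))
for j,x,q in load(): 
    M=R.from_quat([q[1],q[2],q[3],q[0]]).as_matrix(); print(np.round((fk(j,k)[1].T@M)[:2,:2],2).tolist(), end=' ')
E
```

```text
[ 0.      0.2331  0.5185  0.      0.4133 -0.1349  0.08    0.1404  0.
  0.3002]
[6.91093138e-07 7.53243979e-07 2.06217276e-07] 13
[[1.0, 0.0], [-0.0, 1.0]] [[1.0, -0.0], [-0.0, 1.0]] [[1.0, 0.0], [-0.0, 1.0]] [[1.0, 0.0], [-0.0, 1.0]] [[1.0, -0.0], [-0.0, 1.0]] [[1.0, 0.0], [0.0, 1.0]] [[1.0, -0.0], [-0.0, 1.0]] [[1.0, -0.0], [-0.0, 1.0]] [[1.0, 0.0], [-0.0, 1.0]] [[1.0, 0.0], [-0.0, 1.0]] [[1.0, 0.0], [-0.0, 1.0]] [[1.0, 0.0], [-0.0, 1.0]] [[1.0, 0.0], [-0.0, 1.0]]
```

```bash
cat >> kin.py <<'E'
def ik(P,M,k,seeds):
    best=None
    for s in seeds:
        def f(j):
            p,m=fk(j,k); return np.concatenate([(p-P)*5,(m[:,0]-M[:,0])*.5,(m[:,2]-M[:,2])*.5,(m[:,1]-M[:,1])*.5])
        r=least_squares(f,np.clip(s,lo+.01,hi-.01),bounds=(lo,hi),max_nfev=60)
        if best is None or r.cost<best.cost: best=r
        if best.cost<1e-9: break
    return best.x,best.cost
def toolM(psi,al,roll=0):
    """z azimuth psi, al below horizontal (deg); roll 0 -> tool y horizontal to the left, x down/in as at j6=0"""
    a,b=np.radians(psi),np.radians(al)
    z=np.array([np.cos(a)*np.cos(b),np.sin(a)*np.cos(b),-np.sin(b)]); y=np.array([-np.sin(a),np.cos(a),0]); x=np.cross(y,z)
    return np.stack([x,y,z],1)@R.from_rotvec([0,0,np.radians(roll)]).as_matrix()
E
python3 - <<'E'
from kin import *
k,_=fit()
S=[np.array([.25,-.04,-.95,-.29,.17,-.13])]
cup=np.array([.602,.303,.003])
print("grasp")
for al in (20,30,35,40,50):
  for psi in (5,27,50):
    M=toolM(psi,al); P=cup+[0,0,.045]+M[:,2]*.025
    j,c=ik(P,M,k,S); print(al,psi,"%.1e"%c,j.round(2),P.round(3))
well=np.array([.5745,.0467,.07])
print("pour")
for alg in (30,40):
  u_t=toolM(0,alg).T@[0,0,1.]
  out=[]
  for be in (-10,0,10,20,30,40,50):
    for psi in range(-60,90,15):
      for roll in range(-175,180,10):
        M=toolM(psi,be,roll); u=M@u_t
        tilt=np.degrees(np.arccos(u[2]))
        if not 112<tilt<135: continue
        e=np.array([0,0,-1])+u[2]*u; e/=np.linalg.norm(e)
        hm=u.copy();hm[2]=0;hm/=np.linalg.norm(hm)
        ex=well+[0,0,.03]-hm*.01
        G=ex-.032*e-.025*u; P=G+M[:,2]*.025
        # body clearance
        zl=(G-M[:,2]*.054)[2]-.043*np.cos(np.radians(be)); zl2=(G-M[:,2]*.2)[2]-.05
        if zl<.08 or zl2<.08: continue
        out.append((abs(u@M[:,2]),tilt,be,psi,roll,P,M,u))
  out.sort(key=lambda o:o[0])
  n=0; 
  for o in out:
    j,c=ik(o[5],o[6],k,[np.array([0,0,-.5,0,.1,np.radians(o[4])]),S[0]])
    if c<1e-7: print(alg,"tilt %.0f be %d psi %d roll %d uz.z %.2f"%(o[1],o[2],o[3],o[4],o[7]@o[6][:,2]),"P",o[5].round(3),"u",o[7].round(2),"j",j.round(2)); n+=1
    if n>14: break
E
```

```text
grasp
20 5 9.0e-04 [ 0.53  0.73 -1.03 -1.34 -0.45  0.18] [0.625 0.305 0.039]
20 27 1.0e-02 [ 0.27  0.56 -1.03 -1.06  0.19 -0.1 ] [0.623 0.314 0.039]
20 50 1.1e-04 [ 0.05  0.71 -1.03 -1.23  0.77 -0.37] [0.617 0.321 0.039]
30 5 4.0e-24 [ 0.48  0.57 -1.   -1.01 -0.34  0.21] [0.624 0.305 0.036]
30 27 7.1e-04 [ 0.28  0.52 -1.03 -0.97  0.16 -0.1 ] [0.621 0.313 0.036]
30 50 1.8e-26 [ 0.09  0.54 -0.96 -0.82  0.66 -0.46] [0.616 0.32  0.036]
35 5 9.7e-31 [ 0.47  0.49 -0.95 -0.8  -0.31  0.23] [0.622 0.305 0.034]
35 27 4.6e-26 [ 0.28  0.49 -1.01 -0.88  0.15 -0.11] [0.62  0.312 0.034]
35 50 1.3e-20 [ 0.11  0.47 -0.91 -0.61  0.6  -0.5 ] [0.615 0.319 0.034]
40 5 3.2e-24 [ 0.46  0.44 -0.89 -0.59 -0.28  0.25] [0.621 0.305 0.032]
40 27 2.2e-19 [ 0.29  0.42 -0.95 -0.66  0.14 -0.12] [0.619 0.312 0.032]
40 50 4.5e-19 [ 0.13  0.43 -0.85 -0.42  0.54 -0.53] [0.614 0.318 0.032]
50 5 2.1e-23 [ 0.44  0.38 -0.74 -0.22 -0.22  0.27] [0.618 0.304 0.029]
50 27 1.1e-30 [ 0.3   0.36 -0.79 -0.27  0.11 -0.13] [0.616 0.31  0.029]
50 50 1.6e-23 [ 0.17  0.38 -0.7  -0.09  0.43 -0.57] [0.612 0.315 0.029]
pour
30 tilt 115 be
[... 3176 characters left out ...]
.83 -0.51] j [-0.53  0.83 -0.17  1.55  1.25 -0.05]
40 tilt 116 be 20 psi -60 roll -155 uz.z -0.64 P [0.589 0.008 0.131] u [-0.14  0.89 -0.43] j [ 0.36  0.43 -0.68  0.03 -1.19 -1.59]
40 tilt 116 be 20 psi -60 roll 155 uz.z -0.64 P [0.601 0.015 0.131] u [-0.7   0.57 -0.43] j [ 0.36  0.45 -0.64  0.06 -1.19 -2.46]
40 tilt 116 be 20 psi -45 roll -155 uz.z -0.64 P [0.599 0.013 0.131] u [-0.37  0.82 -0.43] j [ 0.31  0.4  -0.98 -0.7  -0.99 -2.12]
40 tilt 116 be 20 psi 45 roll 155 uz.z -0.64 P [0.599 0.08  0.131] u [-0.37 -0.82 -0.43] j [-0.48  0.32 -1.   -0.43  1.11  1.87]
40 tilt 116 be 20 psi 60 roll 155 uz.z -0.64 P [0.589 0.086 0.131] u [-0.14 -0.89 -0.43] j [-0.51  0.43 -0.63  0.47  1.22  1.18]
```

```bash
cat >> h.py <<'E'
from kin import fit,ik,fk,toolM
def plan(P,M,n,start=None):
    if start is None:
        s=get_state(); M0=yaw(s)[1]; P0=np.array(s["tcp_pos"]); print("t",round(s["clock"],1),"F",np.round(s["wrist_force"],1),"gap",round(s["finger_gap"]*100,2))
    else: P0,M0=start
    rv=R.from_matrix(M0.T@M).as_rotvec(); print("from",P0.round(4),"rot deg",np.degrees(rv).round(1),"dist",round(np.linalg.norm(P-P0)*100,1))
    k,_=fit(); Mc=M0; js=np.array(get_state()["joint_pos"])
    for i in range(n):
        sh=Mc.T@((P-P0)/n)*100; print("row",sh.round(2),np.degrees(rv/n).round(2),end=" ")
        Mc=Mc@R.from_rotvec(rv/n).as_matrix(); j,c=ik(P0+(P-P0)*(i+1)/n,Mc,k,[js]); print("ik %.0e"%c,j.round(2),"dj",abs(j-js).max().round(2)); js=j
E
python3 - <<'E'
from h import *
log()
cup=np.array([.602,.303,.003]); M=toolM(50,30); P=cup+[0,0,.045]+M[:,2]*.025-M[:,2]*.13
print(P); plan(P,M,5)
E
```

```text
[0.54354961 0.23334154 0.1005    ]
t 35.8 F [-4.  -1.  -4.4] gap 8.51
from [0.5458 0.2744 0.1707] rot deg [-19.2  -7.8 -13.2] dist 8.1
row [ 1.36 -0.72  0.54] [-3.83 -1.56 -2.64] ik 2e-04 [ 0.17 -0.01 -1.03 -0.32  0.31 -0.23] dj 0.13
row [ 1.4  -0.69  0.45] [-3.83 -1.56 -2.64] ik 8e-04 [ 0.09  0.03 -1.03 -0.32  0.44 -0.35] dj 0.14
row [ 1.44 -0.65  0.37] [-3.83 -1.56 -2.64] ik 1e-03 [ 0.01  0.08 -1.03 -0.32  0.58 -0.47] dj 0.14
row [ 1.48 -0.6   0.29] [-3.83 -1.56 -2.64] ik 1e-03 [-0.06  0.14 -1.03 -0.34  0.71 -0.59] dj 0.13
row [ 1.52 -0.55  0.21] [-3.83 -1.56 -2.64] ik 7e-04 [-0.13  0.22 -1.03 -0.36  0.83 -0.71] dj 0.12
```

```bash
python3 - <<'E'
from h import *
k,_=fit(); js=np.array(get_state()["joint_pos"]); cup=np.array([.602,.303,.003])
for al in (30,35,40):
  for psi in (27,40,50,60):
    M=toolM(psi,al); o=[]
    for dz in (0,.05,.1,.15):
        P=cup+[0,0,.045+dz]+M[:,2]*.025; j,c=ik(P,M,k,[js]); o.append("%.0e/%.2f"%(c,j[2]))
    print(al,psi,o)
M=toolM(50,35);P=cup+[0,0,.045+.1]+M[:,2]*.025; print(P);plan(P,M,5)
E
```

```text
30 27 ['7e-04/-1.03', '2e-04/-1.03', '7e-26/-1.01', '6e-21/-0.96']
30 40 ['4e-06/-1.03', '2e-24/-1.01', '8e-18/-0.97', '2e-24/-0.92']
30 50 ['4e-18/-0.96', '1e-20/-0.94', '8e-17/-0.90', '1e-25/-0.85']
30 60 ['7e-25/-0.86', '2e-18/-0.83', '5e-29/-0.79', '4e-30/-0.74']
35 27 ['4e-31/-1.01', '5e-18/-0.98', '5e-22/-0.94', '4e-19/-0.88']
35 40 ['8e-20/-0.98', '4e-27/-0.95', '1e-28/-0.90', '2e-22/-0.84']
35 50 ['3e-31/-0.91', '2e-31/-0.88', '6e-26/-0.83', '6e-26/-0.77']
35 60 ['3e-22/-0.81', '1e-30/-0.77', '3e-30/-0.73', '2e-31/-0.67']
40 27 ['8e-28/-0.95', '6e-19/-0.91', '6e-31/-0.86', '9e-26/-0.80']
40 40 ['3e-24/-0.91', '5e-18/-0.87', '7e-22/-0.82', '9e-20/-0.76']
40 50 ['5e-25/-0.85', '7e-31/-0.81', '4e-28/-0.76', '2e-25/-0.70']
40 60 ['2e-21/-0.75', '4e-30/-0.71', '1e-18/-0.66', '2e-31/-0.60']
[0.61516352 0.31868767 0.13366059]
t 35.8 F [-4.  -1.  -4.4] gap 8.51
from [0.5458 0.2744 0.1707] rot deg [-18.6  -2.9 -14. ] dist 9.0
row [-0.42  0.16  1.75] [-3.71 -0.57 -2.81] ik 5e-24 [ 0.21  0.02 -1.   -0.33  0.27 -0.21] dj 0.09
row [-0.41  0.03  1.76] [-3.71 -0.57 -2.81] ik 3e-24 [ 0.18  0.07 -0.97 -0.35  0.36 -0.28] dj 0.09
row [-0.39 -0.1   1.76] [-3.71 -0.57 -2.81] ik 3e-24 [ 0.15  0.13 -0.93 -0.35  0.45 -0.35] dj 0.09
row [-0.36 -0.24  1.75] [-3.71 -0.57 -2.81] ik 5e-24 [ 0.13  0.18 -0.89 -0.33  0.53 -0.43] dj 0.08
row [-0.33 -0.37  1.74] [-3.71 -0.57 -2.81] ik 7e-24 [ 0.11  0.24 -0.83 -0.3   0.6  -0.5 ] dj 0.08
```

```bash
python3 - <<'E'
from h import *
cup=np.array([.602,.303,.003]);M=toolM(60,30);P=cup+[0,0,.045+.1]+M[:,2]*.025; print(P);plan(P,M,5)
E
```

```text
[0.61282532 0.32175    0.1355    ]
t 35.8 F [-4.  -1.  -4.4] gap 8.51
from [0.5458 0.2744 0.1707] rot deg [-27.5  -7.7 -18.8] dist 8.9
row [-0.44  0.24  1.71] [-5.49 -1.53 -3.76] ik 1e-18 [ 0.19  0.02 -1.01 -0.35  0.32 -0.23] dj 0.15
row [-0.41  0.05  1.74] [-5.49 -1.53 -3.76] ik 2e-19 [ 0.14  0.09 -0.98 -0.38  0.46 -0.34] dj 0.14
row [-0.36 -0.15  1.74] [-5.49 -1.53 -3.76] ik 9e-20 [ 0.09  0.16 -0.94 -0.38  0.59 -0.44] dj 0.13
row [-0.29 -0.33  1.73] [-5.49 -1.53 -3.76] ik 1e-19 [ 0.06  0.23 -0.87 -0.34  0.71 -0.55] dj 0.12
row [-0.22 -0.52  1.7 ] [-5.49 -1.53 -3.76] ik 2e-19 [ 0.03  0.3  -0.79 -0.27  0.83 -0.68] dj 0.12
```

```bash

python3 -m inch '[[-0.44,0.24,1.7,-5.5,-1.5,-3.8,8.5],[-0.41,0.05,1.7,-5.5,-1.5,-3.8,8.5],[-0.36,-0.15,1.7,-5.5,-1.5,-3.8,8.5],[-0.3,-0.33,1.7,-5.5,-1.5,-3.8,8.5],[-0.22,-0.5,1.7,-5.5,-1.5,-3.8,8.5]]'
python3 -m inch '[[0,0,0,0,0,0,8.5],[0,0,0,0,0,0,8.5]]'
python3 - <<'E'
from h import *
log()
s=get_state(); p=vision.read_camera("wrist"); T=Tw(p,s); save(p,"w12"); C=cloud(p,T)
for t in silhouettes(p,"cup")[:2]:
    q=C[t["mask"]&(p["depth"]>0)]; print(t["confidence"],np.percentile(q,3,0).round(4),np.percentile(q,97,0).round(4)); q2=q[(q[:,2]>.06)&(q[:,2]<.08)]; print(len(q2),cv2.minEnclosingCircle((q2[:,:2]*1000).astype(np.float32)))
p=vision.read_camera("scene"); save(p,"s12")
cup=np.array([.602,.303,.003]);M=toolM(60,30);P=cup+[0,0,.045+.03]+M[:,2]*.025; print(P);plan(P,M,3)
E
```

```text
clock: 36.25
tcp_pos: [0.6185, 0.3227, 0.1405]
orientation: [0.429, -0.436, 0.75, 0.25]
wrist_force: [0.6, 0.7, 0.1]
finger_gap: 0.0847
clock: 36.45
tcp_pos: [0.6188, 0.3223, 0.1401]
orientation: [0.429, -0.435, 0.752, 0.249]
wrist_force: [-0.5, 0.1, -0.6]
finger_gap: 0.0851
0.81 [0.5715 0.2709 0.0327] [0.6315 0.3325 0.0725]
8151 ((602.0181274414062, 303.0185241699219), 34.359397888183594)
[0.61282532 0.32175    0.0655    ]
t 36.6 F [0.5 0.1 0.2] gap 8.51
from [0.6168 0.3232 0.141 ] rot deg [ 0.2 -0.5  0.2] dist 7.6
row [2.22 0.09 1.18] [ 0.05 -0.16  0.07] ik 2e-20 [ 0.04  0.34 -0.8  -0.31  0.82 -0.68] dj 0.08
row [2.23 0.09 1.18] [ 0.05 -0.16  0.07] ik 6e-20 [ 0.04  0.4  -0.82 -0.39  0.82 -0.68] dj 0.08
row [2.23 0.09 1.17] [ 0.05 -0.16  0.07] ik 2e-19 [ 0.03  0.46 -0.85 -0.47  0.83 -0.68] dj 0.08
```

View pics/w12.png

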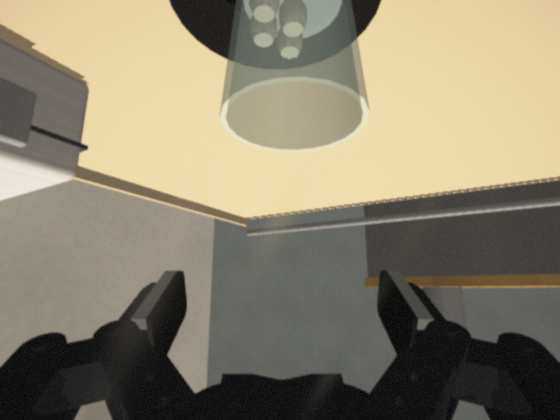

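View pics/s12.png

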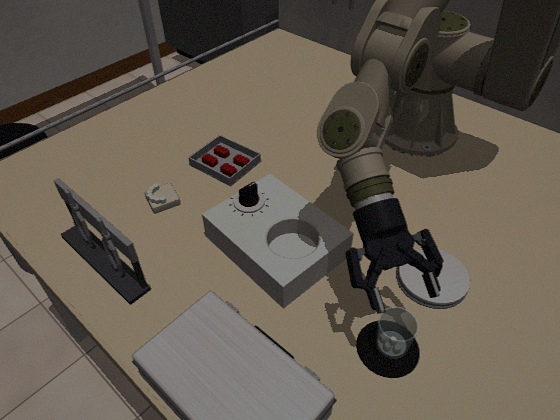

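```bash

python3 -m inch '[[2.2,0.1,1.1,0,0,0,8.5],[2.2,0.1,1.1,0,0,0,8.5],[2.2,0.1,1.1,0,0,0,8.5],[0,0,0,0,0,0,8.5],[0,0,0,0,0,0,8.5]]'
python3 - <<'E'
from h import *
log()
cup=np.array([.602,.303,.003]);M=toolM(60,30);P=cup+[0,0,.045]+M[:,2]*.025; print(P);plan(P,M,2)
E
```

```text
clock: 37.1
tcp_pos: [0.612, 0.3204, 0.0676]
orientation: [0.43, -0.436, 0.75, 0.249]
wrist_force: [-0.0, -0.6, -0.1]
finger_gap: 0.0853
[0.61282532 0.32175    0.0355    ]
t 37.1 F [-0.  -0.6 -0.1] gap 8.53
from [0.612  0.3204 0.0676] rot deg [ 0.2 -0.5  0.2] dist 3.2
row [1.34 0.   0.88] [ 0.09 -0.23  0.12] ik 2e-23 [ 0.03  0.49 -0.85 -0.5   0.82 -0.68] dj 0.06
row [1.35 0.   0.88] [ 0.09 -0.23  0.12] ik 3e-23 [ 0.03  0.53 -0.86 -0.56  0.83 -0.68] dj 0.06
```

```bash

python3 -m inch '[[1.3,0,0.85,0,0,0,8.5],[1.2,0,0.85,0,0,0,8.5],[0,0,0,0,0,0,8.5],[0,0,0,0,0,0,8.5]]'
python3 - <<'E'
from h import *
s=get_state();print(s["tcp_pos"],s["wrist_force"])
p=vision.read_camera("side"); im=cv2.cvtColor(p["pixels"],cv2.COLOR_RGB2BGR)[220:400,130:370]; cv2.imwrite("pics/s13.png",cv2.resize(im,None,fx=3.2,fy=3.2))
E
```

```text
clock: 37.5
tcp_pos: [0.6145, 0.3218, 0.0387]
orientation: [0.431, -0.437, 0.75, 0.248]
wrist_force: [-0.1, -0.3, 0.4]
finger_gap: 0.0848
[0.61449052 0.32180064 0.03868284] [-0.10259094 -0.31708334  0.44588732]
```

View pics/s13.png

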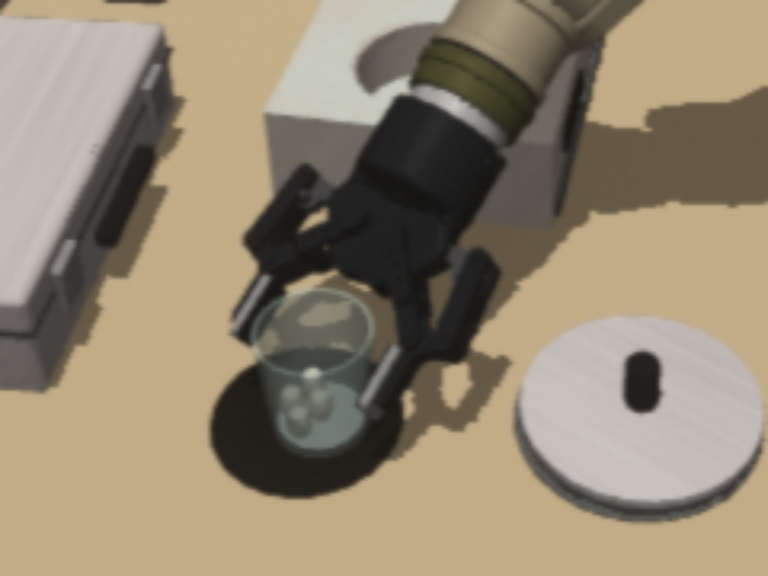

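```bash

python3 -m inch '[[0,0,0,0,0,0,7],[0,0,0,0,0,0,6],[0,0,0,0,0,0,5.5],[0,0,0,0,0,0,5.5],[0,0,0,0,0,0,5.5]]' 45
python3 -m inch '[[0,0,0,0,0,0,5.5],[0,0,0,0,0,0,5.5]]'
python3 - <<'E'
from h import *
s=get_state();print(s["tcp_pos"],s["wrist_force"],s["finger_gap"])
p=vision.read_camera("side"); im=cv2.cvtColor(p["pixels"],cv2.COLOR_RGB2BGR)[220:400,130:370]; cv2.imwrite("pics/s14.png",cv2.resize(im,None,fx=3.2,fy=3.2))
E
```

```text
clock: 38.05
tcp_pos: [0.6145, 0.3219, 0.0391]
orientation: [0.432, -0.437, 0.749, 0.248]
wrist_force: [-3.0, -1.9, 6.6]
finger_gap: 0.0638
clock: 38.25
tcp_pos: [0.6144, 0.3219, 0.0391]
orientation: [0.432, -0.437, 0.749, 0.248]
wrist_force: [-2.4, -2.7, 6.1]
finger_gap: 0.0635
[0.61441712 0.32190504 0.0390606 ] [-2.43475793 -2.66980301  6.06557662] 0.06349323806354888
```

View pics/s14.png

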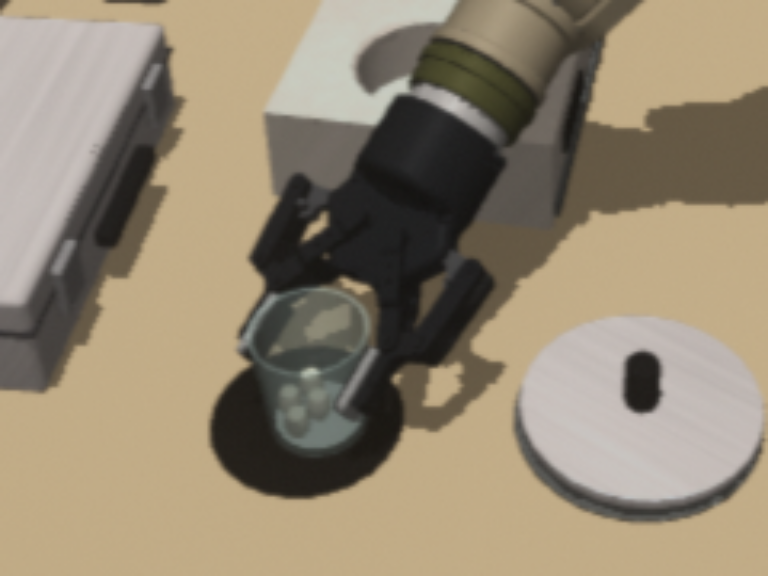

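```bash

python3 -m inch '[[-0.9,0,-0.5,0,0,0,5.5],[-1.7,0,-1,0,0,0,5.5],[-2.6,0,-1.5,0,0,0,5.5],[-2.6,0,-1.5,0,0,0,5.5],[-2.6,0,-1.5,0,0,0,5.5]]'
python3 -m inch '[[-2.6,0,-1.5,0,0,0,5.5],[-1.7,0,-1,0,0,0,5.5],[0,0,0,0,0,0,5.5]]'
python3 - <<'E'
from h import *
log(); s=get_state();print(s["tcp_pos"],s["wrist_force"],s["finger_gap"])
p=vision.read_camera("side"); save(p,"s15")
# pour geometry, held cup: grasp centre 26mm behind TCP, cup height .049
k,_=fit(); well=np.array([.5745,.0467,.07]); u_t=toolM(0,30).T@[0,0,1.]
js=np.array(s["joint_pos"])
print("path")
for psi,be,roll,zc in [(60,30,0,.06),(60,25,30,.05),(60,20,60,.04),(60,20,80,.035),(60,20,100,.035),(60,20,120,.035),(60,20,140,.035),(60,20,155,.035),(60,15,165,.035)]:
    M=toolM(psi,be,roll); u=M@u_t; e=np.array([0,0,-1])+u[2]*u; n=np.linalg.norm(e)
    hm=u*[1,1,0]; 
    if n<1e-6: e=M[:,0]*[1,1,0]; e=e/np.linalg.norm(e)
    else: e/=n
    G=well+[0,0,zc]-.01*hm-.032*e-.021*u; P=G+M[:,2]*.026
    j,c=ik(P,M,k,[js]); js=j
    print(psi,be,roll,"tilt",round(np.degrees(np.arccos(u[2]))),"P",P.round(3),"ik %.0e"%c,j.round(2),"body z",((G-M[:,2]*.054)[2]-.045).round(3),((G-M[:,2]*.2)[2]-.055).round(3))
E
```

```text
clock: 38.8
tcp_pos: [0.6134, 0.3224, 0.1583]
orientation: [0.43, -0.436, 0.751, 0.248]
wrist_force: [0.5, -1.2, -2.6]
finger_gap: 0.0635
clock: 39.1
tcp_pos: [0.6156, 0.3229, 0.2117]
orientation: [0.433, -0.437, 0.749, 0.247]
wrist_force: [1.0, -0.3, -1.8]
finger_gap: 0.0642
[0.61559456 0.32291031 0.2117064 ] [ 0.97883315 -0.34498623 -1.77222361] 0.06418451601752062
path<stdin>:15: RuntimeWarning: invalid value encountered in arccos
Traceback (most recent call last):
ValueError: cannot convert float NaN to integer
```

View pics/s15.png

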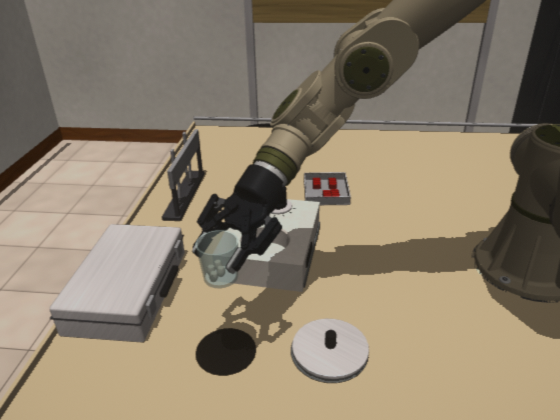

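```bash
cat > pour.py <<'E'
from h import *
well=np.array([.5745,.0467,.07]); u_t=toolM(0,30).T@[0,0,1.]
def pp(psi,be,roll,zc):
    M=toolM(psi,be,roll); u=M@u_t; e=np.array([0,0,-1])+u[2]*u; n=np.linalg.norm(e); hm=u*[1,1,0]
    w=min(1,n/.3); e=e/max(n,1e-3)*w
    G=well+[0,0,zc]-.01*hm-.032*e-.021*u; P=G+M[:,2]*.026
    return P,M,np.degrees(np.arccos(np.clip(u[2],-1,1))),G,u
E
python3 - <<'E'
from pour import *
s=get_state();k,_=fit();js=np.array(s["joint_pos"])
for a in [(60,30,0,.1),(60,25,30,.07),(60,20,60,.05),(60,20,80,.045),(60,20,100,.04),(60,20,120,.04),(60,20,140,.04),(60,20,155,.04),(60,15,165,.04)]:
    P,M,t,G,u=pp(*a); j,c=ik(P,M,k,[js]); js=j
    print(a,"tilt",round(t),"u",u.round(2),"P",P.round(3),"ik %.0e"%c,j.round(2),"body z",((G-M[:,2]*.054)[2]-.045).round(3),((G-M[:,2]*.2)[2]-.055).round(3))
E
python3 - <<'E'
import cv2
a=cv2.imread("pics/s15.png")[160:220,290:370]; cv2.imwrite("pics/z15.png",cv2.resize(a,None,fx=8,fy=8))
E
```

```text
(60, 30, 0, 0.1) tilt 0 u [-0. -0.  1.] P [0.586 0.066 0.136] ik 2e-26 [-0.5   0.35 -0.57  0.61  1.05 -1.53] body z 0.131 0.194
(60, 25, 30, 0.07) tilt 27 u [ 0.31 -0.33  0.89] P [0.557 0.098 0.125] ik 7e-22 [-0.5   0.35 -0.71  0.46  1.13 -0.98] body z 0.114 0.165
(60, 20, 60, 0.05) tilt 55 u [ 0.49 -0.65  0.58] P [0.56  0.103 0.125] ik 3e-20 [-0.51  0.39 -0.72  0.41  1.22 -0.47] body z 0.107 0.147
(60, 20, 80, 0.045) tilt 72 u [ 0.53 -0.79  0.31] P [0.565 0.101 0.13 ] ik 2e-24 [-0.51  0.39 -0.71  0.43  1.22 -0.13] body z 0.112 0.152
(60, 20, 100, 0.04) tilt 88 u [ 0.48 -0.88  0.03] P [0.571 0.096 0.132] ik 4e-22 [-0.51  0.4  -0.68  0.45  1.22  0.22] body z 0.115 0.155
(60, 20, 120, 0.04) tilt 104 u [ 0.34 -0.91 -0.24] P [0.579 0.089 0.137] ik 2e-20 [-0.51  0.41 -0.65  0.49  1.22  0.55] body z 0.12 0.159
(60, 20, 140, 0.04) tilt 117 u [ 0.13 -0.88 -0.45] P [0.585 0.081 0.139] ik 6e-21 [-0.52  0.42 -0.62  0.53  1.22  0.87] body z 0.122 0.161
(60, 20, 155, 0.04) tilt 125 u [-0.05 -0.82 -0.57] P [0.587 0.075 0.139] ik 6e-27 [-0.53  0.43 -0.6   0.56  1.22  1.11] body z 0.122 0.162
(60, 15, 165, 0.04) tilt 133 u [-0.16 -0.72 -0.68] P [0.587 0.069 0.141] ik 4e-29 [-0.56  0.49 -0.58  0.63  1.31  1.18] body z 0.117 0.145
```

View pics/z15.png

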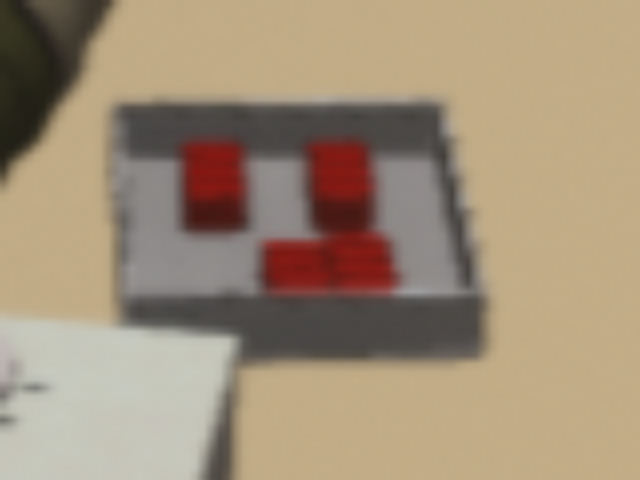

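```bash
python3 - <<'E'
from pour import *
log();plan(np.array([.575,.075,.2]),toolM(60,30),8)
E
```

```text
t 39.1 F [-0.3  0.7 -2.5] gap 6.38
from [0.6146 0.3227 0.209 ] rot deg [ 0.  -0.4  0.4] dist 25.1
row [ 1.59 -1.11 -2.47] [ 0.   -0.04  0.05] ik 5e-24 [-0.03  0.16 -0.71  0.02  0.86 -0.76] dj 0.07
row [ 1.58 -1.11 -2.47] [ 0.   -0.04  0.05] ik 3e-22 [-0.09  0.15 -0.71  0.09  0.9  -0.84] dj 0.08
row [ 1.58 -1.11 -2.47] [ 0.   -0.04  0.05] ik 3e-21 [-0.16  0.15 -0.7   0.18  0.94 -0.93] dj 0.09
row [ 1.58 -1.11 -2.47] [ 0.   -0.04  0.05] ik 9e-22 [-0.23  0.15 -0.68  0.28  0.97 -1.03] dj 0.1
row [ 1.57 -1.11 -2.48] [ 0.   -0.04  0.05] ik 8e-22 [-0.3   0.16 -0.65  0.39  1.   -1.14] dj 0.11
row [ 1.57 -1.12 -2.48] [ 0.   -0.04  0.05] ik 5e-21 [-0.36  0.18 -0.62  0.5   1.02 -1.26] dj 0.12
row [ 1.57 -1.12 -2.48] [ 0.   -0.04  0.05] ik 1e-20 [-0.43  0.21 -0.58  0.63  1.04 -1.39] dj 0.13
row [ 1.57 -1.12 -2.48] [ 0.   -0.04  0.05] ik 1e-20 [-0.5   0.24 -0.53  0.75  1.05 -1.52] dj 0.13
```

```bash

python3 -m inch '[[1,-0.7,-1.5,0,0,0,5.5],[1.6,-1.1,-2.5,0,0,0,5.5],[1.6,-1.1,-2.5,0,0,0,5.5],[1.6,-1.1,-2.5,0,0,0,5.5],[1.6,-1.1,-2.5,0,0,0,5.5]]'
python3 -m inch '[[1.6,-1.1,-2.5,0,0,0,5.5],[1.6,-1.1,-2.5,0,0,0,5.5],[1.6,-1.1,-2.5,0,0,0,5.5],[0.5,-0.4,-1,0,0,0,5.5],[0,0,0,0,0,0,5.5]]'
python3 - <<'E'
from pour import *
log();P,M,*_=pp(60,25,30,.075); plan(P,M,5)
p=vision.read_camera("scene"); save(p,"s16")
E
```

```text
clock: 39.65
tcp_pos: [0.5888, 0.1781, 0.1991]
orientation: [0.429, -0.436, 0.751, 0.249]
wrist_force: [0.4, -0.2, -2.4]
finger_gap: 0.0636
clock: 40.15
tcp_pos: [0.5728, 0.0716, 0.1969]
orientation: [0.429, -0.434, 0.752, 0.249]
wrist_force: [0.1, -0.3, -3.3]
finger_gap: 0.0636
t 40.1 F [ 0.1 -0.3 -3.3] gap 6.36
from [0.5728 0.0716 0.1969] rot deg [-1.4 -5.4 30. ] dist 7.4
row [1.   0.53 0.95] [-0.27 -1.08  5.99] ik 5e-22 [-0.5   0.26 -0.56  0.72  1.06 -1.43] dj 0.1
row [1.06 0.42 0.93] [-0.27 -1.08  5.99] ik 3e-21 [-0.5   0.28 -0.59  0.67  1.08 -1.33] dj 0.1
row [1.12 0.3  0.91] [-0.27 -1.08  5.99] ik 2e-20 [-0.5   0.3  -0.63  0.61  1.1  -1.22] dj 0.11
row [1.16 0.18 0.89] [-0.27 -1.08  5.99] ik 1e-19 [-0.5   0.32 -0.66  0.55  1.12 -1.1 ] dj 0.11
row [1.19 0.05 0.87] [-0.27 -1.08  5.99] ik 7e-19 [-0.5   0.34 -0.7   0.47  1.13 -0.98] dj 0.12
```

View pics/s16.png

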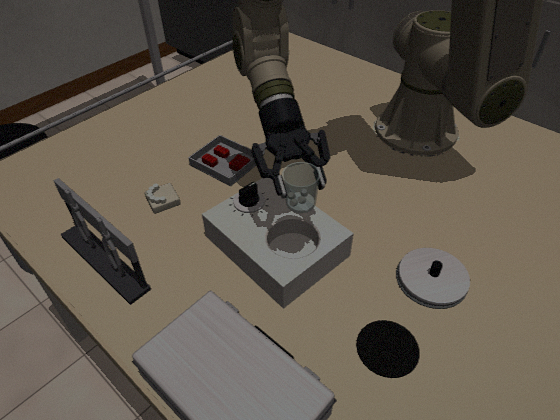

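```bash

python3 -m inch '[[1.0,0.53,0.95,-0.3,-1.1,6,5.5],[1.06,0.42,0.93,-0.3,-1.1,6,5.5],[1.12,0.3,0.9,-0.3,-1.1,6,5.5],[1.16,0.18,0.9,-0.3,-1.1,6,5.5],[1.2,0.05,0.87,-0.3,-1.1,6,5.5]]'
python3 - <<'E'
from pour import *
log();P,M,*_=pp(60,20,60,.055); plan(P,M,4)
M0=M;P0=P;P,M,*_=pp(60,20,80,.045); plan(P,M,3,(P0,M0))
E
```

```text
clock: 40.7
tcp_pos: [0.5567, 0.102, 0.1306]
orientation: [0.379, -0.219, 0.813, 0.383]
wrist_force: [-0.8, 0.4, -1.5]
finger_gap: 0.0639
t 40.7 F [-0.8  0.4 -1.5] gap 6.39
from [0.5567 0.102  0.1306] rot deg [-3.2 -3.6 29.9] dist 0.4
row [-0.05 -0.05  0.07] [-0.81 -0.91  7.49] ik 5e-28 [-0.5   0.35 -0.7   0.47  1.16 -0.86] dj 0.12
row [-0.05 -0.05  0.07] [-0.81 -0.91  7.49] ik 2e-25 [-0.5   0.37 -0.7   0.46  1.18 -0.74] dj 0.12
row [-0.06 -0.04  0.07] [-0.81 -0.91  7.49] ik 2e-23 [-0.5   0.38 -0.71  0.45  1.2  -0.61] dj 0.13
row [-0.06 -0.03  0.07] [-0.81 -0.91  7.49] ik 8e-22 [-0.51  0.39 -0.72  0.42  1.22 -0.47] dj 0.14
from [0.5605 0.1029 0.1301] rot deg [ 0.  0. 20.] dist 0.5
row [-0.14 -0.08  0.  ] [0.   0.   6.67] ik 1e-30 [-0.51  0.39 -0.71  0.42  1.22 -0.36] dj 0.62
row [-0.15 -0.07  0.  ] [0.   0.   6.67] ik 1e-25 [-0.51  0.39 -0.71  0.42  1.22 -0.24] dj 0.12
row [-0.15 -0.05  0.  ] [0.   0.   6.67] ik 2e-25 [-0.51  0.39 -0.71  0.43  1.22 -0.13] dj 0.12
```

```bash

python3 -m inch '[[-0.05,-0.05,0.07,-0.8,-0.9,7.5,5.5],[-0.05,-0.05,0.07,-0.8,-0.9,7.5,5.5],[-0.05,-0.05,0.07,-0.8,-0.9,7.5,5.5],[-0.05,-0.03,0.07,-0.8,-0.9,7.5,5.5],[0,0,0,0,0,0,5.5]]'
python3 - <<'E'
from pour import *
log();p=vision.read_camera("side"); im=cv2.cvtColor(p["pixels"],cv2.COLOR_RGB2BGR)[130:300,170:370]; cv2.imwrite("pics/s17.png",cv2.resize(im,None,fx=3.5,fy=3.5))
P,M,*_=pp(60,20,100,.042); plan(P,M,5)
E
```

```text
clock: 41.2
tcp_pos: [0.5601, 0.1029, 0.1299]
orientation: [0.287, -0.001, 0.82, 0.496]
wrist_force: [-0.9, 0.0, -1.6]
finger_gap: 0.0638
t 41.2 F [ 0.7  0.1 -1.1] gap 6.37
from [0.5604 0.1026 0.1302] rot deg [-0.1 -0.  40.3] dist 1.4
row [-0.26 -0.06 -0.04] [-0.02 -0.01  8.06] ik 2e-23 [-0.51  0.39 -0.71  0.43  1.22 -0.34] dj 0.14
row [-0.27 -0.03 -0.04] [-0.02 -0.01  8.06] ik 3e-23 [-0.51  0.39 -0.7   0.44  1.22 -0.2 ] dj 0.14
row [-0.27  0.01 -0.03] [-0.02 -0.01  8.06] ik 6e-23 [-0.51  0.39 -0.7   0.44  1.22 -0.06] dj 0.14
row [-0.27  0.05 -0.03] [-0.02 -0.01  8.06] ik 1e-22 [-0.51  0.39 -0.69  0.45  1.22  0.08] dj 0.14
row [-0.26  0.09 -0.03] [-0.02 -0.01  8.06] ik 3e-22 [-0.51  0.39 -0.68  0.45  1.22  0.22] dj 0.14
```

View pics/s17.png

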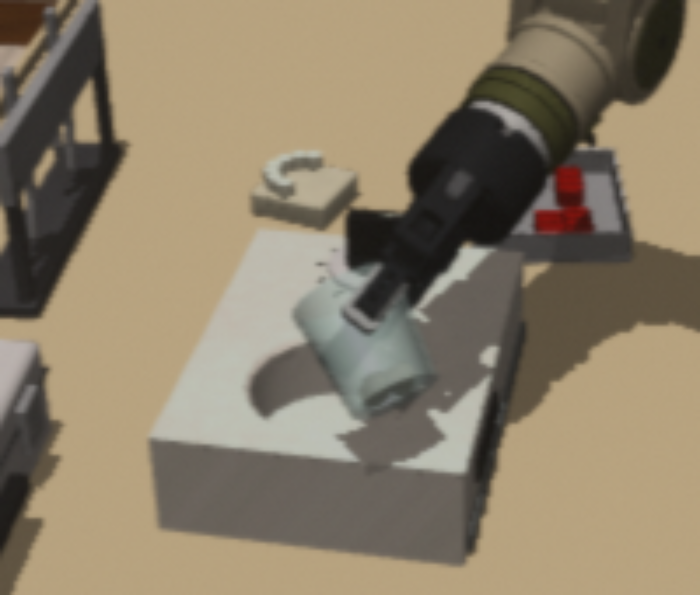

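```bash

python3 -m inch '[[-0.26,-0.06,-0.04,0,0,8,5.5],[-0.27,-0.03,-0.04,0,0,8,5.5],[-0.27,0.01,-0.03,0,0,8,5.5],[-0.27,0.05,-0.03,0,0,8,5.5],[-0.26,0.09,-0.03,0,0,8,5.5]]'
python3 - <<'E'
from pour import *
log();p=vision.read_camera("side"); im=cv2.cvtColor(p["pixels"],cv2.COLOR_RGB2BGR)[130:300,170:370]; cv2.imwrite("pics/s18.png",cv2.resize(im,None,fx=3.5,fy=3.5))
P,M,*_=pp(60,20,138,.042); plan(P,M,5)
E
```

```text
clock: 41.75
tcp_pos: [0.5723, 0.0952, 0.1353]
orientation: [0.1, 0.28, 0.77, 0.564]
wrist_force: [0.3, -0.3, -1.4]
finger_gap: 0.0637
t 41.8 F [ 0.7  0.1 -1.1] gap 6.37
from [0.5728 0.0949 0.1356] rot deg [-0.   0.1 37.8] dist 1.8
row [-0.31  0.12 -0.14] [-0.01  0.02  7.57] ik 6e-23 [-0.51  0.4  -0.67  0.47  1.22  0.35] dj 0.12
row [-0.3   0.16 -0.14] [-0.01  0.02  7.57] ik 1e-22 [-0.51  0.4  -0.66  0.49  1.22  0.47] dj 0.12
row [-0.27  0.2  -0.14] [-0.01  0.02  7.57] ik 3e-22 [-0.52  0.41 -0.65  0.5   1.22  0.59] dj 0.12
row [-0.24  0.23 -0.14] [-0.01  0.02  7.57] ik 6e-22 [-0.52  0.41 -0.63  0.52  1.22  0.72] dj 0.12
row [-0.21  0.26 -0.14] [-0.01  0.02  7.57] ik 1e-21 [-0.52  0.41 -0.62  0.53  1.22  0.84] dj 0.12
```

View pics/s18.png

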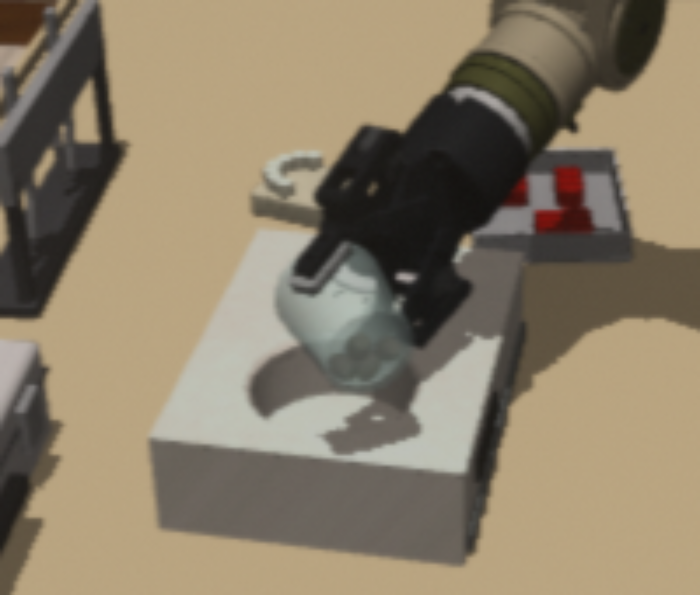

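```bash

python3 -m inch '[[-0.2,0.08,-0.09,0,0,5,5.5],[-0.2,0.09,-0.09,0,0,5,5.5],[-0.2,0.11,-0.09,0,0,5,5.5],[-0.18,0.13,-0.09,0,0,5,5.5],[0,0,0,0,0,0,5.5]]'
python3 - <<'E'
from pour import *
log();p=vision.read_camera("side"); im=cv2.cvtColor(p["pixels"],cv2.COLOR_RGB2BGR)[130:300,170:370]; cv2.imwrite("pics/s19.png",cv2.resize(im,None,fx=3.5,fy=3.5))
P,M,*_=pp(60,20,150,.042); plan(P,M,6)
E
```

```text
clock: 42.3
tcp_pos: [0.5787, 0.088, 0.1382]
orientation: [0.003, 0.407, 0.711, 0.573]
wrist_force: [0.9, 0.1, -2.1]
finger_gap: 0.0638
t 42.4 F [ 0.1 -0.1 -1.1] gap 6.4
from [0.5785 0.0881 0.1381] rot deg [-0.   0.1 30.5] dist 1.4
row [-0.17  0.12 -0.11] [-0.    0.01  5.09] ik 2e-27 [-0.52  0.41 -0.64  0.5   1.22  0.62] dj 0.08
row [-0.16  0.13 -0.11] [-0.    0.01  5.09] ik 4e-27 [-0.52  0.41 -0.64  0.51  1.22  0.7 ] dj 0.08
row [-0.15  0.15 -0.11] [-0.    0.01  5.09] ik 7e-27 [-0.52  0.41 -0.63  0.52  1.22  0.79] dj 0.08
row [-0.13  0.16 -0.11] [-0.    0.01  5.09] ik 1e-26 [-0.52  0.41 -0.62  0.53  1.22  0.87] dj 0.08
row [-0.12  0.17 -0.11] [-0.    0.01  5.09] ik 2e-26 [-0.53  0.42 -0.61  0.54  1.22  0.95] dj 0.08
row [-0.1   0.18 -0.11] [-0.    0.01  5.09] ik 5e-26 [-0.53  0.42 -0.61  0.56  1.22  1.03] dj 0.08
```

View pics/s19.png

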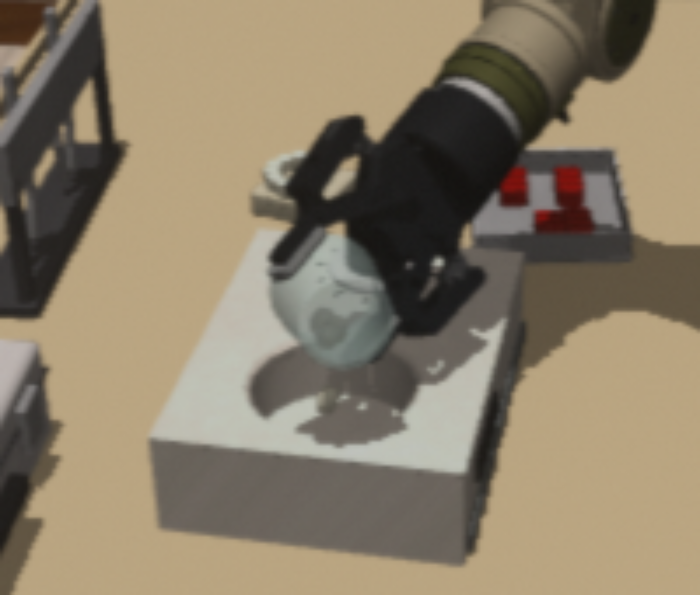

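```bash

python3 -m inch '[[-0.17,0.12,-0.11,0,0,5,5.5],[-0.16,0.13,-0.11,0,0,5,5.5],[-0.15,0.15,-0.11,0,0,5,5.5],[-0.13,0.16,-0.11,0,0,5,5.5],[-0.12,0.17,-0.11,0,0,5,5.5]]'
python3 -m inch '[[-0.1,0.18,-0.11,0,0,5,5.5],[-0.1,0.18,-0.1,0,0,5,5.5],[0,0,0,0,0,0,5.5],[0,0,0,0,0,0,5.5],[0,0,0,0,0,0,5.5]]'
python3 - <<'E'
from pour import *
log();p=vision.read_camera("side"); im=cv2.cvtColor(p["pixels"],cv2.COLOR_RGB2BGR)[130:300,170:370]; cv2.imwrite("pics/s20.png",cv2.resize(im,None,fx=3.5,fy=3.5))
p=vision.read_camera("scene"); im=cv2.cvtColor(p["pixels"],cv2.COLOR_RGB2BGR)[140:310,180:380]; cv2.imwrite("pics/t20.png",cv2.resize(im,None,fx=3.5,fy=3.5))
P,M,*_=pp(60,15,168,.045); plan(P,M,5)
E
```

```text
clock: 42.85
tcp_pos: [0.5849, 0.0787, 0.1408]
orientation: [-0.122, 0.552, 0.605, 0.56]
wrist_force: [-0.0, 0.1, -2.0]
finger_gap: 0.0635
clock: 43.35
tcp_pos: [0.5875, 0.0749, 0.1417]
orientation: [-0.17, 0.603, 0.555, 0.547]
wrist_force: [0.8, -0.5, -1.3]
finger_gap: 0.0638
t 43.5 F [ 0.4  0.1 -0.9] gap 6.38
from [0.5876 0.0749 0.1418] rot deg [-1.6  4.8 13.3] dist 0.7
row [ 0.01  0.07 -0.13] [-0.31  0.96  2.66] ik 3e-18 [-0.54  0.43 -0.6   0.58  1.24  1.13] dj 0.02
row [ 0.02  0.07 -0.13] [-0.31  0.96  2.66] ik 2e-18 [-0.54  0.45 -0.59  0.6   1.26  1.16] dj 0.02
row [ 0.03  0.06 -0.13] [-0.31  0.96  2.66] ik 7e-19 [-0.55  0.46 -0.58  0.61  1.27  1.18] dj 0.02
row [ 0.03  0.06 -0.13] [-0.31  0.96  2.66] ik 9e-20 [-0.55  0.47 -0.58  0.63  1.29  1.2 ] dj 0.02
row [ 0.04  0.06 -0.13] [-0.31  0.96  2.66] ik 2e-19 [-0.56  0.48 -0.58  0.64  1.31  1.23] dj 0.02
```

View pics/s20.png

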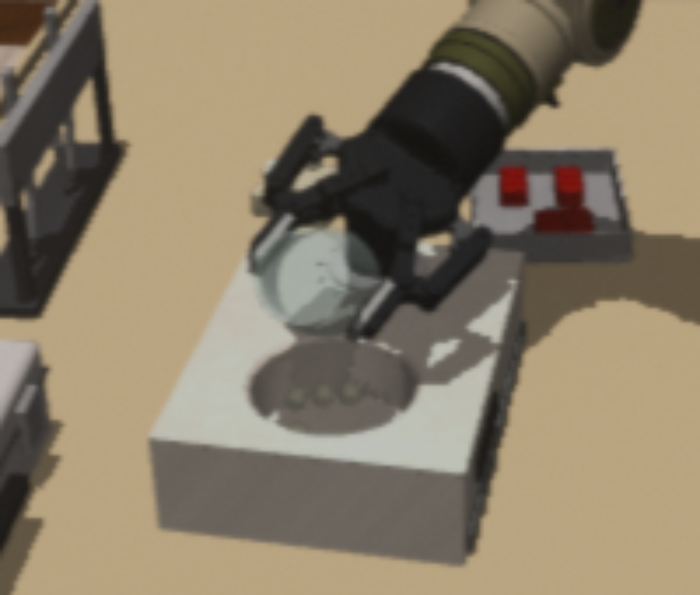

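View pics/t20.png

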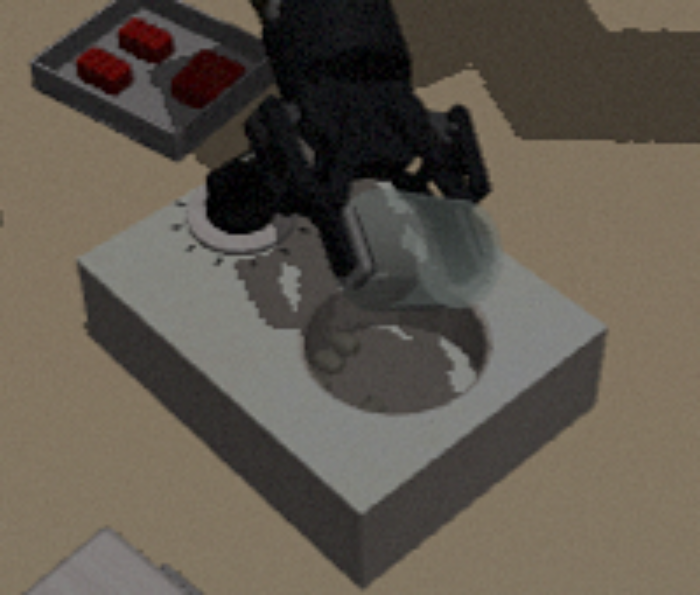

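```bash

python3 -m inch '[[0.02,0.07,-0.13,-0.6,2,5.3,5.5],[0.03,0.06,-0.13,-0.6,2,5.3,5.5],[0.04,0.06,-0.13,-0.3,1,2.7,5.5],[0,0,0,0,0,0,5.5],[0,0,0,0,0,0,5.5]]'
python3 - <<'E'
from pour import *
log();p=vision.read_camera("side"); im=cv2.cvtColor(p["pixels"],cv2.COLOR_RGB2BGR)[180:270,220:320]; cv2.imwrite("pics/s21.png",cv2.resize(im,None,fx=6,fy=6,interpolation=cv2.INTER_CUBIC))
print([ (round(t["confidence"],2),np.round(t["location"])) for t in silhouettes(p,"tooth0")])
p=vision.read_camera("scene"); print([ (round(t["confidence"],2),np.round(t["location"])) for t in silhouettes(p,"tooth0")])
P,M,*_=pp(60,20,100,.07); plan(P,M,9)
E
```

```text
clock: 43.95
tcp_pos: [0.5875, 0.0711, 0.1443]
orientation: [-0.249, 0.641, 0.466, 0.557]
wrist_force: [-0.4, -0.2, -1.7]
finger_gap: 0.0636
[(0.48, array([272., 200.]))]
[(0.56, array([278., 238.]))]
t 44.1 F [-1.  -0.1 -1.4] gap 6.39
from [0.5875 0.0712 0.1447] rot deg [  3.9  -3.9 -68. ] dist 3.4
row [ 0.28 -0.24  0.09] [ 0.43 -0.43 -7.55] ik 1e-23 [-0.55  0.47 -0.58  0.64  1.3   1.11] dj 0.13
row [ 0.31 -0.2   0.09] [ 0.43 -0.43 -7.55] ik 2e-24 [-0.55  0.46 -0.58  0.64  1.29  0.98] dj 0.12
row [ 0.34 -0.15  0.09] [ 0.43 -0.43 -7.55] ik 3e-25 [-0.54  0.45 -0.59  0.64  1.28  0.86] dj 0.12
row [ 0.36 -0.11  0.09] [ 0.43 -0.43 -7.55] ik 4e-26 [-0.54  0.44 -0.59  0.63  1.27  0.75] dj 0.12
row [ 0.37 -0.06  0.09] [ 0.43 -0.43 -7.55] ik 5e-27 [-0.53  0.42 -0.6   0.62  1.26  0.64] dj 0.11
row [ 0.37 -0.01  0.09] [ 0.43 -0.43 -7.55] ik 8e-28 [-0.52  0.4  -0.61  0.6   1.25  0.53] dj 0.11
row [0.37 0.04 0.08] [ 0.43 -0.43 -7.55] ik 2e-28 [-0.52  0.38 -0.63  0.58  1.24  0.42] dj 0.11
row [0.36 0.09 0.08] [ 0.43 -0.43 -7.55] ik 3e-29 [-0.51  0.36 -0.64  0.55  1.23  0.32] dj 0.1
row [0.35 0.14 0.08] [ 0.43 -0.43 -7.55] ik 8e-30 [-0.51  0.35 -0.66  0.53  1.22  0.22] dj 0.1
```

View pics/s21.png

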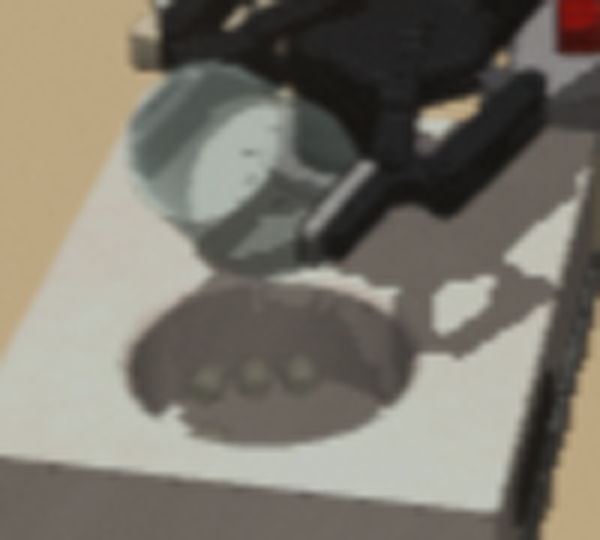

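```bash
python3 - <<'E'
from pour import *
s=get_state(); M0=yaw(s)[1]; P0=np.array(s["tcp_pos"])
print("up6 rows", (M0.T@[0,0,.03]*100).round(2))
P1=P0+[0,0,.06]
plan(np.array([.58,.12,.215]),toolM(60,25,80),11,(P1,M0))
E
```

```text
up6 rows [ 2.84  0.6  -0.77]
from [0.5875 0.0712 0.2047] rot deg [  9.2  -6.4 -87.7] dist 5.0
row [ 0.23 -0.24  0.31] [ 0.84 -0.58 -7.98] ik 4e-22 [-0.55  0.38 -0.52  0.79  1.3   1.1 ] dj 0.16
row [ 0.27 -0.2   0.32] [ 0.84 -0.58 -7.98] ik 9e-24 [-0.53  0.37 -0.52  0.79  1.28  0.97] dj 0.13
row [ 0.3  -0.15  0.32] [ 0.84 -0.58 -7.98] ik 5e-25 [-0.52  0.36 -0.52  0.79  1.26  0.85] dj 0.12
row [ 0.32 -0.11  0.31] [ 0.84 -0.58 -7.98] ik 1e-26 [-0.51  0.35 -0.52  0.78  1.25  0.73] dj 0.11
row [ 0.33 -0.06  0.31] [ 0.84 -0.58 -7.98] ik 7e-28 [-0.5   0.33 -0.53  0.76  1.23  0.62] dj 0.11
row [ 0.34 -0.01  0.31] [ 0.84 -0.58 -7.98] ik 1e-29 [-0.49  0.31 -0.54  0.74  1.21  0.52] dj 0.1
row [0.34 0.05 0.31] [ 0.84 -0.58 -7.98] ik 6e-31 [-0.48  0.29 -0.55  0.71  1.2   0.42] dj 0.1
row [0.33 0.1  0.3 ] [ 0.84 -0.58 -7.98] ik 3e-18 [-0.47  0.27 -0.56  0.68  1.18  0.32] dj 0.1
row [0.32 0.15 0.3 ] [ 0.84 -0.58 -7.98] ik 3e-21 [-0.45  0.25 -0.58  0.64  1.16  0.23] dj 0.09
row [0.3  0.19 0.29] [ 0.84 -0.58 -7.98] ik 3e-18 [-0.44  0.23 -0.6   0.6   1.14  0.14] dj 0.09
row [0.27 0.24 0.28] [ 0.84 -0.58 -7.98] ik 1e-30 [-0.43  0.2  -0.62  0.55  1.13  0.04] dj 0.09
```

```bash

python3 -m inch '[[2.8,0.6,-0.8,0,0,0,5.5],[2.8,0.6,-0.8,0,0,0,5.5],[0.23,-0.24,0.31,0.8,-0.6,-8,5.5],[0.27,-0.2,0.32,0.8,-0.6,-8,5.5],[0.3,-0.15,0.32,0.8,-0.6,-8,5.5]]'
python3 -m inch '[[0.3,-0.1,0.3,0.8,-0.6,-8,5.5],[0.3,0,0.3,0.8,-0.6,-8,5.5],[0.3,0,0.3,0.8,-0.6,-8,5.5],[0.3,0.05,0.3,0.8,-0.6,-8,5.5],[0.3,0.1,0.3,0.8,-0.6,-8,5.5]]'
python3 - <<'E'
from pour import *
log(); plan(np.array([.61,.27,.2]),toolM(60,30,0),14)
for n in ("scene","side"):
    p=vision.read_camera(n); x=[180,380] if n=="scene" else [170,370]; im=cv2.cvtColor(p["pixels"],cv2.COLOR_RGB2BGR)[150:300,x[0]:x[1]]; cv2.imwrite("pics/%s22.png"%n,cv2.resize(im,None,fx=3.8,fy=3.8,interpolation=cv2.INTER_CUBIC))
E
```

```text
clock: 44.65
tcp_pos: [0.5852, 0.0838, 0.2072]
orientation: [-0.132, 0.532, 0.606, 0.577]
wrist_force: [0.2, -1.0, -2.0]
finger_gap: 0.0636
clock: 45.15
tcp_pos: [0.5831, 0.1049, 0.2114]
orientation: [0.071, 0.302, 0.774, 0.552]
wrist_force: [-0.2, 0.7, -1.2]
finger_gap: 0.0637
t 45.1 F [-0.2  0.7 -1.2] gap 6.37
from [0.5831 0.1049 0.2114] rot deg [   7.8    4.3 -103.3] dist 16.8
row [0.47 0.25 1.07] [ 0.56  0.3  -7.38] ik 3e-31 [-0.44  0.26 -0.58  0.62  1.17  0.24] dj 0.08
row [0.43 0.32 1.07] [ 0.56  0.3  -7.38] ik 5e-31 [-0.42  0.25 -0.59  0.57  1.16  0.17] dj 0.08
row [0.38 0.38 1.07] [ 0.56  0.3  -7.38] ik 6e-31 [-0.39  0.24 -0.6   0.53  1.14  0.09] dj 0.08
row [0.32 0.43 1.07] [ 0.56  0.3  -7.38] ik 3e-31 [-0.36  0.23 -0.61  0.48  1.13  0.01] dj 0.08
row [0.25 0.48 1.07] [ 0.56  0.3  -7.38] ik 5e-18 [-0.33  0.22 -0.62  0.44  1.11 -0.07] dj 0.08
row [0.18 0.52 1.06] [ 0.56  0.3  -7.38] ik 2e-18 [-0.31  0.21 -0.63  0.39  1.09 -0.14] dj 0.08
row [0.11 0.55 1.06] [ 0.56  0.3  -7.38] ik 5e-19 [-0.28  0.21 -0.64  0.35  1.07 -0.22] dj 0.08
row [0.03 0.57 1.05] [ 0.56  0.3  -7.38] ik 3e-19 [-0.25  0.2  -0.65  0.3   1.05 -0.3 ] dj 0.08
row [-0.05  0.58  1.05] [ 0.56  0.3  -7.38] ik 2e-19 [-0.22  0.19 -0.66  0.26  1.03 -0.38] dj 0.08
row [-0.13  0.58  1.04] [ 0.56  0.3  -7.38] ik 2e-19 [-0.19  0.19 -0.68  0.21  1.   -0.46] dj 0.08
row [-0.21  0.57  1.04] [ 0.56  0.3  -7.38] ik 1e-18 [-0.16  0.18 -0.69  0.17  0.98 -0.55] dj 0.08
row [-0.28  0.54  1.03] [ 0.56  0.3  -7.38] ik 4e-18 [-0.13  0.18 -0.69  0.13  0.95 -0.63] dj 0.08
row [-0.36  0.51  1.02] [ 0.56  0.3  -7.38] ik 9e-18 [-0.1   0.17 -0.7   0.08  0.92 -0.72] dj 0.09
row [-0.43  0.47  1.02] [ 0.56  0.3  -7.38] ik 1e-17 [-0.07  0.17 -0.71  0.04  0.89 -0.8 ] dj 0.09
```

View pics/scene22.png

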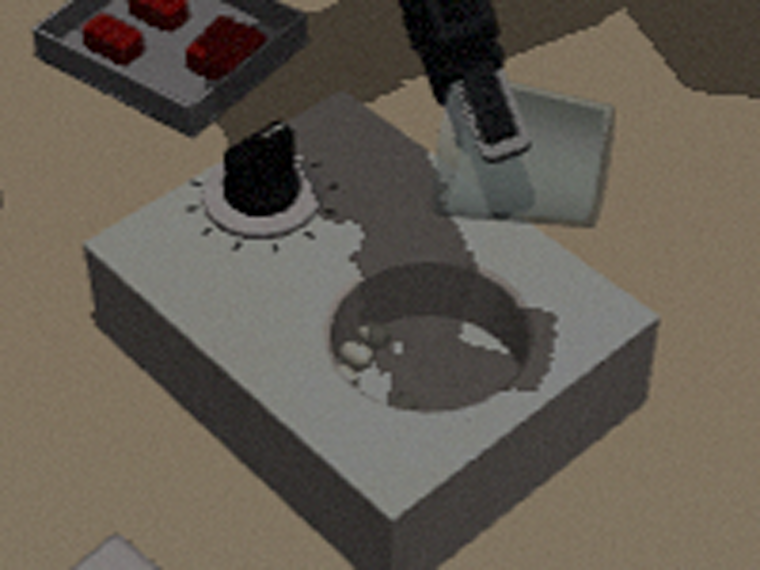

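View pics/side22.png

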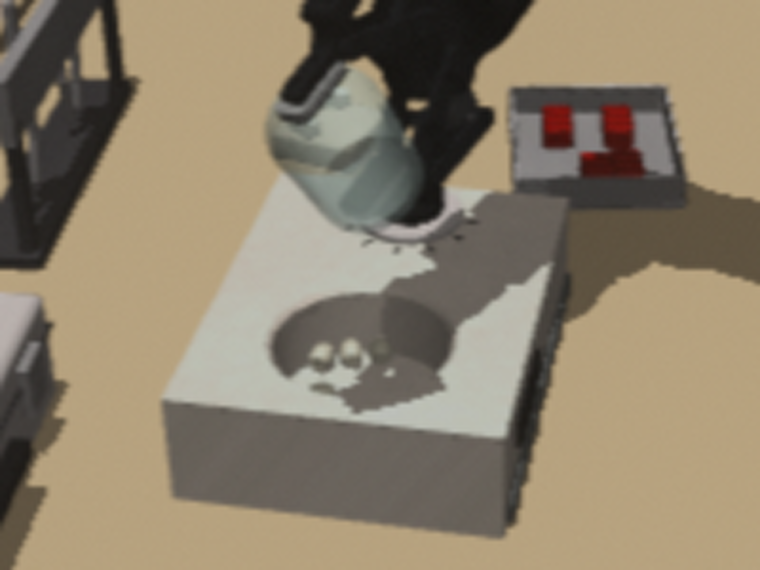

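```bash

python3 -m inch '[[0.47,0.25,1.07,0.56,0.3,-7.4,5.5],[0.43,0.32,1.07,0.56,0.3,-7.4,5.5],[0.38,0.38,1.07,0.56,0.3,-7.4,5.5],[0.32,0.43,1.07,0.56,0.3,-7.4,5.5],[0.25,0.48,1.07,0.56,0.3,-7.4,5.5]]'
python3 -m inch '[[0.18,0.52,1.06,0.56,0.3,-7.4,5.5],[0.11,0.55,1.06,0.56,0.3,-7.4,5.5],[0.03,0.57,1.05,0.56,0.3,-7.4,5.5],[-0.05,0.58,1.05,0.56,0.3,-7.4,5.5],[-0.13,0.58,1.04,0.56,0.3,-7.4,5.5]]'
python3 -m inch '[[-0.21,0.57,1.04,0.56,0.3,-7.4,5.5],[-0.28,0.54,1.03,0.56,0.3,-7.4,5.5],[-0.36,0.51,1.02,0.56,0.3,-7.4,5.5],[-0.43,0.47,1.02,0.56,0.3,-7.4,5.5],[0,0,0,0,0,0,5.5]]'
python3 - <<'E'
from pour import *
log(); plan(np.array([.6204,.3219,.12]),toolM(60,30,0),4)
p=vision.read_camera("side"); save(p,"s23")
p=vision.read_camera("scene"); T=Tw(p);C=cloud(p,T)
for t in silhouettes(p,"mat")[:1]:
    q=C[t["mask"]&(p["depth"]>0)]; q=q[q[:,2]<.01]; print("mat",t["confidence"],cv2.minEnclosingCircle((q[:,:2]*1000).astype(np.float32)))
E
```

```text
clock: 45.75
tcp_pos: [0.5928, 0.1638, 0.2071]
orientation: [0.223, 0.038, 0.843, 0.487]
wrist_force: [-0.2, 0.8, -1.9]
finger_gap: 0.0635
clock: 46.25
tcp_pos: [0.6024, 0.2229, 0.2031]
orientation: [0.354, -0.233, 0.826, 0.371]
wrist_force: [0.9, -0.2, -1.7]
finger_gap: 0.0642
clock: 46.75
tcp_pos: [0.6095, 0.271, 0.1999]
orientation: [0.433, -0.433, 0.75, 0.251]
wrist_force: [0.6, -0.3, -1.9]
finger_gap: 0.0635
t 46.8 F [ 0.6 -0.3 -1.9] gap 6.35
from [0.6095 0.271  0.1999] rot deg [ 0.1  0.  -0.1] dist 9.5
row [1.11 0.39 2.07] [ 0.03  0.01 -0.03] ik 3e-22 [-0.05  0.21 -0.74 -0.05  0.88 -0.77] dj 0.09
row [1.11 0.4  2.07] [ 0.03  0.01 -0.03] ik 3e-22 [-0.02  0.25 -0.76 -0.14  0.86 -0.73] dj 0.09
row [1.11 0.4  2.07] [ 0.03  0.01 -0.03] ik 3e-22 [ 0.01  0.3  -0.78 -0.22  0.84 -0.7 ] dj 0.09
row [1.11 0.4  2.07] [ 0.03  0.01 -0.03] ik 4e-22 [ 0.03  0.34 -0.79 -0.31  0.83 -0.68] dj 0.08
```

View pics/s23.png

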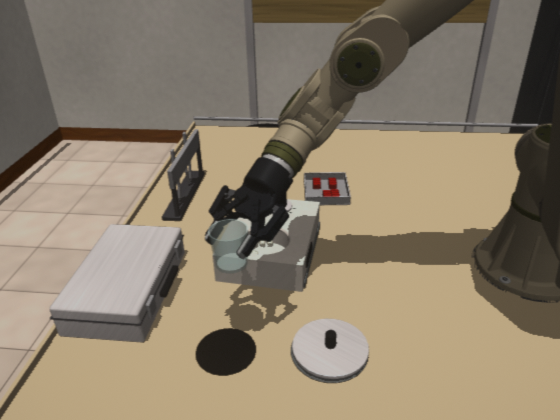

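```bash

python3 -m inch '[[1.1,0.4,2,0,0,0,5.5],[1.1,0.4,2.05,0,0,0,5.5],[1.1,0.4,2.05,0,0,0,5.5],[1.1,0.4,2.05,0,0,0,5.5],[0,0,0,0,0,0,5.5]]'
python3 - <<'E'
from pour import *
log(); plan(np.array([.6210,.321,.05]),toolM(60,30,0),3)
E
```

```text
clock: 47.4
tcp_pos: [0.6191, 0.32, 0.1178]
orientation: [0.431, -0.431, 0.752, 0.252]
wrist_force: [-0.9, 0.6, -2.1]
finger_gap: 0.0636
t 47.4 F [-0.9  0.6 -2.1] gap 6.36
from [0.6191 0.32   0.1178] rot deg [ 0.2 -0.1 -0.4] dist 6.8
row [ 1.92 -0.05  1.19] [ 0.05 -0.05 -0.14] ik 3e-21 [ 0.03  0.39 -0.81 -0.37  0.83 -0.68] dj 0.07
row [ 1.93 -0.05  1.19] [ 0.05 -0.05 -0.14] ik 5e-21 [ 0.03  0.45 -0.82 -0.43  0.83 -0.68] dj 0.07
row [ 1.93 -0.04  1.18] [ 0.05 -0.05 -0.14] ik 1e-20 [ 0.03  0.5  -0.83 -0.5   0.83 -0.68] dj 0.07
```

```bash

python3 -m inch '[[1.9,0,1.15,0,0,0,5.5],[1.9,0,1.15,0,0,0,5.5],[1.5,0,0.95,0,0,0,5.5],[0,0,0,0,0,0,5.5],[0,0,0,0,0,0,5.5]]'
python3 - <<'E'
from pour import *
log(); plan(np.array([.6210,.321,.0395]),toolM(60,30,0),2)
p=vision.read_camera("side"); im=cv2.cvtColor(p["pixels"],cv2.COLOR_RGB2BGR)[220:400,130:370]; cv2.imwrite("pics/s24.png",cv2.resize(im,None,fx=3.2,fy=3.2))
E
```

```text
clock: 47.9
tcp_pos: [0.6224, 0.3207, 0.0599]
orientation: [0.433, -0.432, 0.75, 0.25]
wrist_force: [0.1, -0.1, -0.7]
finger_gap: 0.0635
t 47.9 F [ 0.1 -0.1 -0.7] gap 6.35
from [0.6224 0.3207 0.0599] rot deg [-0.1  0.1 -0.1] dist 2.0
row [0.9  0.07 0.49] [-0.03  0.03 -0.05] ik 3e-29 [ 0.03  0.5  -0.83 -0.5   0.83 -0.68] dj 0.03
row [0.9  0.07 0.49] [-0.03  0.03 -0.05] ik 1e-29 [ 0.03  0.52 -0.84 -0.53  0.83 -0.68] dj 0.03
```

View pics/s24.png

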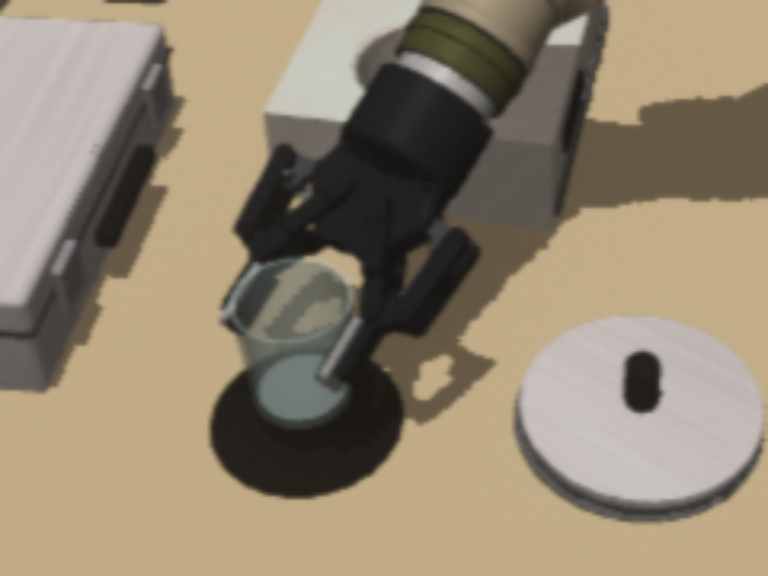

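Cup empty and upright over the mat. Lowering it gently.

```bash

python3 -m inch '[[0.8,0,0.45,0,0,0,5.5],[0.6,0,0.35,0,0,0,5.5],[0,0,0,0,0,0,5.5],[0,0,0,0,0,0,5.5]]'
python3 -m inch '[[0.17,0,0.1,0,0,0,5.5],[0,0,0,0,0,0,5.5]]'
python3 -m inch '[[0.17,0,0.1,0,0,0,5.5],[0,0,0,0,0,0,5.5]]'
```

```text
clock: 48.35
tcp_pos: [0.6215, 0.3213, 0.0429]
orientation: [0.433, -0.432, 0.75, 0.25]
wrist_force: [-0.2, -0.5, -1.7]
finger_gap: 0.0638
clock: 48.55
tcp_pos: [0.6217, 0.3213, 0.0412]
orientation: [0.433, -0.433, 0.75, 0.25]
wrist_force: [-0.3, 0.6, -1.2]
finger_gap: 0.0637
clock: 48.75
tcp_pos: [0.622, 0.3213, 0.0394]
orientation: [0.434, -0.433, 0.75, 0.25]
wrist_force: [0.1, 0.3, -1.5]
finger_gap: 0.0638
```

```bash

python3 -m inch '[[0.1,0,0.05,0,0,0,5.5],[0,0,0,0,0,0,5.5]]'
python3 -m inch '[[0.1,0,0.05,0,0,0,5.5],[0,0,0,0,0,0,5.5]]'
```

```text
clock: 48.95
tcp_pos: [0.6221, 0.3217, 0.0392]
orientation: [0.434, -0.433, 0.749, 0.25]
wrist_force: [-1.2, 0.6, 5.3]
finger_gap: 0.0639
clock: 49.15
tcp_pos: [0.6223, 0.322, 0.0393]
orientation: [0.435, -0.433, 0.748, 0.251]
wrist_force: [-4.3, -1.0, 9.8]
finger_gap: 0.0636
```

```bash

python3 -m inch '[[-0.1,0,-0.05,0,0,0,6.3],[0,0,0,0,0,0,6.7],[0,0,0,0,0,0,7.2],[0,0,0,0,0,0,8.5],[0,0,0,0,0,0,8.5]]'
python3 - <<'E'
from pour import *
p=vision.read_camera("side"); im=cv2.cvtColor(p["pixels"],cv2.COLOR_RGB2BGR)[220:400,130:370]; cv2.imwrite("pics/s25.png",cv2.resize(im,None,fx=3.2,fy=3.2))
s=get_state(); print(s["tcp_pos"],s["finger_gap"],s["wrist_force"])
E
```

```text
clock: 49.65
tcp_pos: [0.6217, 0.3211, 0.0378]
orientation: [0.433, -0.432, 0.75, 0.25]
wrist_force: [-0.3, 0.2, -0.4]
finger_gap: 0.0849
[0.62169911 0.32112248 0.03785778] 0.08481331222202701 [0.09905297 0.38254648 0.37242527]
```

View pics/s25.png

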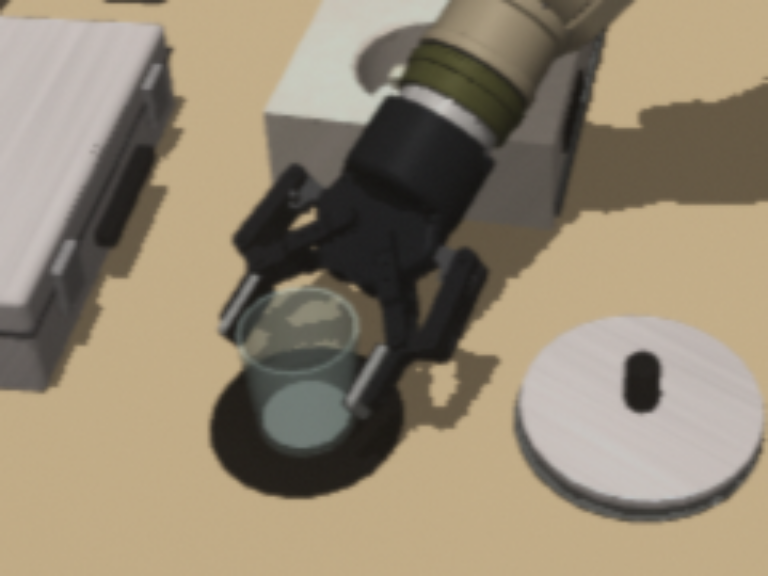

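```bash

python3 -m inch '[[-1,0,-0.6,0,0,0,8.5],[-2.6,0,-1.5,0,0,0,8.5],[-3.4,0,-2,0,0,0,8.5],[-3.4,0,-2,0,0,0,8.5],[-3.4,0,-2,0,0,0,8.5]]'
python3 - <<'E'
from pour import *
log(); plan(np.array([.4238,.2855,.16]),toolM(30,90,0),9)
p=vision.read_camera("scene"); save(p,"s26")
E
```

```text
clock: 50.2
tcp_pos: [0.6207, 0.32, 0.1993]
orientation: [0.433, -0.432, 0.75, 0.25]
wrist_force: [1.5, -0.6, -0.4]
finger_gap: 0.085
t 50.2 F [ 1.5 -0.6 -0.4] gap 8.5
from [0.6207 0.32   0.1993] rot deg [15.7 58.6 27.1] dist 20.4
row [ 1.09  1.7  -1.02] [1.75 6.51 3.01] ik 4e-21 [ 0.07  0.14 -0.69  0.08  0.71 -0.66] dj 0.15
row [ 1.29  1.61 -0.93] [1.75 6.51 3.01] ik 5e-22 [ 0.11  0.09 -0.65  0.22  0.59 -0.62] dj 0.14
row [ 1.47  1.51 -0.82] [1.75 6.51 3.01] ik 2e-21 [ 0.16  0.07 -0.61  0.35  0.48 -0.56] dj 0.13
row [ 1.64  1.4  -0.69] [1.75 6.51 3.01] ik 1e-19 [ 0.21  0.06 -0.56  0.48  0.37 -0.5 ] dj 0.13
row [ 1.78  1.3  -0.54] [1.75 6.51 3.01] ik 5e-19 [ 0.26  0.07 -0.51  0.61  0.27 -0.43] dj 0.13
row [ 1.89  1.19 -0.37] [1.75 6.51 3.01] ik 8e-19 [ 0.31  0.09 -0.45  0.73  0.18 -0.35] dj 0.12
row [ 1.98  1.07 -0.18] [1.75 6.51 3.01] ik 6e-19 [ 0.35  0.12 -0.38  0.86  0.11 -0.26] dj 0.12
row [2.05 0.97 0.02] [1.75 6.51 3.01] ik 2e-19 [ 0.4   0.17 -0.32  0.98  0.05 -0.18] dj 0.12
row [2.08 0.86 0.22] [1.75 6.51 3.01] ik 7e-20 [ 0.44  0.22 -0.25  1.1   0.   -0.09] dj 0.12
```

View pics/s26.png

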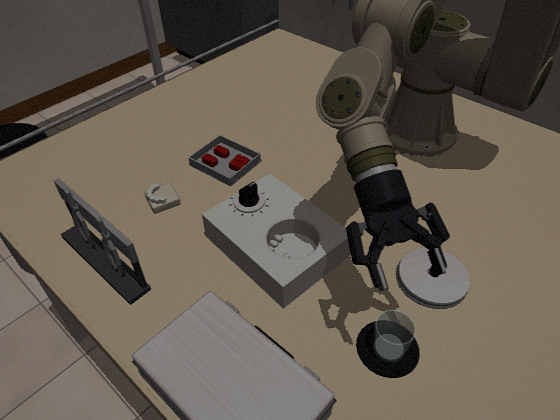

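```bash

python3 -m inch '[[1.09,1.7,-1.02,1.75,6.5,3,8.5],[1.29,1.61,-0.93,1.75,6.5,3,8.5],[1.47,1.51,-0.82,1.75,6.5,3,8.5],[1.64,1.4,-0.69,1.75,6.5,3,7],[1.78,1.3,-0.54,1.75,6.5,3,6]]'
python3 -m inch '[[1.89,1.19,-0.37,1.75,6.5,3,5],[1.98,1.07,-0.18,1.75,6.5,3,4],[2.05,0.97,0.02,1.75,6.5,3,4],[2.08,0.86,0.22,1.75,6.5,3,4],[0,0,0,0,0,0,4]]'
python3 - <<'E'
from pour import *
log(); plan(np.array([.4238,.2855,.06]),toolM(30,90,0),3)
p=vision.read_camera("side"); save(p,"s27")
T=Tw(p); C=cloud(p,T); m=(C[...,2]>.035)&(C[...,2]<.055)&(abs(C[...,0]-.424)<.03)&(abs(C[...,1]-.285)<.03); print("side lid knob",C[m].mean(0))
s=get_state(); p=vision.read_camera("wrist"); T=Tw(p,s); C=cloud(p,T); m=(C[...,2]>.035)&(C[...,2]<.055)&(abs(C[...,0]-.424)<.03)&(abs(C[...,1]-.285)<.03); print("wrist",m.sum(),C[m].min(0),C[m].max(0))
E
```

```text
clock: 50.75
tcp_pos: [0.5107, 0.3004, 0.1767]
orientation: [0.201, -0.35, 0.908, 0.115]
wrist_force: [1.0, 1.0, -1.4]
finger_gap: 0.0605
clock: 51.25
tcp_pos: [0.4235, 0.2866, 0.1573]
orientation: [-0.001, -0.261, 0.965, -0.001]
wrist_force: [0.3, 0.1, -0.6]
finger_gap: 0.04
t 51.2 F [ 0.3  0.1 -0.6] gap 4.0
from [0.4235 0.2866 0.1573] rot deg [-0.  -0.1  0.2] dist 9.7
row [ 0.01 -0.04  3.24] [-0.01 -0.03  0.07] ik 1e-27 [ 0.44  0.25 -0.31  1.01 -0.   -0.09] dj 0.08
row [ 0.01 -0.04  3.24] [-0.01 -0.03  0.07] ik 1e-27 [ 0.44  0.28 -0.36  0.94 -0.   -0.09] dj 0.08
row [ 0.01 -0.04  3.24] [-0.01 -0.03  0.07] ik 1e-27 [ 0.44  0.31 -0.4   0.86 -0.   -0.09] dj 0.08
side lid knob [0.42443205 0.29123257 0.04480726]
wrist 515 [0.41420977 0.27473607 0.03513577] [0.43373416 0.29439927 0.04798409]
```

View pics/s27.png

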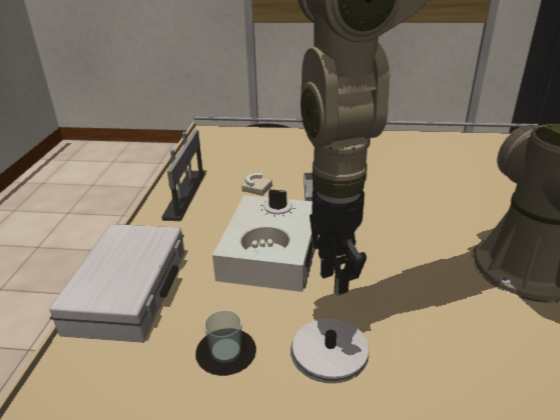

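```bash

python3 -m inch '[[0,-0.1,3,0,0,0,4],[0,0,3,0,0,0,4],[0,0,3,0,0,0,4],[0,0,1.5,0,0,0,4],[0,0,0,0,0,0,4]]'
python3 -m inch '[[0,0,0,0,0,0,4]]'
python3 - <<'E'
from pour import *
plan(np.array([.4240,.2850,.029]),toolM(30,90,0),1)
E
```

```text
clock: 51.85
tcp_pos: [0.4238, 0.2832, 0.0516]
orientation: [0.0, -0.259, 0.966, -0.0]
wrist_force: [0.6, 0.3, 0.1]
finger_gap: 0.0402
clock: 51.95
tcp_pos: [0.4257, 0.2843, 0.0541]
orientation: [0.002, -0.259, 0.966, 0.0]
wrist_force: [-0.5, 0.2, 0.4]
finger_gap: 0.0403
t 52.0 F [-0.5  0.2  0.4] gap 4.03
from [0.4257 0.2843 0.0541] rot deg [-0.1  0.2  0. ] dist 2.5
row [0.12 0.15 2.51] [-0.05  0.25  0.04] ik 9e-31 [ 0.43  0.35 -0.44  0.78 -0.   -0.09] dj 0.05
```

```bash

python3 -m inch '[[0,0.1,1.5,0,0,0,4],[0,0,0.9,0,0,0,4],[0,0,0,0,0,0,4],[0,0,0,0,0,0,4]]'
python3 -m inch '[[0,0,0,0,0,0,1.5],[0,0,0,0,0,0,1.5],[0,0,0,0,0,0,1.5],[0,0,0,0,0,0,1.5],[0,0,0,0,0,0,1.5]]' 60
python3 - <<'E'
from pour import *
plan(np.array([.4240,.2850,.028]),toolM(30,90,0),1)
E
```

```text
clock: 52.35
tcp_pos: [0.425, 0.2857, 0.0302]
orientation: [0.002, -0.259, 0.966, -0.0]
wrist_force: [-0.4, 0.4, -0.1]
finger_gap: 0.0404
clock: 52.85
tcp_pos: [0.4253, 0.2859, 0.0306]
orientation: [0.002, -0.259, 0.966, -0.0]
wrist_force: [-1.4, 0.1, 6.0]
finger_gap: 0.0173
t 52.9 F [-1.4  0.1  6. ] gap 1.73
from [0.4253 0.2859 0.0306] rot deg [-0.1  0.2  0.1] dist 0.3
row [ 0.16 -0.02  0.26] [-0.06  0.24  0.08] ik 3e-27 [ 0.43  0.35 -0.44  0.78 -0.   -0.09] dj 0.0
```

```bash

python3 -m inch '[[0,0,-1,0,0,0,1.5],[0,0,-3,0,0,0,1.5],[0,0,-5,0,0,0,1.5],[0,0,-5,0,0,0,1.5],[0,0,-1.5,0,0,0,1.5]]'
python3 - <<'E'
from pour import *
log(); plan(np.array([.577,.047,.18]),toolM(30,90,0),8)
p=vision.read_camera("side"); save(p,"s28")
E
```

```text
clock: 53.35
tcp_pos: [0.4265, 0.2866, 0.1906]
orientation: [0.005, -0.26, 0.966, 0.0]
wrist_force: [0.1, 0.3, -2.7]
finger_gap: 0.0174
t 53.4 F [ 0.1  0.3 -2.7] gap 1.74
from [0.4265 0.2866 0.1906] rot deg [-0.1  0.6  0.1] dist 28.3
row [-0.12 -3.53  0.14] [-0.01  0.08  0.01] ik 2e-30 [ 0.37  0.2  -0.2   1.15 -0.   -0.16] dj 0.07
row [-0.13 -3.53  0.14] [-0.01  0.08  0.01] ik 5e-30 [ 0.3   0.21 -0.2   1.15  0.   -0.23] dj 0.07
row [-0.13 -3.53  0.14] [-0.01  0.08  0.01] ik 2e-29 [ 0.23  0.22 -0.19  1.16  0.   -0.29] dj 0.07
row [-0.13 -3.53  0.14] [-0.01  0.08  0.01] ik 6e-29 [ 0.17  0.24 -0.17  1.16  0.   -0.36] dj 0.06
row [-0.13 -3.53  0.14] [-0.01  0.08  0.01] ik 1e-28 [ 0.11  0.26 -0.15  1.16  0.   -0.42] dj 0.06
row [-0.13 -3.53  0.14] [-0.01  0.08  0.01] ik 5e-28 [ 0.05  0.28 -0.12  1.17  0.   -0.47] dj 0.06
row [-0.13 -3.53  0.13] [-0.01  0.08  0.01] ik 1e-26 [-0.01  0.31 -0.08  1.18  0.   -0.53] dj 0.05
row [-0.13 -3.53  0.13] [-0.01  0.08  0.01] ik 4e-25 [-0.06  0.34 -0.04  1.19  0.   -0.58] dj 0.05
```

View pics/s28.png

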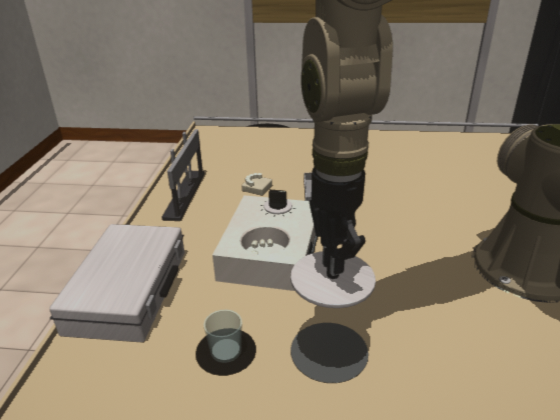

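```bash

python3 -m inch '[[0,-2,0.1,0,0,0,1.5],[-0.1,-3.5,0.1,0,0,0,1.5],[-0.2,-3.5,0.1,0,0,0,1.5],[-0.2,-3.5,0.1,0,0,0,1.5],[-0.2,-3.5,0.1,0,0,0,1.5]]'
python3 -m inch '[[-0.2,-3.5,0.1,0,0,0,1.5],[-0.1,-3.5,0.1,0,0,0,1.5],[-0.1,-3.5,0.1,0,0,0,1.5],[0,-1.7,0,0,0,0,1.5],[0,0,0,0,0,0,1.5]]'
python3 -m inch '[[0,0,0,0,0,0,1.5]]'
python3 - <<'E'
from pour import *
log(); plan(np.array([.577,.047,.11]),toolM(30,90,0),3)
E
```

```text
clock: 53.9
tcp_pos: [0.5102, 0.1493, 0.1787]
orientation: [0.0, -0.26, 0.966, -0.0]
wrist_force: [-0.4, -0.1, -2.4]
finger_gap: 0.0174
clock: 54.4
tcp_pos: [0.5755, 0.0451, 0.1757]
orientation: [0.001, -0.258, 0.966, -0.0]
wrist_force: [-0.6, 1.3, -2.5]
finger_gap: 0.0176
clock: 54.5
tcp_pos: [0.5742, 0.0473, 0.1761]
orientation: [0.0, -0.259, 0.966, 0.0]
wrist_force: [0.0, 0.6, -1.7]
finger_gap: 0.0177
t 54.5 F [ 0.   0.6 -1.7] gap 1.77
from [0.5742 0.0473 0.1761] rot deg [0. 0. 0.] dist 6.6
row [-0.08 -0.06  2.2 ] [0.01 0.02 0.02] ik 5e-31 [-0.06  0.35 -0.09  1.13  0.   -0.58] dj 0.05
row [-0.08 -0.06  2.2 ] [0.01 0.02 0.02] ik 6e-31 [-0.06  0.37 -0.13  1.08  0.   -0.58] dj 0.05
row [-0.08 -0.06  2.2 ] [0.01 0.02 0.02] ik 1e-30 [-0.06  0.38 -0.16  1.03  0.   -0.58] dj 0.05
```

```bash

python3 -m inch '[[-0.1,-0.1,2,0,0,0,1.5],[-0.1,0,2,0,0,0,1.5],[0,0,2,0,0,0,1.5],[0,0,0,0,0,0,1.5],[0,0,0,0,0,0,1.5]]'
python3 - <<'E'
from pour import *
log(); plan(np.array([.577,.047,.095]),toolM(30,90,0),2)
for n,x in (("side",(190,340)),("scene",(190,370))):
    p=vision.read_camera(n); im=cv2.cvtColor(p["pixels"],cv2.COLOR_RGB2BGR)[170:300,x[0]:x[1]]; cv2.imwrite("pics/%s29.png"%n,cv2.resize(im,None,fx=4,fy=4,interpolation=cv2.INTER_CUBIC))
E
```

```text
clock: 55.0
tcp_pos: [0.5765, 0.0483, 0.117]
orientation: [0.001, -0.26, 0.966, 0.0]
wrist_force: [0.2, 0.5, -1.6]
finger_gap: 0.0175
t 55.0 F [ 0.2  0.5 -1.6] gap 1.75
from [0.5765 0.0483 0.117 ] rot deg [-0.   0.1  0.2] dist 2.2
row [ 0.02 -0.07  1.1 ] [-0.    0.04  0.08] ik 8e-22 [-0.06  0.39 -0.17  1.02  0.   -0.58] dj 0.02
row [ 0.01 -0.07  1.1 ] [-0.    0.04  0.08] ik 5e-22 [-0.06  0.39 -0.18  1.   -0.   -0.58] dj 0.02
```

View pics/side29.png

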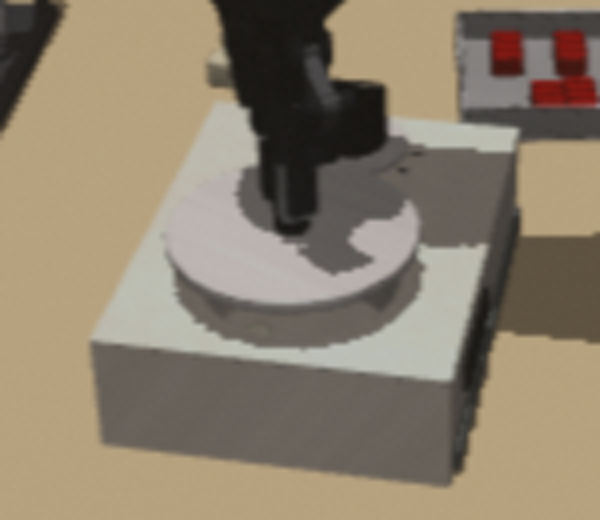

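View pics/scene29.png

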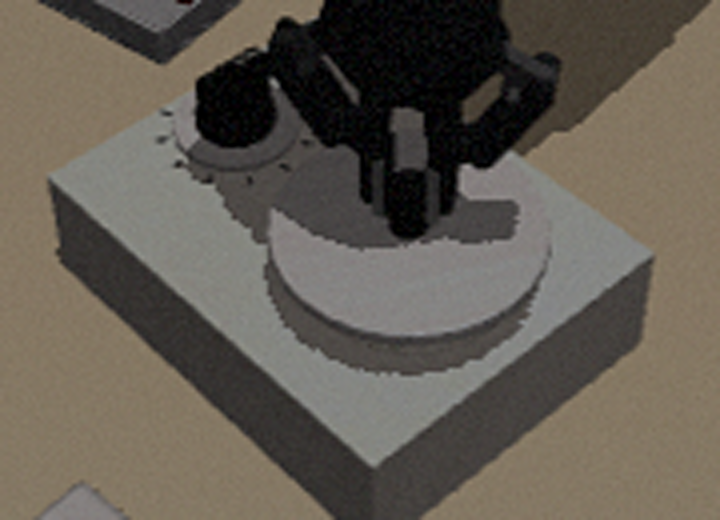

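```bash

python3 -m inch '[[0,-0.1,0.9,0,0,0,1.5],[0,0,0.8,0,0,0,1.5],[0,0,0,0,0,0,1.5],[0,0,0,0,0,0,1.5]]'
python3 -m inch '[[0,0,0.4,0,0,0,1.5],[0,0,0,0,0,0,1.5]]'
python3 -m inch '[[0,0,0.3,0,0,0,1.5],[0,0,0,0,0,0,1.5]]'
```

```text
clock: 55.5
tcp_pos: [0.5777, 0.0462, 0.0995]
orientation: [0.001, -0.259, 0.966, -0.0]
wrist_force: [-0.4, 0.2, -2.0]
finger_gap: 0.0174
clock: 55.7
tcp_pos: [0.5779, 0.0463, 0.0956]
orientation: [0.001, -0.259, 0.966, -0.0]
wrist_force: [-0.2, -0.8, -1.0]
finger_gap: 0.0172
clock: 55.9
tcp_pos: [0.5779, 0.0463, 0.0926]
orientation: [0.001, -0.259, 0.966, -0.0]
wrist_force: [-1.2, -0.6, -2.6]
finger_gap: 0.0174
```

It went below the mouth without touching (no contact until about .0916). Lowering to the seat.

```bash

python3 -m inch '[[0,0,0.15,0,0,0,1.5],[0,0,0,0,0,0,1.5]]'
python3 -m inch '[[0,0,0.1,0,0,0,1.5],[0,0,0,0,0,0,1.5]]'
```

```text
clock: 56.1
tcp_pos: [0.5782, 0.0463, 0.0917]
orientation: [0.002, -0.259, 0.966, -0.0]
wrist_force: [-0.7, -1.2, -0.3]
finger_gap: 0.0172
clock: 56.3
tcp_pos: [0.5782, 0.0463, 0.0916]
orientation: [0.002, -0.259, 0.966, -0.0]
wrist_force: [-3.6, -1.1, 5.3]
finger_gap: 0.0177
```

```bash

python3 -m inch '[[0,0,-0.05,0,0,0,2.4],[0,0,0,0,0,0,4],[0,0,0,0,0,0,4],[0,0,-2,0,0,0,4],[0,0,-4,0,0,0,4]]'
python3 -m inch '[[0,0,-5,0,0,0,5],[0.5,4,-3,0,0,0,5],[0.5,4.5,0,0,0,0,5],[0.5,4.5,0,0,0,0,5],[0,4.5,0,0,0,0,5]]'
python3 - <<'E'
from pour import *
for n in ("scene","side"):
    p=vision.read_camera(n); save(p,n+"30"); T=Tw(p); C=cloud(p,T)
    m=(abs(C[...,0]-.575)<.08)&(abs(C[...,1]-.05)<.08)&(C[...,2]>.0745)&(C[...,2]<.09); q=C[m]; A=np.c_[q[:,:2]-[.575,.05],np.ones(len(q))]; print(n,"flange z,slopes",np.linalg.lstsq(A,q[:,2],rcond=None)[0].round(4),cv2.minEnclosingCircle((q[:,:2]*1000).astype(np.float32)))
    m=(C[...,2]>.066)&(C[...,2]<.0735)&(abs(C[...,0]-.567)<.13)&(abs(C[...,1])<.15); print("unit top z",np.median(C[m][:,2]))
    for L in ("block0","tooth0","cup"):
        for t in silhouettes(p,L)[:6]:
            q=C[t["mask"]&(p["depth"]>0)]
            if len(q): print(L,round(t["confidence"],2),np.round(t["location"]),q.mean(0).round(3),len(q))
E
```

```text
clock: 56.8
tcp_pos: [0.5754, 0.0464, 0.1481]
orientation: [-0.002, -0.259, 0.966, 0.001]
wrist_force: [0.2, -0.3, -0.2]
finger_gap: 0.04
clock: 57.3
tcp_pos: [0.476, 0.1909, 0.231]
orientation: [0.002, -0.259, 0.966, -0.0]
wrist_force: [0.6, 0.7, 0.0]
finger_gap: 0.0502
scene flange z,slopes [-0.0002 -0.0008  0.0778] ((576.3426513671875, 47.02980041503906), 69.04065704345703)
unit top z 0.06971931866124337
block0 0.7 [208. 160.] [ 0.48  -0.313  0.016] 157
block0 0.59 [244. 160.] [ 0.425 -0.251  0.02 ] 87
block0 0.57 [221. 152.] [ 0.434 -0.317  0.016] 156
block0 0.44 [236. 162.] [ 0.45  -0.247  0.018] 104
cup 0.57 [392. 338.] [0.607 0.305 0.042] 1747
side flange z,slopes [ 0.0021 -0.0031  0.079 ] ((578.2393188476562, 48.22821044921875), 70.07626342773438)
unit top z 0.07088448162642202
block0 0.55 [332. 194.] [ 0.426 -0.253  0.022] 53
block0 0.54 [270. 261.] [0.566 0.047 0.057] 5933
block0 0.5 [333. 185.] [ 0.429 -0.287  0.029] 53
cup 0.76 [224. 334.] [0.611 0.307 0.046] 1718
```

View pics/scene30.png

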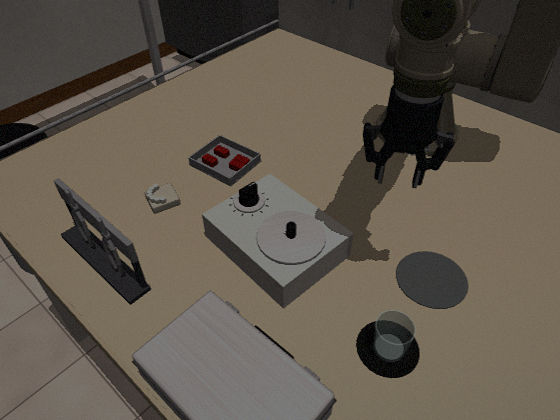

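View pics/side30.png

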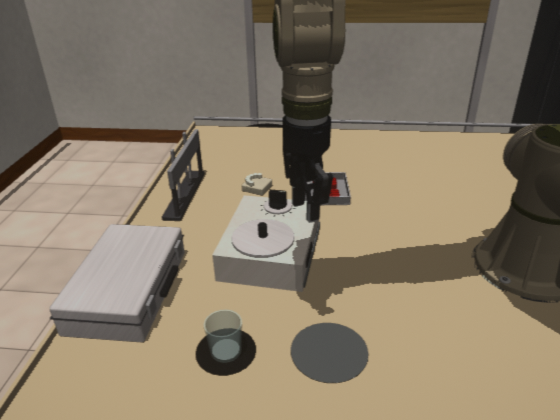

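```bash
python3 - <<'E'
from h import *
for n in ("scene","side"):
    p=vision.read_camera(n); T=Tw(p); C=cloud(p,T)
    m=(C[...,2]>.110)&(C[...,2]<.12)&(abs(C[...,0]-.56)<.035)&(abs(C[...,1]+.087)<.035); q=C[m]; print(n,len(q),cv2.minAreaRect((q[:,:2]*1000).astype(np.float32)))
    im=cv2.cvtColor(p["pixels"],cv2.COLOR_RGB2BGR); im=im[130:230,180:300] if n=="scene" else im[150:230,230:370]; cv2.imwrite("pics/%s31.png"%n,cv2.resize(im,None,fx=5.5,fy=5.5,interpolation=cv2.INTER_CUBIC))
E
```

```text
scene 99 ((560.1473388671875, -86.553466796875), (16.488866806030273, 40.654258728027344), 88.58131408691406)
side 72 ((560.970703125, -82.90299987792969), (39.598018646240234, 19.608583450317383), 11.676651000976562)
```

View pics/scene31.png

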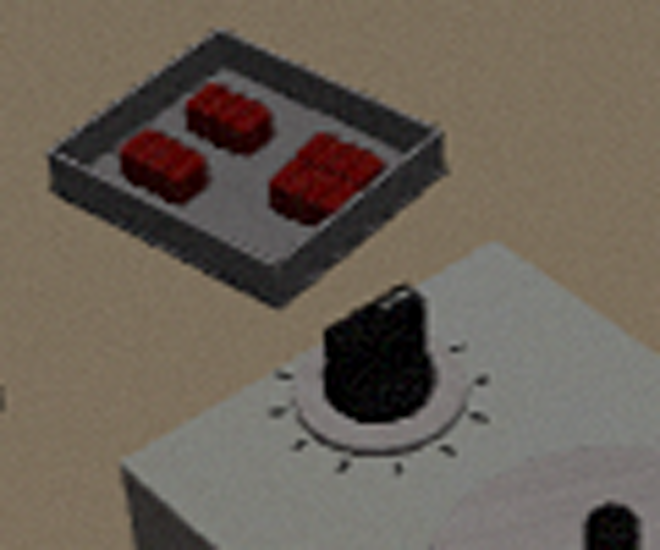

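```bash
python3 - <<'E'
from h import *
plan(np.array([.62,-.03,.235]),toolM(30,90,0),7)
E
```

```text
t 57.8 F [-0.2 -0.4  0.7] gap 5.0
from [0.4778 0.189  0.2303] rot deg [-0.1  0.1 -0. ] dist 26.1
row [-0.2  -3.73 -0.06] [-0.01  0.02 -0.01] ik 2e-28 [ 0.15  0.21 -0.09  1.27 -0.   -0.37] dj 0.07
row [-0.2  -3.73 -0.06] [-0.01  0.02 -0.01] ik 9e-28 [ 0.09  0.23 -0.06  1.27 -0.   -0.43] dj 0.06
row [-0.2  -3.73 -0.06] [-0.01  0.02 -0.01] ik 2e-26 [ 0.03  0.26 -0.03  1.28  0.   -0.5 ] dj 0.06
row [-0.2  -3.73 -0.06] [-0.01  0.02 -0.01] ik 9e-25 [-0.03  0.29  0.02  1.3   0.   -0.55] dj 0.06
row [-0.2  -3.73 -0.06] [-0.01  0.02 -0.01] ik 4e-23 [-0.08  0.32  0.06  1.31  0.   -0.61] dj 0.05
row [-0.2  -3.73 -0.07] [-0.01  0.02 -0.01] ik 1e-21 [-0.13  0.36  0.12  1.33  0.   -0.66] dj 0.06
row [-0.19 -3.73 -0.07] [-0.01  0.02 -0.01] ik 5e-20 [-0.18  0.4   0.19  1.35  0.   -0.7 ] dj 0.06
```

```bash

python3 -m inch '[[-0.2,-3.7,-0.1,0,0,0,6],[-0.2,-3.7,-0.1,0,0,0,7],[-0.2,-3.7,-0.1,0,0,0,7],[-0.2,-3.7,-0.1,0,0,0,7],[-0.2,-3.7,-0.1,0,0,0,7]]'
python3 -m inch '[[-0.2,-3.7,-0.1,0,0,0,7],[-0.2,-3.7,-0.1,0,0,0,7],[0,0,0,0,0,0,7],[0,0,0,0,0,0,7]]'
python3 - <<'E'
from h import *
s=get_state(); p=vision.read_camera("wrist"); T=Tw(p,s); C=cloud(p,T); save(p,"w32")
m=(C[...,2]>.109)&(C[...,2]<.12)&(abs(C[...,0]-.56)<.035)&(abs(C[...,1]+.087)<.035); q=C[m]; print(len(q),cv2.minAreaRect((q[:,:2]*1000).astype(np.float32)))
E
```

```text
clock: 58.3
tcp_pos: [0.5794, 0.0326, 0.2356]
orientation: [0.001, -0.259, 0.966, -0.0]
wrist_force: [0.8, 0.3, -0.1]
finger_gap: 0.0701
clock: 58.7
tcp_pos: [0.6192, -0.0288, 0.2371]
orientation: [0.001, -0.258, 0.966, 0.0]
wrist_force: [-0.1, 0.9, 0.2]
finger_gap: 0.0701
1023 ((560.6080932617188, -89.37255859375), (14.046149253845215, 41.714595794677734), 84.89852905273438)
```

View pics/w32.png

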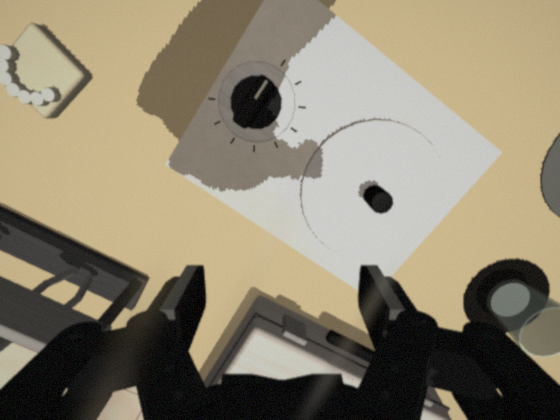

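The bar angle is unchanged at 84.9° and the mark still points to unit -x, so the timer is at zero. The lid is seated, the cup is upright and empty, and the robot touches nothing. Handing in.

```bash
python3 -c "
from workcell import workorder
print(workorder.hand_in())"
```

```text
the job is handed in; nothing more can be done
None
```

The job is done and handed in at about 59 s of the 210 s allowed, with the robot clear of everything.

**In order:**
1. With the lid on, I moved all four bite blocks into the dish.
2. I turned the timer anticlockwise by about 60° until the torque jumped at its stop.
3. I set the lid on the pad and poured the tooth blanks from the cup into the well.
4. I stood the cup back on its mat and put the lid back on the well.

**Last checks:**
- **Lid:** flat, with the flange top about 8 mm above the unit's top, which is its seated height.
- **Timer:** at zero. In the wrist picture the bar lies within 0.2° of the unit's x axis, and its mark points to -x.
- **Bite blocks:** all four are in the dish. One shifted a few centimetres inside it partway through, apparently the announced knock, and ended up against its neighbour.
- **Cup:** upright and empty, within about 1 cm of the mat's centre.
- **Dental model:** not touched.

**Uncertain or in disagreement:**
- **Tooth count:** I never got an exact count. Four or five showed in the cup before the pour and about as many in the well after. The cup was empty, and I saw none outside the well.
- **Camera differences:** the fixed cameras and the wrist camera differed by 3–6 mm in y, so I used the wrist camera and arm readings.
- **Timer angle:** fixed-camera readings of the bar were too noisy and up to about 17° off, so I relied on the wrist camera.

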